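# Close the open reagent bottle with the cap whose thread fits

### The arm

A 6-joint arm with a two-finger parallel gripper is mounted at the origin on the work surface. World frame = base frame: x ahead of the robot, y to its left, z up, the work surface at z = 0. Lengths are in mm, angles in rad, forces in N, time in s.
With the tool pointing down it reaches from about 275 to 850 mm from the base axis. Payload 19 kg.
Tool frame: the origin (TCP) lies between the finger pads; the fingertips stand 11 mm ahead of it and the grasp point (between the pads) lies 8 mm behind it; z points along the fingers, x is the direction in which the jaws open and shut, and the axes are right-handed (so a half turn about z gives the same grasp; the last joint's range is limited). The gripper opens to 85 mm and grips with 20 to 120 N. Pads are 22 mm wide; open, the fingers measure 114 mm over their backs; the gripper's body (76 mm by 85 mm) begins 54 mm behind the grasp point. The pads swing forward as they close: fully open they stand 13 mm farther back than shut.
Start: joints at [1.215, 0.15, 1.437, -0, 1.554, -0.134], TCP at [126.499, 560.883, 242.267] pointing down, gripper open.
Joint ranges: [-2.8, 2.8], [-0.68, 2.1], [0.12, 2.68], [-1.39, 4.53], [0.16, 2.79], [-2.81, 2.81]. Speed limits (rad/s): [1.89, 1.89, 2.22, 3.01, 3.01, 3.01].

### API

Orientations are given as a unit quaternion [w, x, y, z].
In Python, from rig import env, viewer, hand_in, finder gives the robot as it stands. The module is installed in compiled form; this text tells all that it offers.
- The arm moves only by the shell command python3 -m jog 'ROWS' [FORCE]. ROWS is JSON, one flat list of numbers, 5 for each row, row after row: the shift along the tool's x, y, z in cm, then the turn about the tool's z in rad, then the gripper's target within -1 to 1 (fully open at 1, half-way at 0, shut at -1). A call has 1 to 20 rows; each row shifts and turns the pose as measured when the row begins, along the tool's axes as they then stand; what a row does not reach is not made up. A row lasts 1/10 s, in which the tool goes at most 50 mm and 8.59 degrees, less where a joint would pass 70% of its speed; a pose out of reach is approached as far as the arm can. A call with a gripper value outside its range is refused whole. The fingers move at their own pace and stop on an object; FORCE is the grip in N (left out, the last holds). Time passes only in rows, so rows that do not move let the fingers close. It gives the time, the measured TCP pose, the force and the opening at its end, in the units of the state.
- env.observe(): the state, without advancing time (a new reading comes with each control period).
- viewer.camera(name): name is "side" or "top" or "wrist"; returns a dict with "image" (384x512x3 uint8, red, green, blue), "fovy" (degrees; the focal length in pixels is half the picture's height over the tangent of half this angle, whatever the lens; pixels are square), "cx", "cy" (the principal point, pixels), "k1" (the pictures are not rectified: a ray, as slopes to the right and down, at radius r is drawn at 1 + k1 r^2 times it, then the intrinsics apply), "position" and "attitude" of the camera in the world. Camera axes: x right, y down, z forward; pixel columns grow to the right and rows downward; lengths in mm; the calibration is good to about 2 mm. A picture is of the moment at which its call begins. There is no depth.
- hand_in(): hands the job in, once; it reports no verdict.
Trained networks look in the newest picture that a camera, given by its name, has taken for a name from the list of things; names that differ only in an ending like _2 or _b are one class to them, and where a whole thing is asked for, a point or a joint stands for the part that bears it (a point fixed in the world has none). Each returns a list of dicts, best first, with "conf" (0 to 1); they miss things now and then, are a little off and sometimes report something else, mostly with a low value. They report only what shows in the picture. A call takes as long as a camera call.
- finder.boxes_of(camera, query): "xy" ([column, row] in pixels, amid what is visible of it).
- finder.regions_of(camera, query): "pixels" (384x512 bool, what is visible of it) and "xy" ([column, row] in pixels, amid what is visible of it).
The state is a dict: "time_s": time; "qpos": joint angles; "qvel": joint speeds; "effort": joint torques, N m; "ee_pos": TCP position; "orientation": TCP orientation; "force": force on the tool from outside, world axes, zero at the start; "torque": the same for the moment, N m; "width": finger opening in mm.
Only numpy, scipy, OpenCV 4.12 (cv2) and the standard library are available. Lean on these libraries where they do the work, as an engineer would, in place of code of your own. Each camera call takes 0.05 s, during which the arm holds its last target.

### The job

Close the open amber bottle in the tilted rack with whichever of the two look-alike blue caps has its thread, screwed on square and fully home. Start a cap gently, and stop as soon as it binds instead of running down: that is the wrong cap crossing the thread, so back it off, and never force it so that the bottle is twisted round in its seat. Leave the cap that is not needed in the empty lane of the sloped steel tray, lying flat with its closed top up, slid down against the stop, and leave the other things on the bench alone.

Things in the scene. Friction and masses are not known exactly. Their poses are not given: they have to be found in the camera images.
- cap_a_center (a point): Loose blue screw cap, ribbed skirt, closed top, 63 mm across, 34 mm high, 50 g; starts on the bench at the left, open side down, turned any way. The point is its centre, 17 mm above the skirt's edge; z points out of the closed top. Skirt wall 2.5 mm; the lugs inside leave a 48.5 mm bore. Twin of cap_b: either may be the one that fits.
- cap_b_center (a point): Loose blue screw cap, ribbed skirt, closed top, 63 mm across, 34 mm high, 50 g; starts on the bench at the left, open side down, turned any way. The point is its centre, 17 mm above the skirt's edge; z points out of the closed top. Skirt wall 2.5 mm; the lugs inside leave a 48.5 mm bore. Twin of cap_a: either may be the one that fits.
- rack: Grey two-seat bottle rack, 262 mm wide, holding two amber wide-mouth bottles, 79 mm in diameter, side by side with axes 132 mm apart, leaning 26 degrees from vertical, mouths towards the robot. The left one is closed, the right one (seen from the robot) open. Origin on the bench under its middle; x away from the robot, y to the left bottle.
- open_mouth (a point): Centre of the open bottle's mouth, at the rim. z points out of it along the bottle's axis, y to the left bottle. The neck is a 45 mm tube, 41 mm at the rim, with thread ridges 54.5 mm across; the bottle's shoulder begins 35 mm below the rim. Right-hand thread: a cap goes on clockwise, seen looking down on its closed top.
- home_center (a point): Where a cap's centre is when it is fully home on the open bottle: 10 mm below the mouth on its axis; its skirt then ends 27 mm below the rim. Axes as open_mouth. The right cap, kept square and pressed lightly (about 5 N), turns easily, runs down 20 or 30 mm a turn and stops home after 70 to 270 degrees in all, depending on how it was first set on.
- first_ridge (a point): Top of the first thread ridge, on the open bottle's axis, 4.5 mm below the rim. Axes as open_mouth. A cap set squarely on the neck comes to rest on the ridges with its centre 3 to 14 mm higher than home. One cap has a two-lead thread, the other three: the wrong one goes stiff within the first 65 degrees, while 6 mm or more above home, its lugs butting on the thread's starts.
- closed_mouth (a point): Mouth of the left bottle, under its blue cap, which is fixed and stays there (63 mm across, its top 7 mm above this point along z). Axes as open_mouth.
- lane_stop (a point): Centre of a cap that rests flat at the bottom of the tray's empty lane, against the stop. x points up the slope along the lane, y left across it, z square out of the floor, which lies 17 mm below this point. The tray slopes 25 degrees down towards the robot. The stop is a 22 mm high lip; a red cap stands at the stop of the other lane, 80 mm to the right.
- lane_top (a point): Centre of a cap lying flat near the upper end of the same lane, 154.5 mm up the slope from lane_stop; axes the same. The lane is 76 mm wide, between rails 8 mm high, its floor of polished steel: a cap released on it slides down to the stop by itself. The floor ends 40 mm further up.
- bottle_m (a joint): Turn of one of the two bottles about its own axis in the rack, rad, 0 at the start; which of the two bottles it is, open or closed, differs. The rubber-lined seat holds a bottle against up to 1.2 N m; a stronger twist turns it.
- bottle_n (a joint): The same for the other of the two bottles.
- amber_jar: Bystander: amber jar with white lid, 60 mm across, 85 mm high, in front of the rack. Origin under its centre.
- beaker: Bystander: glass beaker, 72 mm across, 90 mm high. Origin under its centre.
- white_bottle: Bystander: white bottle with red cap, 60 mm across, 140 mm high, far left. Origin under its centre.
- clear_jar: Bystander: clear jar with green lid, 64 mm across, 90 mm high, behind the tray. Origin under its centre.
- tube_rack: Bystander: orange tube rack with five capped tubes, 75 x 140 mm, 120 mm high, left of the bottle rack. Origin under its centre.
- timer: Bystander: white timer, 50 x 65 x 22 mm. Origin under its centre.

How it is judged:
By the outcome, as a careful person would: the job done as asked, in the order asked, and still so for the second after the job is handed in, with the robot touching nothing.
It also fails if it takes over 72 s, if anything falls off the work surface, if the arm or the gripper's body presses on something with over 40 N, if the wrist force passes 120 N, or if a joint passes its speed limit or range.

## Working session

There is one attempt and no reset: what is moved stays moved. The work goes in short steps, Python scripts to look and compute and a shell command to move; the robot and the scene stay as the last step left them, time stands still between calls to the robot, and variables do not carry over. Pictures are saved under pics/ and viewed, and the job is handed in when it is done.

```bash
ls; mkdir -p pics
cat > h.py <<'E'
import numpy as np, cv2
from rig import env, viewer, finder
from scipy.spatial.transform import Rotation as R
def cam(n,save=None):
    c=viewer.camera(n)
    if save: cv2.imwrite('pics/'+save,cv2.cvtColor(c['image'],cv2.COLOR_RGB2BGR))
    return c
E
python3 - <<'E'
from h import *
print(env.observe())
for n in ['side','top','wrist']:
    c=cam(n,n+'0.png'); print(n,{k:v for k,v in c.items() if k!='image'})
    for q in ['cap_a_center','rack','open_mouth','lane_stop','lane_top','closed_mouth','first_ridge']:
        print(q,[(np.round(d['xy'],1).tolist(),round(d['conf'],2)) for d in finder.boxes_of(n,q)][:4])
print(env.observe()['time_s'])
E
```

```text
pics
{'time_s': 0.0, 'qpos': array([ 1.21500994e+00,  1.50945739e-01,  1.43798785e+00,  1.58421537e-05,
        1.55379833e+00, -1.34032774e-01]), 'qvel': array([ 0.00085579, -0.0013529 ,  0.00134681,  0.0003551 , -0.00066448,
        0.00089729]), 'effort': array([ 1.16801100e-03, -7.13055825e+01, -5.70886838e+01, -1.31756206e-04,
        8.85180401e-03,  4.76303967e-05]), 'ee_pos': array([126.42139576, 560.70467562, 241.7198784 ]), 'orientation': array([ 2.86318225e-04,  7.81005924e-01,  6.24523356e-01, -4.92513985e-04]), 'force': array([ 0.47974229, -0.33976695,  0.45982485]), 'torque': array([0.01353265, 0.0092217 , 0.04095647]), 'width': 85.5087451672371}
side {'fovy': 52.71284670715949, 'cx': 254.70105167231742, 'cy': 190.88727495950081, 'k1': -0.06683314256321132, 'position': array([ 151.34423128, -623.75581788,  886.97226515]), 'attitude': array([-0.38163502,  0.88385092, -0.24431101,  0.11607924])}
cap_a_center [([167.9, 177.4], 0.86)]
rack [([368.2, 283.9], 0.7), ([311.1, 207.9], 0.6)]
open_mouth [([307.7, 202.6], 0.6)]
lane_stop [([332.5, 339.4], 0.9)]
lane_top [([329.3, 3
[... 317 characters left out ...]
084, -0.05768019])}
cap_a_center [([162.2, 237.3], 0.61), ([258.7, 147.2], 0.27)]
rack [([257.7, 147.3], 0.76)]
open_mouth [([261.5, 146.6], 0.7)]
lane_stop [([376.4, 213.3], 0.84)]
lane_top [([378.7, 210.7], 0.67)]
closed_mouth [([259.9, 147.6], 0.65)]
first_ridge [([262.7, 149.8], 0.9), ([359.1, 163.0], 0.54)]
wrist {'fovy': 69.2485692640775, 'cx': 256.5284182385218, 'cy': 192.6750858265495, 'k1': -0.0006284603769655151, 'position': array([ 46.17275001, 578.8485446 , 373.49857505]), 'attitude': array([0.12663632, 0.77102843, 0.61582347, 0.10119217])}
cap_a_center [([190.4, 346.7], 0.65)]
rack []
open_mouth []
lane_stop [([107.7, 374.8], 0.57)]
lane_top []
closed_mouth []
first_ridge []
1.2
```

View pics/side0.png

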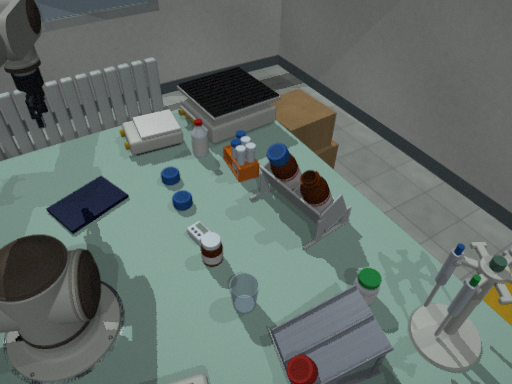

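View pics/top0.png

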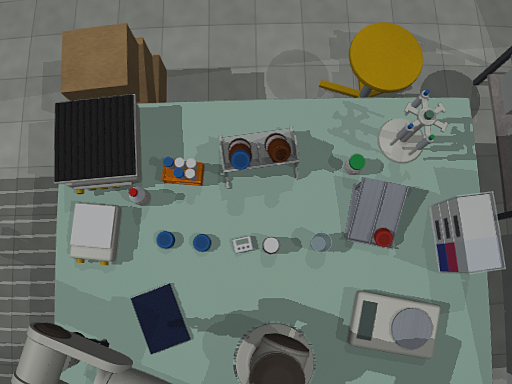

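View pics/wrist0.png

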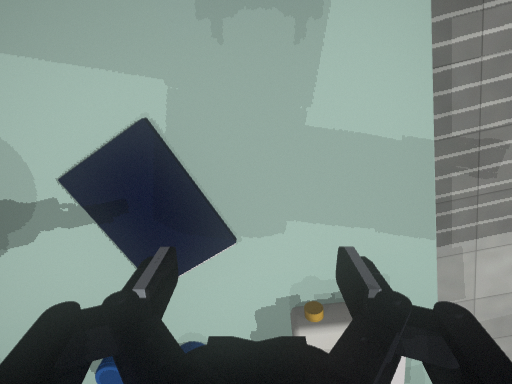

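```bash
cat >> h.py <<'E'
def K(c): 
    f=192/np.tan(np.radians(c['fovy'])/2); return f
def Rc(c):
    w,x,y,z=c['attitude']; return R.from_quat([x,y,z,w]).as_matrix()
def proj(c,P):
    p=(np.atleast_2d(P)-c['position'])@Rc(c); s=p[:,:2]/p[:,2:]
    r2=(s**2).sum(1,keepdims=True); s=s*(1+c['k1']*r2)
    return s*K(c)+[c['cx'],c['cy']]
def ray(c,uv):
    d=(np.atleast_2d(uv)-[c['cx'],c['cy']])/K(c); s=d.copy()
    for _ in range(20): s=d/(1+c['k1']*(s**2).sum(1,keepdims=True))
    v=np.c_[s,np.ones(len(s))]@Rc(c).T
    return v/np.linalg.norm(v,axis=1,keepdims=True)
def plane(c,uv,z):
    v=ray(c,uv); return c['position']+v*((z-c['position'][2])/v[:,2:])
def tri(cs,uvs):
    A=0;b=0
    for c,uv in zip(cs,uvs):
        v=ray(c,uv)[0]; M=np.eye(3)-np.outer(v,v); A=A+M; b=b+M@c['position']
    X=np.linalg.solve(A,b)
    return X,[np.linalg.norm(proj(c,X)[0]-uv) for c,uv in zip(cs,uvs)]
def circ(o,z,r,n=60):
    z=np.array(z,float)/np.linalg.norm(z); a=np.cross(z,[1,0,0.01]); a/=np.linalg.norm(a); b=np.cross(z,a)
    t=np.linspace(0,2*np.pi,n,endpoint=False)[:,None]; return np.array(o)+r*(np.cos(t)*a+np.sin(t)*b)
def crop(c,x0,y0,w,h,s,name,polys=[],dots=[]):
    im=cv2.cvtColor(c['image'],cv2.COLOR_RGB2BGR)[y0:y0+h,x0:x0+w]
    im=cv2.resize(im,None,fx=s,fy=s,interpolation=cv2.INTER_CUBIC)
    for P in polys:
        q=((proj(c,P)-[x0,y0]+.5)*s).astype(int); cv2.polylines(im,[q],True,(0,255,0),1)
    for P in dots:
        q=((proj(c,P)[0]-[x0,y0]+.5)*s).astype(int); cv2.circle(im,tuple(int(a) for a in q),2,(0,255,255),-1)
    cv2.imwrite('pics/'+name,im)
def load(n):
    import pickle; return pickle.load(open(n,'rb'))
def dump(o,n):
    import pickle; pickle.dump(o,open(n,'wb'))
E
python3 - <<'E'
from h import *
cs={n:viewer.camera(n) for n in ['side','top']}
dump(cs,'c0.pkl')
s,t=cs['side'],cs['top']
crop(s,150,150,60,65,8,'s_caps.png'); crop(t,145,220,80,40,8,'t_caps.png')
crop(s,240,130,120,120,5,'s_rack.png'); crop(t,210,115,100,80,7,'t_rack.png')
crop(s,260,270,150,114,5,'s_tray.png'); crop(t,330,165,95,95,6,'t_tray.png')
for n in cs:
  for q in ['cap_a_center','cap_b_center','tube_rack','amber_jar','timer','beaker','white_bottle','clear_jar']:
    print(n,q,[(np.round(d['xy'],1).tolist(),round(d['conf'],2)) for d in finder.boxes_of(n,q)][:4])
E
cd pics
python3 - <<'E'
import cv2
a=cv2.imread('s_caps.png');b=cv2.imread('t_caps.png');print(a.shape,b.shape)
E
```

```text
side cap_a_center [([168.4, 177.7], 0.8)]
side cap_b_center [([182.5, 200.9], 0.7)]
side tube_rack []
side amber_jar [([211.0, 252.4], 0.82)]
side timer [([196.2, 227.1], 0.86)]
side beaker [([243.7, 292.2], 0.72)]
side white_bottle [([196.1, 140.6], 0.76), ([181.3, 198.1], 0.5)]
side clear_jar [([369.5, 283.9], 0.97), ([242.5, 289.2], 0.28)]
top cap_a_center [([260.3, 147.9], 0.69), ([163.2, 237.4], 0.55)]
top cap_b_center [([202.3, 241.4], 0.56)]
top tube_rack [([181.1, 171.0], 0.75)]
top amber_jar [([272.7, 246.4], 0.76), ([275.5, 147.1], 0.37)]
top timer [([242.1, 241.2], 0.81)]
top beaker [([320.2, 241.4], 0.69), ([378.8, 211.7], 0.25)]
top white_bottle [([135.9, 194.7], 0.59)]
top clear_jar [([355.7, 163.1], 0.55)]
(520, 480, 3) (320, 640, 3)
```

View pics/s_rack.png

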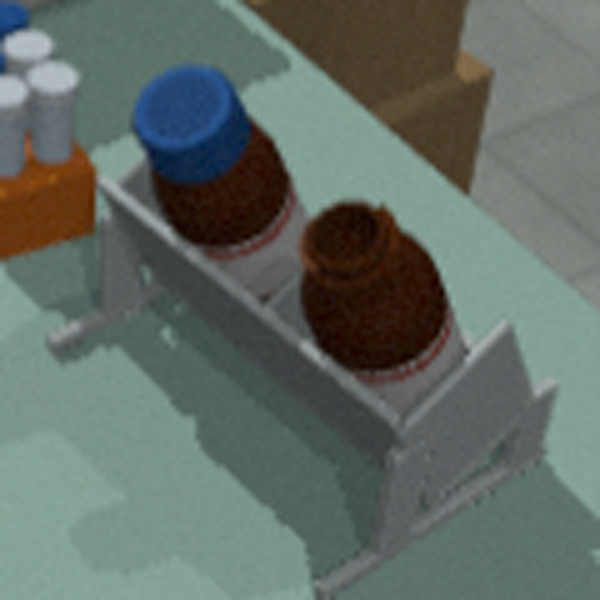

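View pics/t_rack.png

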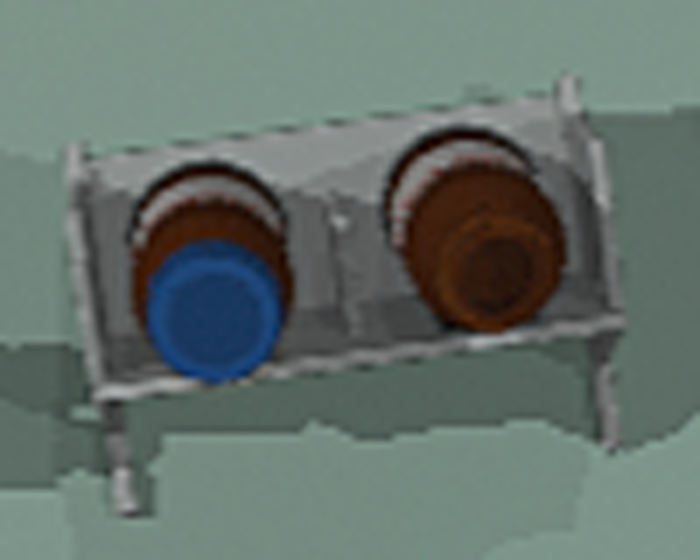

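View pics/s_tray.png

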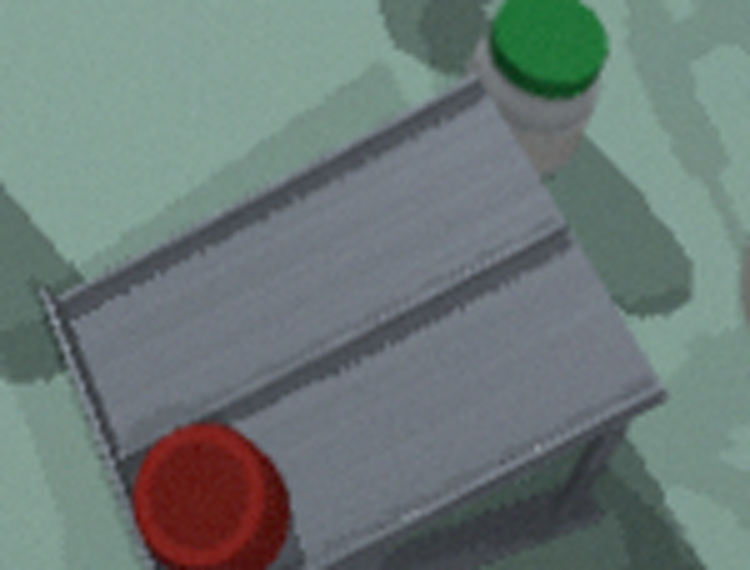

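View pics/t_tray.png

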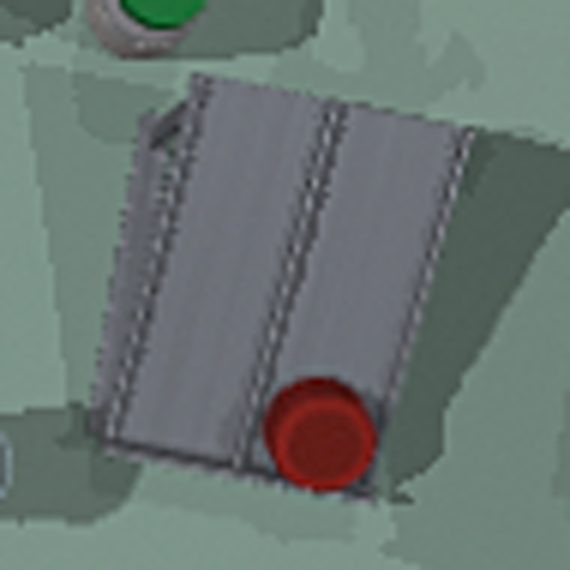

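View pics/s_caps.png

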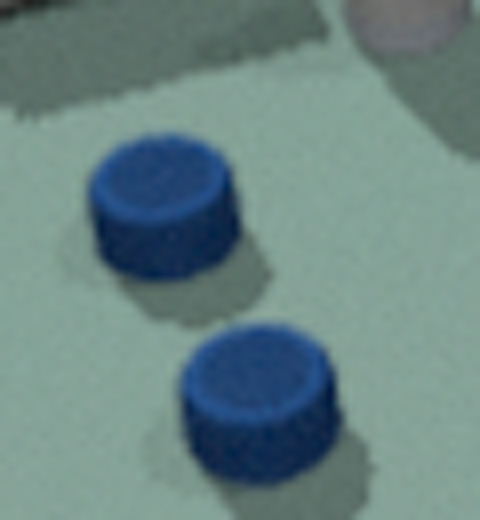

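View pics/t_caps.png

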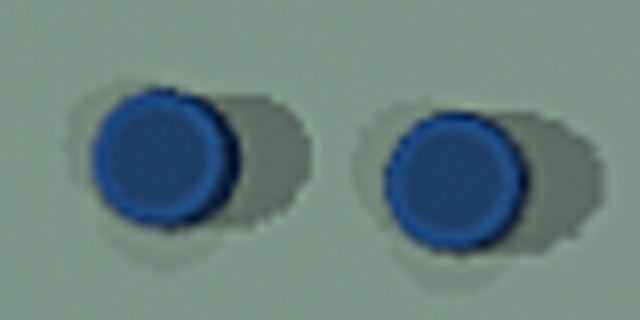

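```bash
cat > fit.py <<'E'
from h import *
from scipy.optimize import minimize
cs=load('c0.pkl'); 
def masks(c,lo,hi,win,S=6):
    x0,y0,w,h=win
    im=cv2.resize(c['image'][y0:y0+h,x0:x0+w],None,fx=S,fy=S,interpolation=cv2.INTER_CUBIC)
    hsv=cv2.cvtColor(im,cv2.COLOR_RGB2HSV)
    m=cv2.inRange(hsv,lo,hi)
    n,l,st,_=cv2.connectedComponentsWithStats(m)
    k=1+np.argmax(st[1:,4]); return (l==k).astype(np.uint8)
def hullmask(c,P,win,S=6):
    x0,y0,w,h=win
    q=((proj(c,P)-[x0,y0]+.5)*S-.5)
    m=np.zeros((h*S,w*S),np.uint8); cv2.fillConvexPoly(m,cv2.convexHull((q*16).astype(np.int32)),1,shift=4); return m
def cyl(o,z,r=31.5,a=-17,b=17):
    z=np.array(z)/np.linalg.norm(z); return np.r_[circ(np.array(o)+a*z,z,r),circ(np.array(o)+b*z,z,r)]
def fit(model,p0,obs,step):
    f=lambda p: sum((m!=hullmask(c,model(p),w)).sum() for c,m,w in obs)
    s=np.array([p0]+[np.array(p0)+d for d in np.diag(step)],float)
    r=minimize(f,p0,method='Nelder-Mead',options=dict(initial_simplex=s,xatol=.05,fatol=1,maxiter=400))
    return r.x,r.fun,[float((m!=hullmask(c,model(r.x),w)).sum()/m.sum()) for c,m,w in obs]
E
cat > f1.py <<'E'
from fit import *
s,t=cs['side'],cs['top']
B=((100,90,30),(125,255,255))
for n,ws,wt in [('far',(155,160,30,28),(150,225,30,30)),('near',(168,187,30,28),(188,228,28,30))]:
    obs=[(c,masks(c,*B,w),w) for c,w in((s,ws),(t,wt))]
    p0=plane(t,[[wt[0]+15,wt[1]+15]],17)[0,:2]
    print(n,fit(lambda p:cyl([p[0],p[1],17],[0,0,1]),p0,obs,[10,10]))
    for o in obs: print('  only',fit(lambda p:cyl([p[0],p[1],17],[0,0,1]),p0,[o],[10,10]))
# closed cap
ws=(262,138,32,34);wt=(226,145,30,30)
obs=[(c,masks(c,*B,w),w) for c,w in((s,ws),(t,wt))]
ax=lambda y:np.array([-np.sin(np.radians(26))*np.cos(y),-np.sin(np.radians(26))*np.sin(y),np.cos(np.radians(26))])
X,e=tri([s,t],[[278,154],[241,159]]);print(X,e)
print('closed',fit(lambda p:cyl(p[:3],ax(p[3])),[*X,0.1],obs,[8,8,8,.1]))
E
python3 f1.py
```

```text
far (array([441.80833155, 378.828743  ]), np.float64(2056.0), [0.10873130728412927, 0.10084672166739037])
  only (array([440.990937  , 378.81682625]), np.float64(1111.0), [0.10718765074770864])
  only (array([440.66691387, 376.44951487]), np.float64(919.0), [0.09976118106817194])
near (array([428.21196399, 246.48743488]), np.float64(2213.0), [0.10692294890996838, 0.10405920610002242])
  only (array([428.29649108, 246.43301026]), np.float64(1283.0), [0.10675653186886337])
  only (array([428.18900786, 246.877468  ]), np.float64(917.0), [0.10282574568288853])
[682.48016291  93.87939501 204.81308458] [np.float64(0.015369217519602588), np.float64(0.01373521616351367)]
closed (array([6.84675646e+02, 9.71255491e+01, 1.99948470e+02, 9.59993600e-02]), np.float64(1888.0), [0.0667186890362856, 0.07567377754367483])
```

```bash
cat > f2.py <<'E'
from fit import *
s,t=cs['side'],cs['top']
ax=lambda y:np.array([-np.sin(np.radians(26))*np.cos(y),-np.sin(np.radians(26))*np.sin(y),np.cos(np.radians(26))])
X,e=tri([s,t],[[309.2,176.8],[280.6,153.8]]);print('open tri',X,e)
C=np.array([684.7,97.1,199.95]); y=0.096
for y in (0.05,0.1,.15):
  M=C+10*ax(y)+132*np.array([np.sin(y),-np.cos(y),0]);print(y,M,ax(y))
y=.1
M=C+10*ax(y)+132*np.array([np.sin(y),-np.cos(y),0])
pl=[circ(C+17*ax(y),ax(y),31.5),circ(C-17*ax(y),ax(y),31.5),circ(M,ax(y),20.5),circ(M-4.5*ax(y),ax(y),27.2)]
pl+=[circ([441.8,378.8,z],[0,0,1],31.5) for z in (0,34)]+[circ([428.2,246.5,z],[0,0,1],31.5) for z in (0,34)]
crop(s,260,130,70,70,8,'s_r2.png',pl); crop(t,220,130,80,50,8,'t_r2.png',pl)
crop(s,150,150,60,65,8,'s_caps2.png',pl); crop(t,145,220,80,40,8,'t_caps2.png',pl)
E
python3 f2.py; cd pics; python3 -c "
import cv2,numpy as np
a=cv2.imread('s_r2.png');b=cv2.imread('t_r2.png')
c=cv2.imread('s_caps2.png');d=cv2.imread('t_caps2.png')
def st(a,b,n):
  h=max(a.shape[0],b.shape[0]);f=lambda i:cv2.copyMakeBorder(i,0,h-i.shape[0],0,0,0)
  r=np.hstack([f(a),f(b)]);k=800/r.shape[1];cv2.imwrite(n,cv2.resize(r,None,fx=k,fy=k))
st(a,b,'m1.png');st(c,d,'m2.png')"
```

```text
open tri [696.35025562 -34.42004975 207.87729195] [np.float64(0.2765714482112893), np.float64(0.2296092593486098)]
0.05 [686.91901737 -34.95412863 208.93794046] [-0.4378233  -0.02190943  0.89879405]
0.1 [693.51619983 -34.67819071 208.93794046] [-0.43618112 -0.04376409  0.89879405]
0.15 [700.09134637 -34.07287594 208.93794046] [-0.43344871 -0.06550937  0.89879405]
```

View pics/m1.png

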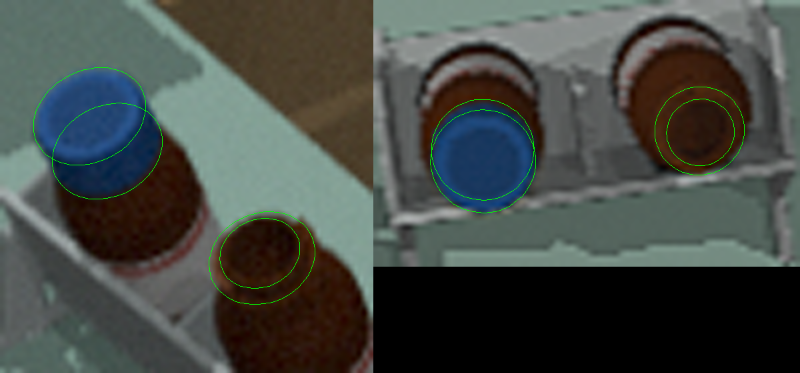

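View pics/m2.png

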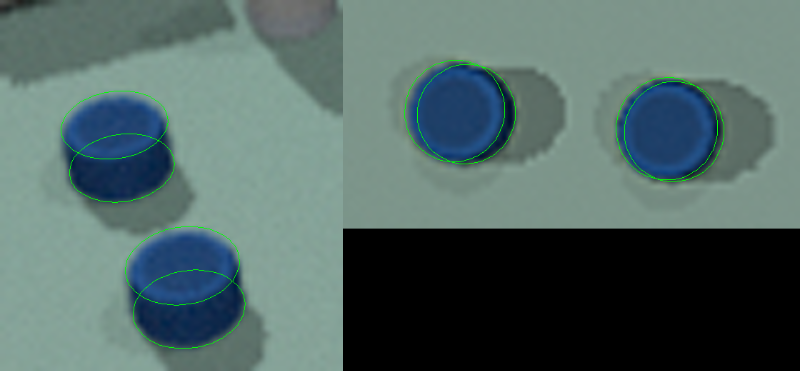

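```bash
python3 -m jog '[-2.4,3.64,0.9,0,1,-2.4,3.64,0.9,0,1,-2.4,3.64,0.9,0,1,-2.4,3.64,0.9,0,1,-2.4,3.64,0.9,0,1,-2.4,3.64,0.9,0,1,-2.4,3.64,0.9,0,1,-2.4,3.64,0.9,0,1,-2.4,3.64,0.9,0,1,-2.4,3.64,0.9,0,1,0,0,0,-0.14,1,0,0,0,-0.14,1,0,0,0,-0.14,1,0,0,0,-0.14,1,0,0,0,-0.14,1,0,0,0,-0.14,1,0,0,0,-0.14,1,0,0,0,-0.1,1]' 40
cat >> h.py <<'E'
def st():
    o=env.observe(); w,x,y,z=o['orientation']; T=R.from_quat([x,y,z,w]).as_matrix()
    return o,o['ee_pos'],T
def rep(goal=None):
    o,p,T=st()
    print('t',round(o['time_s'],2),'p',p.round(1),'q',o['qpos'].round(3),'w',round(o['width'],1),'F',o['force'].round(1),'M',o['torque'].round(2))
    print('x',T[:,0].round(3),'y',T[:,1].round(3),'z',T[:,2].round(4),'head',round(np.arctan2(T[1,0],T[0,0]),3))
    if goal is not None: print('to go tool cm',((np.array(goal)-p)@T/10).round(2))
    return o,p,T
E
python3 - <<'E'
from h import *
rep([428.2,246.5,15]); c=cam('wrist','w1.png')
print([(d['xy'],d['conf']) for d in finder.boxes_of('wrist','cap_a_center')])
dump(c,'w1.pkl')
E
```

```text
time_s: 3.9
ee_pos: [440.4, 233.1, 148.8]
orientation: [0.001, 0.33, 0.944, 0.002]
force: [0.6, 0.6, -0.1]
width: 85.4
t 3.9 p [440.4 233.1 148.8] q [ 3.310e-01  4.000e-02  1.750e+00  2.000e-03  1.348e+00 -2.140e+00] w 85.4 F [ 0.6  0.6 -0.1] M [ 0.03 -0.    0.02]
x [-0.783  0.622 -0.   ] y [0.622 0.783 0.004] z [ 0.0023  0.0028 -1.    ] head 2.47
to go tool cm [ 1.79  0.24 13.38]
[([324.6, 286.8], 0.59), ([180.4, 55.8], 0.16)]
```

View pics/w1.png

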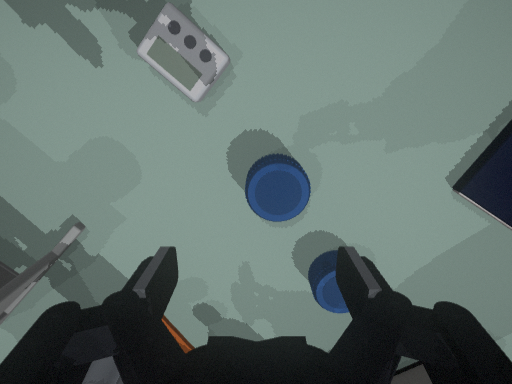

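Run:
```python
from fit import *
c=load('w1.pkl'); B=((100,90,30),(125,255,255))
w=(238,145,80,85)
obs=[(c,masks(c,*B,w),w)]
print(fit(lambda p:cyl([p[0],p[1],17],[0,0,1]),[428,246],obs,[10,10]))
w=(300,240,60,80); 
obs=[(c,masks(c,*B,w),w)]
print(fit(lambda p:cyl([p[0],p[1],17],[0,0,1]),[441,378],obs,[10,10]))
crop(c,230,140,130,190,3,'w1c.png',[circ([428.2,246.5,z],[0,0,1],31.5) for z in (0,34)]+[circ([441,378,z],[0,0,1],31.5) for z in (0,34)])
```

```text
(array([425.93816284, 246.80107398]), np.float64(11411.0), [0.09180652324327804])
(array([438.634518  , 378.86370793]), np.float64(47157.0), [0.8365471607741569])
```

View pics/w1c.png

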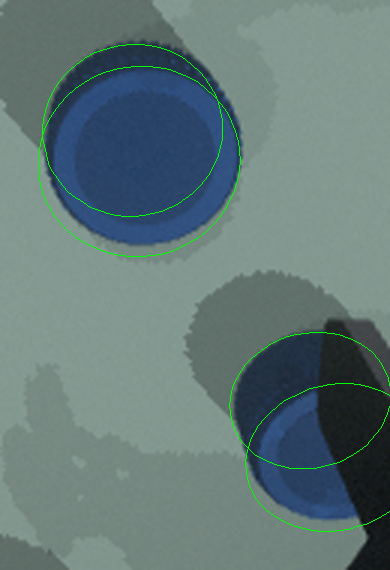

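```bash
python3 -m jog '[1.5,0.15,2.5,0,1,0.5,0.04,2.5,0,1,0,0,2.5,0,1,0,0,2.5,0,1,0,0,2,0,1,0,0,1,0,1,0,0,0,0,1]' 40
python3 - <<'E'
from h import *
rep([426.3,246.7,16]); c=cam('wrist','w2.png')
E
```

```text
time_s: 4.7
ee_pos: [426.8, 248.4, 15.8]
orientation: [0.002, 0.344, 0.939, 0.003]
force: [-0.3, 0.4, 0.3]
width: 85.1
t 4.7 p [426.8 248.4  15.8] q [ 3.700e-01  1.750e-01  1.902e+00  2.000e-03  1.058e+00 -2.071e+00] w 85.1 F [-0.3  0.4  0.3] M [ 0.06 -0.02 -0.01]
x [-0.764  0.645 -0.002] y [0.645 0.764 0.007] z [ 0.0057  0.0041 -1.    ] head 2.44
to go tool cm [-0.08 -0.16 -0.02]
```

View pics/w2.png

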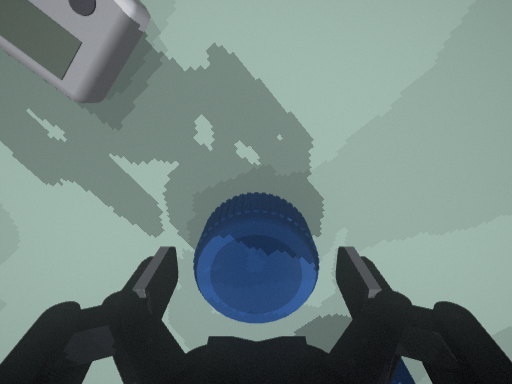

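```bash
python3 - <<'E'
from fit import *
c=viewer.camera('wrist'); dump(c,'w2.pkl'); B=((100,80,20),(125,255,255))
w=(180,180,160,155)
m=masks(c,*B,w,4); 
S=4
f=lambda p:(m!=hullmask(c,np.r_[circ([p[0],p[1],0],[0,0,1],31.5),circ([p[0],p[1],32],[0,0,1],31.5),circ([p[0],p[1],34],[0,0,1],29.5)],w,4)).sum()
r=minimize(f,[426,247],method='Nelder-Mead',options=dict(initial_simplex=[[426,247],[432,247],[426,253]]));print(r.x,r.fun/m.sum())
E
python3 -m jog '[0,-0.1,0,0,0.4,0,0,0,0,0.2,0,0,0,0,0,0,0,0,0,-0.2,0,0,0,0,-0.2]' 40
python3 - <<'E'
from h import *
rep([426.3,246.7,16])
E
```

```text
[425.89324486 246.69104059] 0.05936326916170169
time_s: 5.3
ee_pos: [428.6, 248.5, 20.9]
orientation: [0.005, 0.344, 0.939, 0.005]
force: [-0.3, -1.0, -0.7]
width: 62.1
t 5.3 p [428.6 248.5  20.9] q [ 3.690e-01  1.660e-01  1.900e+00  2.000e-03  1.061e+00 -2.072e+00] w 62.1 F [-0.3 -1.  -0.7] M [-0.    0.03 -0.02]
x [-0.764  0.646 -0.005] y [0.646 0.764 0.014] z [ 0.0129  0.0069 -0.9999] head 2.44
to go tool cm [ 0.06 -0.3   0.49]
```

```bash
python3 -m jog '[0,0,0,0,-0.2]' 60
python3 - <<'E'
from h import *
o,p,T=rep(); print(o['effort'].round(1))
E
python3 -m jog '[0,0,0,0,-0.2]' 60
python3 - <<'E'
from h import *
o,p,T=rep(); print(o['effort'].round(1))
c=cam('wrist','w3.png')
rep()
E
```

```text
time_s: 5.4
ee_pos: [428.6, 248.5, 21.0]
orientation: [0.005, 0.344, 0.939, 0.005]
force: [0.7, 1.1, -0.7]
width: 61.4
t 5.4 p [428.6 248.5  21. ] q [ 3.690e-01  1.660e-01  1.900e+00  2.000e-03  1.061e+00 -2.072e+00] w 61.4 F [ 0.7  1.1 -0.7] M [-0.03  0.01  0.01]
x [-0.764  0.646 -0.005] y [0.646 0.764 0.014] z [ 0.013   0.0069 -0.9999] head 2.44
[ -0.  -62.7 -47.    0.   -0.1   0. ]
time_s: 5.5
ee_pos: [428.6, 248.6, 21.0]
orientation: [0.005, 0.344, 0.939, 0.005]
force: [-0.6, -0.0, -0.1]
width: 61.2
t 5.5 p [428.6 248.6  21. ] q [ 3.690e-01  1.660e-01  1.900e+00  2.000e-03  1.061e+00 -2.072e+00] w 61.2 F [-0.6 -0.  -0.1] M [0.02 0.02 0.02]
x [-0.764  0.646 -0.005] y [0.646 0.764 0.014] z [ 0.013   0.0069 -0.9999] head 2.44
[ -0.  -62.7 -47.    0.   -0.1   0. ]
t 5.55 p [428.6 248.5  21. ] q [ 3.690e-01  1.660e-01  1.900e+00  2.000e-03  1.061e+00 -2.072e+00] w 61.5 F [ 0.3 -0.3 -1. ] M [-0.01 -0.02 -0.01]
x [-0.764  0.646 -0.005] y [0.646 0.764 0.014] z [ 0.013   0.0069 -0.9999] head 2.44
```

View pics/w3.png

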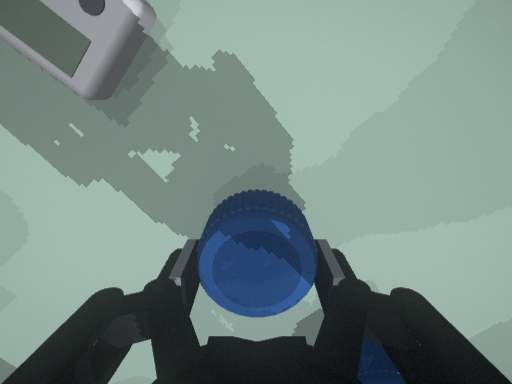

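```bash
python3 -m jog '[0,0,-3,0,-0.2,0,0,-4,0,-0.2,-3,1.7,-3,0,-0.2,-3,1.7,-3,0,-0.2,-3,1.7,-3,0,-0.2,-3,1.7,-3,0,-0.2,-3,1.7,-3,0,-0.2,-3,1.7,-3,0,-0.2,-3,1.7,-3,0,-0.2,-3,1.7,-3,0,-0.2,-3,1.7,-1,0,-0.2,-3,1.7,0,0,-0.2,-3,1.7,0,0,-0.2,-3,1.7,0,0,-0.2]' 60
python3 - <<'E'
from h import *
rep([900,165,350])
E
```

```text
time_s: 6.95
ee_pos: [814.8, 172.0, 351.9]
orientation: [0.004, 0.343, 0.939, 0.004]
force: [0.6, -0.0, -1.1]
width: 61.6
t 6.95 p [814.8 172.  351.9] q [ 0.114  0.839  0.22   0.005  2.072 -2.326] w 61.6 F [ 0.6 -0.  -1.1] M [-0.05 -0.04 -0.  ]
x [-0.765  0.644 -0.005] y [0.644 0.765 0.011] z [ 0.0112  0.0054 -0.9999] head 2.442
to go tool cm [-6.97  4.95  0.29]
```

```bash
python3 -m jog '[-2.4,2.4,0,0,-0.2,-2.4,2.4,0,0,-0.2,-2.4,2.4,0,0,-0.2,-2.4,2.4,0,0,-0.2]' 60
python3 - <<'E'
from h import *
rep([900,165,350])
E
```

```text
time_s: 7.35
ee_pos: [872.9, 166.4, 297.4]
orientation: [0.027, 0.343, 0.939, 0.019]
force: [0.3, -0.4, -0.9]
width: 61.6
t 7.35 p [872.9 166.4 297.4] q [ 0.098  0.958  0.122  0.012  1.997 -2.337] w 61.6 F [ 0.3 -0.4 -0.9] M [ 0.    0.05 -0.02]
x [-0.763  0.645 -0.037] y [0.643 0.764 0.054] z [ 0.063   0.0173 -0.9979] head 2.44
to go tool cm [-2.35  1.92 -5.08]
```

```bash
python3 -m jog '[-2.4,2.4,-3,0,-0.2,-2.4,2.4,-3,0,-0.2,-2.4,2.4,-3,0,-0.2,-2.4,2.4,-3,0,-0.2]' 60
python3 - <<'E'
from h import *
rep([900,165,350])
E
```

```text
time_s: 7.75
ee_pos: [876.0, 152.6, 365.3]
orientation: [0.077, 0.342, 0.935, 0.049]
force: [-0.6, -0.2, 0.9]
width: 61.3
t 7.75 p [876.  152.6 365.3] q [ 0.078  0.884  0.121  0.026  1.956 -2.351] w 61.3 F [-0.6 -0.2  0.9] M [-0.03  0.14 -0.02]
x [-0.754  0.647 -0.111] y [0.632 0.761 0.143] z [ 0.1774  0.038  -0.9834] head 2.432
to go tool cm [-0.84  2.24  1.98]
```

```bash
python3 -m jog '[-2.4,2.2,-3,0,-0.2,-2.4,2.2,-3,0,-0.2,-2.4,2.2,-3,0,-0.2,-2.4,2.2,-3,0,-0.2,-2.4,2.2,-3,0,-0.2,-2.4,2.2,-3,0,-0.2]' 60
python3 - <<'E'
from h import *
rep([900,165,350])
E
```

```text
time_s: 8.35
ee_pos: [857.7, 123.7, 488.3]
orientation: [0.156, 0.338, 0.924, 0.092]
force: [-0.7, -0.2, -0.4]
width: 61.7
t 8.35 p [857.7 123.7 488.3] q [ 0.036  0.747  0.122  0.055  1.912 -2.376] w 61.7 F [-0.7 -0.2 -0.4] M [-0.05  0.21 -0.04]
x [-0.723  0.653 -0.226] y [0.596 0.755 0.275] z [ 0.3497  0.0642 -0.9347] head 2.407
to go tool cm [ 2.76  1.84 14.67]
```

```bash
python3 -m jog '[-2.6,-3,0.1,0,-0.2,-2.6,-3,0.1,0,-0.2,-2.6,-3,0.1,0,-0.2,-2.6,-3,0.1,0,-0.2,-2.6,-3,0,0,-0.2]' 60
python3 - <<'E'
from h import *
rep([900,165,350])
E
```

```text
time_s: 8.85
ee_pos: [861.1, -74.8, 483.2]
orientation: [0.162, 0.334, 0.924, 0.095]
force: [0.4, -0.2, -0.2]
width: 61.5
t 8.85 p [861.1 -74.8 483.2] q [-0.23   0.71   0.202  0.156  1.876 -2.604] w 61.5 F [ 0.4 -0.2 -0.2] M [-0.04  0.2  -0.01]
x [-0.724  0.648 -0.236] y [0.586 0.759 0.284] z [ 0.3636  0.0676 -0.9291] head 2.412
to go tool cm [15.86 16.69 15.41]
```

```bash
python3 -m jog '[-2.7,1.9,-2.9,0,-0.2,-2.7,1.9,-2.9,0,-0.2,-2.7,1.9,-2.9,0,-0.2,-2.7,1.9,-2.9,0,-0.2]' 60
python3 - <<'E'
from h import *
rep([900,165,350])
E
```

```text
time_s: 9.25
ee_pos: [843.4, -89.6, 555.3]
orientation: [0.21, 0.336, 0.912, 0.108]
force: [-0.8, -0.7, -1.6]
width: 61.7
t 9.25 p [843.4 -89.6 555.3] q [-0.26   0.675  0.122  0.182  1.893 -2.599] w 61.7 F [-0.8 -0.7 -1.6] M [-0.03  0.25 -0.04]
x [-0.686  0.658 -0.31 ] y [0.567 0.751 0.338] z [ 0.4553  0.0562 -0.8885] head 2.378
to go tool cm [19.23 15.4  22.25]
```

Run:
```python
from h import *
rep([655,-39,300])
```

```text
t 9.25 p [843.4 -89.6 555.3] q [-0.26   0.675  0.122  0.182  1.893 -2.599] w 61.7 F [-0.8 -0.7 -1.6] M [-0.03  0.25 -0.04]
x [-0.686  0.658 -0.31 ] y [0.567 0.751 0.338] z [ 0.4553  0.0562 -0.8885] head 2.378
to go tool cm [ 24.18 -15.51  14.39]
```

```bash
python3 -m jog '[3,-1.9,1.8,0,-0.2,3,-1.9,1.8,0,-0.2,3,-1.9,1.8,0,-0.2,3,-1.9,1.8,0,-0.2,3,-1.9,1.8,0,-0.2,3,-1.9,1.8,0,-0.2,3,-1.9,1.8,0,-0.2,3,-1.9,1.8,0,-0.2,0,0,0,0,-0.2]' 60
python3 - <<'E'
from h import *
rep([655,-39,300])
cs={n:cam(n,n+'4.png') for n in ['wrist','side','top']}; dump(cs,'c4.pkl')
E
```

```text
time_s: 10.15
ee_pos: [695.2, -41.5, 371.7]
orientation: [0.227, 0.33, 0.909, 0.112]
force: [-0.3, -1.0, -1.2]
width: 61.3
t 10.15 p [695.2 -41.5 371.7] q [-0.248  0.077  1.34   0.183  1.245 -2.71 ] w 61.3 F [-0.3 -1.  -1.2] M [-0.09  0.3   0.03]
x [-0.68   0.651 -0.338] y [0.549 0.757 0.354] z [ 0.4865  0.0547 -0.872 ] head 2.378
to go tool cm [ 5.32 -4.55  4.31]
```

View pics/wrist4.png

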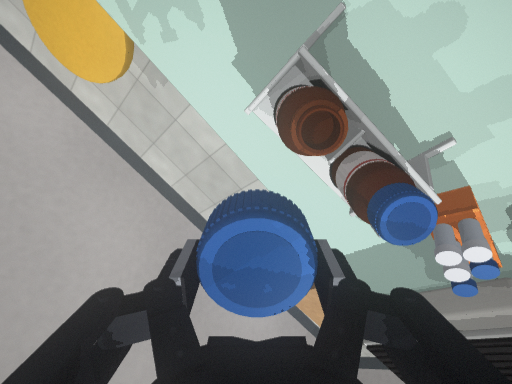

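View pics/side4.png

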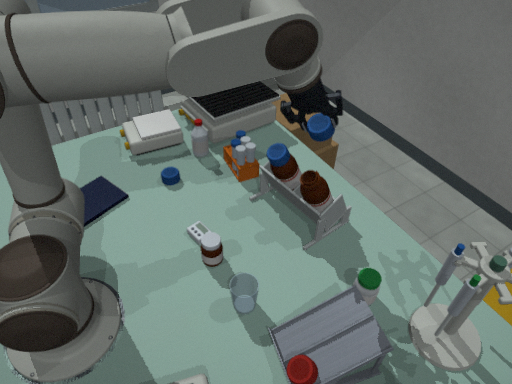

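```bash
python3 -m jog '[-2.5,2,-3.5,0,-0.2,-2.5,2,-3.5,0,-0.2,0,0,0,0,-0.2]' 60
python3 - <<'E'
from h import *
rep([655,-39,300])
E
python3 -m jog '[2.5,-2,3.5,0,-0.2,0,0,0,0,-0.2]' 60
python3 - <<'E'
from h import *
rep([655,-39,300])
E
```

```text
time_s: 10.6
ee_pos: [721.8, -49.0, 477.9]
orientation: [0.234, 0.329, 0.908, 0.113]
force: [-1.0, 1.1, -0.2]
width: 61.4
t 10.6 p [721.8 -49.  477.9] q [-0.249  0.154  1.047  0.176  1.443 -2.674] w 61.4 F [-1.   1.1 -0.2] M [-0.06  0.2   0.01]
x [-0.674  0.65  -0.351] y [0.544 0.758 0.36 ] z [ 0.4997  0.0514 -0.8647] head 2.374
to go tool cm [11.39 -9.28 12.1 ]
time_s: 10.8
ee_pos: [713.3, -46.5, 433.4]
orientation: [0.236, 0.329, 0.907, 0.113]
force: [0.1, 0.4, -2.5]
width: 61.4
t 10.8 p [713.3 -46.5 433.4] q [-0.249  0.115  1.182  0.178  1.345 -2.691] w 61.4 F [ 0.1  0.4 -2.5] M [ 0.01  0.28 -0.01]
x [-0.673  0.65  -0.354] y [0.543 0.758 0.361] z [ 0.5028  0.0507 -0.8629] head 2.373
to go tool cm [ 9.13 -7.41  8.61]
```

```bash
python3 -m jog '[2.9,-2.3,-2.1,0,-0.2,2.9,-2.3,-2.1,0,-0.2,2.9,-2.3,-2.1,0,-0.2,2.9,-2.3,-2.1,0,-0.2,2.9,-2.3,-2.1,0,-0.2,2.9,-2.3,-2.1,0,-0.2]' 60
python3 - <<'E'
from h import *
rep([655,-39,300])
E
```

```text
time_s: 11.4
ee_pos: [463.3, -35.7, 450.4]
orientation: [0.246, 0.333, 0.904, 0.11]
force: [0.1, 0.0, 0.1]
width: 61.2
t 11.4 p [463.3 -35.7 450.4] q [-0.407 -0.419  1.61   0.24   1.458 -2.809] w 61.2 F [0.1 0.  0.1] M [-0.02  0.28  0.02]
x [-0.657  0.656 -0.372] y [0.547 0.754 0.362] z [ 0.518   0.0344 -0.8547] head 2.357
to go tool cm [-7.22  4.8  22.77]
```

```bash
python3 -m jog '[0,0,0,0.14,-0.2,0,0,0,0.14,-0.2,0,0,0,0.14,-0.2]' 60
python3 - <<'E'
from h import *
o,p,T=rep()
print((np.array([-40,0,-10])@T/10).round(2))
E
```

```text
time_s: 11.7
ee_pos: [460.6, -35.5, 468.3]
orientation: [0.229, 0.516, 0.809, 0.162]
force: [0.1, -0.9, -0.8]
width: 61.5
t 11.7 p [460.6 -35.5 468.3] q [-0.409 -0.431  1.588  0.241  1.468 -2.377] w 61.5 F [ 0.1 -0.9 -0.8] M [ 0.    0.28 -0.  ]
x [-0.363  0.909 -0.204] y [0.761 0.415 0.498] z [ 0.5373  0.0254 -0.843 ] head 1.95
[ 1.65 -3.54 -1.31]
```

```bash
python3 -m jog '[1.65,-3.5,-1.3,0,-0.2,1.65,-3.5,-1.3,0,-0.2,1.65,-3.5,-1.3,0,-0.2,1.65,-3.5,-1.3,0,-0.2,1.65,-3.5,-1.3,0,-0.2]' 60
python3 - <<'E'
from h import *
o,p,T=rep()
print((np.array([-40,0,-10])@T/10).round(2))
E
```

```text
time_s: 12.2
ee_pos: [322.8, -55.4, 461.4]
orientation: [0.209, 0.515, 0.817, 0.155]
force: [1.0, -0.7, -0.8]
width: 61.3
t 12.2 p [322.8 -55.4 461.4] q [-0.824 -0.681  1.706  0.412  1.755 -2.688] w 61.3 F [ 1.  -0.7 -0.8] M [-0.05  0.32 -0.03]
x [-0.381  0.907 -0.181] y [0.777 0.42  0.468] z [ 0.5006  0.0382 -0.8648] head 1.969
[ 1.71 -3.58 -1.14]
```

```bash
python3 -m jog '[1.7,-3.5,-1.2,0.1,-0.2,1.7,-3.5,-1.2,0.1,-0.2]' 60
python3 - <<'E'
from h import *
o,p,T=rep()
print((np.array([-40,0,-10])@T/10).round(2))
E
```

```text
time_s: 12.4
ee_pos: [288.0, -79.0, 474.7]
orientation: [0.173, 0.594, 0.767, 0.169]
force: [0.5, -0.6, -1.2]
width: 61.6
t 12.4 p [288.  -79.  474.7] q [-1.055 -0.681  1.665  0.477  1.916 -2.659] w 61.6 F [ 0.5 -0.6 -1.2] M [-0.05  0.23  0.01]
x [-0.235  0.97  -0.063] y [0.853 0.237 0.465] z [ 0.466   0.055  -0.8831] head 1.808
[ 1.   -3.88 -0.98]
```

```bash
python3 -m jog '[1.3,-3.5,-1,0.1,-0.2,1.3,-3.5,-1,0.1,-0.2]' 60
python3 - <<'E'
from h import *
o,p,T=rep()
print((np.array([-40,0,-10])@T/10).round(2))
E
```

```text
time_s: 12.6
ee_pos: [247.3, -99.8, 487.3]
orientation: [0.14, 0.663, 0.712, 0.181]
force: [-0.1, -0.8, -0.5]
width: 61.3
t 12.6 p [247.3 -99.8 487.3] q [-1.321 -0.682  1.628  0.534  2.085 -2.67 ] w 61.3 F [-0.1 -0.8 -0.5] M [-0.1   0.28 -0.03]
x [-0.081  0.996  0.04 ] y [0.895 0.054 0.443] z [ 0.4391  0.0719 -0.8955] head 1.652
[ 0.28 -4.02 -0.86]
```

```bash
python3 -m jog '[0.2,2.6,3.2,0,-0.2,0.2,2.6,3.2,0,-0.2,0.2,2.6,3.2,0,-0.2,0.2,2.6,3.2,0,-0.2,0.2,2.6,3.2,0,-0.2,0.2,2.6,3.2,0,-0.2,0.2,2.6,3.2,0,-0.2,0.2,2.6,3.2,0,-0.2,0.2,1.6,2,0,-0.2,0,0.6,0.8,0,-0.2,0,0,0,0,-0.2]' 60
python3 - <<'E'
from h import *
o,p,T=rep([655,-39,300])
E
```

```text
time_s: 13.7
ee_pos: [565.8, -89.0, 391.0]
orientation: [0.171, 0.676, 0.694, 0.178]
force: [-0.6, 0.4, -0.8]
width: 61.6
t 13.7 p [565.8 -89.  391. ] q [-0.402 -0.175  1.539  0.209  1.324 -2.004] w 61.6 F [-0.6  0.4 -0.8] M [-0.04  0.35 -0.04]
x [-0.027  1.     0.003] y [0.878 0.022 0.479] z [ 0.4784  0.0153 -0.878 ] head 1.598
to go tool cm [ 4.73  3.59 12.34]
```

```bash
python3 -m jog '[0,0,0,-0.14,-0.2]' 60
python3 - <<'E'
from h import *
o,p,T=rep()
E
python3 -m jog '[0,0,0,-0.14,-0.2]' 60
python3 - <<'E'
from h import *
o,p,T=rep()
E
python3 -m jog '[0,0,1,0,-0.2]' 60
python3 - <<'E'
from h import *
o,p,T=rep()
E
python3 -m jog '[0,0,1,0,-0.2]' 60
python3 - <<'E'
from h import *
o,p,T=rep()
E
python3 -m jog '[0,0,0,0,-0.2]' 60
python3 - <<'E'
from h import *
o,p,T=rep()
E
```

```text
time_s: 13.8
ee_pos: [566.0, -89.4, 393.7]
orientation: [0.185, 0.626, 0.74, 0.166]
force: [0.2, -0.1, -0.1]
width: 61.7
t 13.8 p [566.  -89.4 393.7] q [-0.403 -0.176  1.535  0.209  1.326 -2.144] w 61.7 F [ 0.2 -0.1 -0.1] M [ 0.01  0.29 -0.01]
x [-0.149  0.987 -0.066] y [0.864 0.162 0.476] z [ 0.4806  0.0144 -0.8768] head 1.721
time_s: 13.9
ee_pos: [565.9, -90.0, 396.6]
orientation: [0.198, 0.57, 0.783, 0.152]
force: [-0.3, 0.4, -1.2]
width: 61.3
t 13.9 p [565.9 -90.  396.6] q [-0.404 -0.177  1.531  0.21   1.328 -2.29 ] w 61.3 F [-0.3  0.4 -1.2] M [-0.06  0.25  0.06]
x [-0.272  0.953 -0.136] y [0.832 0.304 0.464] z [ 0.4831  0.0131 -0.8755] head 1.849
time_s: 14.0
ee_pos: [570.6, -90.6, 391.7]
orientation: [0.201, 0.569, 0.783, 0.153]
force: [-0.3, -0.1, -1.1]
width: 61.8
t 14.0 p [570.6 -90.6 391.7] q [-0.401 -0.171  1.537  0.209  1.31  -2.292] w 61.8 F [-0.3 -0.1 -1.1] M [0.03 0.28 0.01]
x [-0.273  0.952 -0.141] y [0.829 0.307 0.467] z [ 0.4875  0.0108 -0.873 ] head 1.85
time_s: 14.1
ee_pos: [575.5, -91.0, 384.3]
orientation: [0.202, 0.57, 0.782, 0.153]
force: [1.1, -0.3, -1.7]
width: 61.4
t 14.1 p [575.5 -91.  384.3] q [-0.397 -0.163  1.546  0.208  1.29  -2.288] w 61.4 F [ 1.1 -0.3 -1.7] M [ 0.    0.31 -0.  ]
x [-0.269  0.953 -0.14 ] y [0.83  0.303 0.469] z [ 0.4896  0.0096 -0.8719] head 1.846
time_s: 14.2
ee_pos: [575.6, -91.3, 383.6]
orientation: [0.201, 0.572, 0.781, 0.153]
force: [0.1, -0.2, 0.3]
width: 61.4
t 14.2 p [575.6 -91.3 383.6] q [-0.397 -0.162  1.547  0.208  1.289 -2.285] w 61.4 F [ 0.1 -0.2  0.3] M [0.01 0.28 0.03]
x [-0.266  0.954 -0.139] y [0.831 0.299 0.469] z [ 0.4891  0.0095 -0.8722] head 1.842
```

```bash
python3 -m jog '[1.2,-3.9,-2.5,0,-0.2,1.2,-3.9,-2.5,0,-0.2,1.2,-3.9,-2.5,0,-0.2,1.2,-3.9,-2.5,0,-0.2,1.2,-3.9,-2.5,0,-0.2,1.2,-3.9,-2.5,0.1,-0.2]' 60
python3 - <<'E'
from h import *
o,p,T=rep()
print((np.array([-40,0,-10])@T/10).round(2))
E
```

```text
time_s: 14.8
ee_pos: [313.9, -100.8, 397.5]
orientation: [0.183, 0.608, 0.756, 0.162]
force: [-21.2, 25.9, 4.1]
width: 61.4
t 14.8 p [ 313.9 -100.8  397.5] q [-0.971 -0.683  1.831  0.418  1.706 -2.639] w 61.4 F [-21.2  25.9   4.1] M [0.86 0.99 0.49]
x [-0.194  0.978 -0.08 ] y [0.86  0.208 0.466] z [ 0.4725  0.0219 -0.8811] head 1.767
[ 0.85 -3.91 -1.01]
```

Run:
```python
from h import *
c=cam('side','s5.png'); rep()
```

```text
t 14.85 p [ 312.1 -104.4  397.9] q [-0.985 -0.681  1.828  0.419  1.712 -2.638] w 61.3 F [-0.5 -1.1 -1.9] M [-0.05  0.26 -0.01]
x [-0.181  0.981 -0.074] y [0.864 0.195 0.465] z [ 0.4702  0.0203 -0.8823] head 1.754
```

View pics/s5.png

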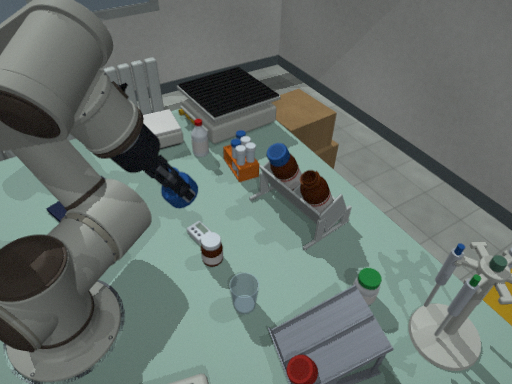

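```bash
python3 -m jog '[0.8,-3.5,-0.8,0.1,-0.2,0.8,-3.5,-0.8,0.1,-0.2,0.6,-3.5,-0.8,0.1,-0.2,0.6,-3.5,-0.8,0.1,-0.2]' 60
python3 - <<'E'
from h import *
o,p,T=rep()
print((np.array([-40,0,-10])@T/10).round(2))
E
```

```text
time_s: 15.25
ee_pos: [225.5, -151.4, 388.8]
orientation: [0.106, 0.756, 0.616, 0.194]
force: [-0.4, -1.2, -0.6]
width: 61.6
t 15.25 p [ 225.5 -151.4  388.8] q [-1.478 -0.683  1.835  0.488  1.985 -2.644] w 61.6 F [-0.4 -1.2 -0.6] M [-0.15  0.25  0.02]
x [0.167 0.972 0.163] y [ 0.89  -0.22   0.399] z [ 0.4238  0.0787 -0.9023] head 1.401
[-0.83 -3.96 -0.79]
```

```bash
python3 -m jog '[-0.8,-3.5,-0.8,0.08,-0.2,-0.8,-3.5,-0.8,0.08,-0.2,-0.9,-3.5,-0.8,0.08,-0.2]' 60
python3 - <<'E'
from h import *
o,p,T=rep([640,-35,310])
print((np.array([-40,0,-10])@T/10).round(2))
E
```

```text
time_s: 15.55
ee_pos: [145.9, -171.6, 376.6]
orientation: [0.074, 0.819, 0.531, 0.204]
force: [-0.4, -0.5, -1.3]
width: 61.2
t 15.55 p [ 145.9 -171.6  376.6] q [-1.874 -0.683  1.857  0.451  2.149 -2.81 ] w 61.2 F [-0.4 -0.5 -1.3] M [-0.12  0.28 -0.04]
x [0.353 0.9   0.255] y [ 0.84  -0.425  0.338] z [ 0.4121  0.0949 -0.9062] head 1.197
to go tool cm [28.03 33.46 27.69]
[-1.67 -3.7  -0.74]
```

```bash
python3 -m jog '[2.5,3.2,2.2,0,-0.2,2.5,3.2,2.2,0,-0.2,2.5,3.2,2.2,0,-0.2,2.5,3.2,2.2,0,-0.2,2.5,3.2,2.2,0,-0.2,2.5,3.2,2.2,0,-0.2,2.5,3.2,2.2,0,-0.2,2.5,3.2,2.2,0,-0.2,2.5,3.2,2.2,0,-0.2]' 60
python3 - <<'E'
from h import *
o,p,T=rep([640,-35,310])
E
```

```text
time_s: 16.45
ee_pos: [435.0, -130.1, 357.8]
orientation: [0.078, 0.838, 0.503, 0.197]
force: [-0.5, -2.7, 0.2]
width: 61.3
t 16.45 p [ 435.  -130.1  357.8] q [-0.683 -0.363  1.726  0.317  1.489 -1.745] w 61.3 F [-0.5 -2.7  0.2] M [-0.11  0.22 -0.03]
x [0.415 0.874 0.251] y [ 0.812 -0.481  0.33 ] z [ 0.4093  0.0673 -0.9099] head 1.127
to go tool cm [15.63 10.51 13.38]
```

```bash
cat >> h.py <<'E'
def plan(goal,n,turn=0,rise=0):
    o,p,T=st(); d=(np.array(goal)-p)/n+np.array([0,0,-rise])
    for i in range(n):
        print((d@T/10).round(1).tolist(),round(turn,2))
        T=T@R.from_euler('z',turn).as_matrix()
E
python3 - <<'E'
from h import *
plan([640,-35,310],6,-.14)
E
```

```text
[2.6, 1.8, 2.2] -0.14
[2.3, 2.1, 2.2] -0.14
[2.0, 2.4, 2.2] -0.14
[1.7, 2.7, 2.2] -0.14
[1.3, 2.9, 2.2] -0.14
[0.9, 3.0, 2.2] -0.14
```

```bash
python3 -m jog '[2.6,1.8,2.3,-0.14,-0.2,2.3,2.1,2.3,-0.14,-0.2,2.0,2.4,2.3,-0.14,-0.2,1.7,2.7,2.3,-0.14,-0.2,1.3,2.9,2.3,-0.14,-0.2,0.9,3.0,2.3,-0.14,-0.2]' 60
python3 - <<'E'
from h import *
o,p,T=rep([640,-35,310])
c=cam('wrist','w6.png'); s=viewer.camera('side'); t=viewer.camera('top'); dump((c,s,t,p,T),'c6.pkl')
o,p,T=rep([640,-35,310])
E
```

```text
time_s: 17.05
ee_pos: [652.0, -27.1, 306.8]
orientation: [0.155, 0.553, 0.805, 0.148]
force: [-0.1, -0.8, -0.3]
width: 61.2
t 17.05 p [652.  -27.1 306.8] q [-0.238  0.037  1.489  0.174  1.219 -2.203] w 61.2 F [-0.1 -0.8 -0.3] M [-0.    0.2   0.01]
x [-0.34   0.936 -0.086] y [0.845 0.344 0.409] z [ 0.413   0.0668 -0.9083] head 1.919
to go tool cm [-0.36 -1.15 -0.84]
t 17.2 p [651.4 -27.  305.3] q [-0.238  0.038  1.49   0.175  1.22  -2.2  ] w 61.6 F [ 0.4 -0.3 -0.2] M [-0.06  0.3   0.03]
x [-0.338  0.938 -0.082] y [0.847 0.341 0.408] z [ 0.4102  0.0682 -0.9095] head 1.917
to go tool cm [-0.4  -1.05 -0.95]
```

View pics/w6.png

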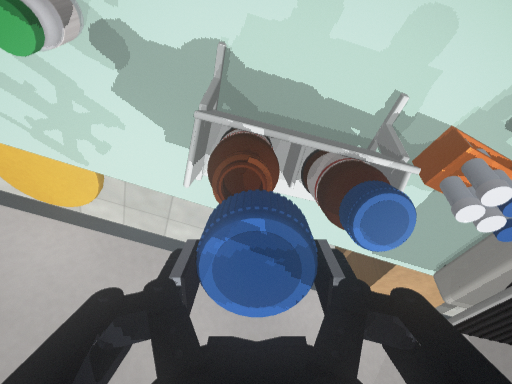

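```bash
cat > f3.py <<'E'
from fit import *
c4=load('c4.pkl'); c6,s6,t6,p6,T6=load('c6.pkl')
s,t=cs['side'],cs['top']
B=((100,90,30),(125,255,255))
def cyl2(o,z):
    z=np.array(z)/np.linalg.norm(z); o=np.array(o); return np.r_[circ(o-17*z,z,31.5),circ(o+15*z,z,31.5),circ(o+17*z,z,30)]
ax=lambda y:np.array([-np.sin(np.radians(26))*np.cos(y),-np.sin(np.radians(26))*np.sin(y),np.cos(np.radians(26))])
W=[(s,(262,138,32,34)),(t,(226,145,30,30)),(c4['wrist'],(360,175,85,80)),(c6,(335,175,90,85))]
obs=[(c,masks(c,*B,w),w) for c,w in W]
wt=[6,6,1,1]
def fit2(model,p0,obs,step,wt=None):
    f=lambda p: sum(k*(m!=hullmask(c,model(p),w)).sum() for k,(c,m,w) in zip(wt or [1]*9,obs))
    sx=np.array([p0]+[np.array(p0)+d for d in np.diag(step)],float)
    r=minimize(f,p0,method='Nelder-Mead',options=dict(initial_simplex=sx,xatol=.05,fatol=1,maxiter=500))
    return r.x,[round(float((m!=hullmask(c,model(r.x),w)).sum()/m.sum()),3) for c,m,w in obs]
if __name__=='__main__':
    m=lambda p:cyl2(p[:3],ax(p[3]))
    for o,w in [(obs,wt),(obs[:2],None),(obs[2:],None)]:
        x,e=fit2(m,[684.,97,200,.1],o,[8,8,8,.1],w); print(x.round(2),e)
        M=x[:3]+10*ax(x[3])+132*np.array([np.sin(x[3]),-np.cos(x[3]),0]); print('  M',M.round(1))
    # held cap in tool frame
    w=(185,180,145,145); o=[(c6,masks(c6,*B,w),w)]
    x,e=fit2(lambda q:cyl2(p6+T6@np.array(q),-T6[:,2]),[0,-2,4],o,[4,4,4]); print('cap in tool',x.round(2),e)
E
python3 f3.py
```

```text
[6.8280e+02 9.7490e+01 1.9987e+02 1.4000e-01] [0.093, 0.068, 0.054, 0.036]
  M [696.9 -33.8 208.9]
[6.8357e+02 9.6890e+01 2.0173e+02 1.6000e-01] [0.049, 0.067]
  M [700.4 -34.1 210.7]
[6.8324e+02 9.8820e+01 1.9832e+02 1.7000e-01] [0.045, 0.032]
  M [701.8 -31.9 207.3]
cap in tool [-0.12 -0.63  6.99] [0.017]
```

Run:
```python
from f3 import *
C=np.array([683.1,97.8,199.6]); out=[]
for k,y in enumerate((.10,.13,.16)):
    a=ax(y); M=C+10*a+132*np.array([np.sin(y),-np.cos(y),0]); print(y,M.round(1))
    pl=[circ(M,a,20.5),circ(M-4.5*a,a,27.2)]
    crop(c4['wrist'],265,70,100,95,4,'a.png',pl+[]); A=cv2.imread('pics/a.png')
    crop(c6,195,125,100,95,4,'a.png',pl); Bm=cv2.imread('pics/a.png')
    out.append(np.vstack([A,Bm]))
im=np.hstack(out); cv2.imwrite('pics/rim.png',cv2.resize(im,(790,int(im.shape[0]*790/im.shape[1]))))
```

```text
0.1 [691.9 -34.  208.6]
0.13 [695.9 -33.7 208.6]
0.16 [699.8 -33.2 208.6]
```

View pics/rim.png

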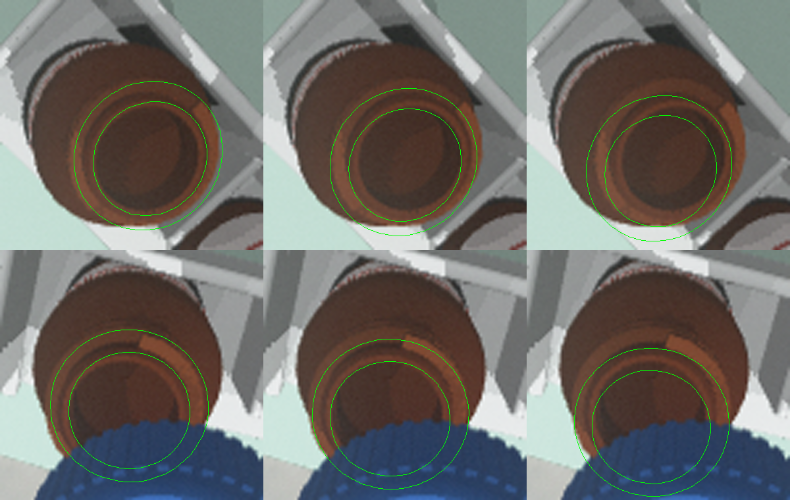

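```bash
cat >> h.py <<'E'
M=np.array([691.9,-34,208.6]); a=np.array([-.4362,-.0438,.8988])
CT=np.array([0,-.6,5.5])
def capst():
    o,p,T=rep(); c=p+T@CT; d=c-M; h=d@a; lat=d-h*a
    print('cap height above mouth',h.round(1),' above home',(h+10).round(1),'lateral',lat.round(1),'tilt err deg',np.degrees(np.arccos(-T[:,2]@a)).round(2))
    print('lat corr tool cm',(-lat@T/10).round(2),' -a in tool',(-a@T).round(2))
    print('F along a',(o['force']@a).round(1),'M about a',(o['torque']@a).round(2))
    return o,p,T
E
python3 - <<'E'
from h import *
o,p,T=capst(); plan(M+25*a-T@CT,2)
E
```

```text
t 17.2 p [651.4 -27.  305.3] q [-0.238  0.038  1.49   0.175  1.22  -2.2  ] w 61.6 F [ 0.4 -0.3 -0.2] M [-0.06  0.3   0.03]
x [-0.338  0.938 -0.082] y [0.847 0.341 0.408] z [ 0.4102  0.0682 -0.9095] head 1.917
cap height above mouth 98.7  above home 108.7 lateral [ 4.3 11.5  2.7] tilt err deg 2.11
lat corr tool cm [-0.91 -0.87 -0.01]  -a in tool [-0.03  0.02  1.  ]
F along a -0.3 M about a 0.04
[-0.6, -0.4, 3.7] 0
[-0.6, -0.4, 3.7] 0
```

```bash
python3 -m jog '[-0.7,-0.6,2,0,-0.2,-0.3,-0.3,2.5,0,-0.2,-0.1,0,2.2,0,-0.2,0,0,0,0,-0.2]' 60
python3 - <<'E'
from h import *
o,p,T=capst(); c=viewer.camera('side'); c2=cam('wrist','w7.png');crop(c,250,120,110,90,7,'s7.png',[circ(M,a,20.5),circ(M-4.5*a,a,27.2)])
E
```

```text
time_s: 17.6
ee_pos: [674.1, -38.0, 243.3]
orientation: [0.154, 0.56, 0.8, 0.149]
force: [0.2, 0.1, -0.6]
width: 61.4
t 17.6 p [674.1 -38.  243.3] q [-0.248  0.106  1.543  0.187  1.099 -2.22 ] w 61.4 F [ 0.2  0.1 -0.6] M [-0.12  0.23 -0.01]
x [-0.325  0.942 -0.079] y [0.85  0.328 0.411] z [ 0.4137  0.0665 -0.908 ] head 1.903
cap height above mouth 33.6  above home 43.6 lateral [-1.3 -2.3 -0.8] tilt err deg 1.88
lat corr tool cm [0.17 0.22 0.  ]  -a in tool [-0.03  0.02  1.  ]
F along a -0.7 M about a 0.03
```

View pics/s7.png

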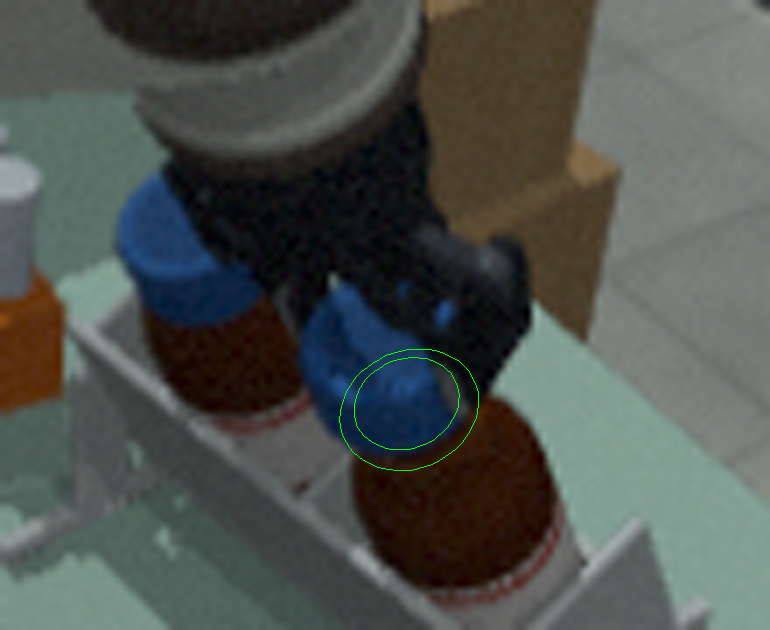

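View pics/w7.png

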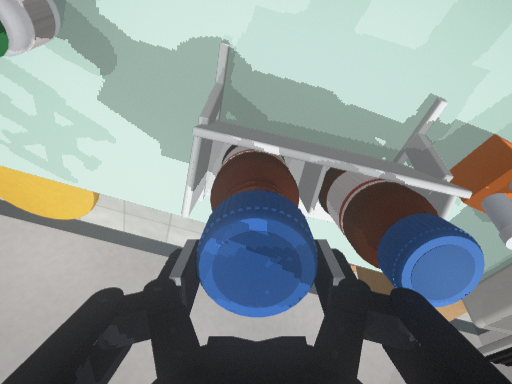

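```bash
python3 -m jog '[0.15,0.2,1.2,0,-0.2,0,0,1.2,0,-0.2]' 60
python3 - <<'E'
from h import *
o,p,T=capst()
E
```

```text
time_s: 17.9
ee_pos: [686.5, -34.9, 229.7]
orientation: [0.159, 0.56, 0.799, 0.151]
force: [0.0, 0.8, -1.1]
width: 61.5
t 17.9 p [686.5 -34.9 229.7] q [-0.237  0.132  1.544  0.186  1.06  -2.214] w 61.5 F [ 0.   0.8 -1.1] M [-0.04  0.24  0.01]
x [-0.323  0.943 -0.084] y [0.847 0.328 0.419] z [ 0.4229  0.064  -0.9039] head 1.901
cap height above mouth 15.8  above home 25.8 lateral [ 3.3 -0.   1.6] tilt err deg 1.38
lat corr tool cm [ 0.12 -0.35  0.01]  -a in tool [-0.02  0.01  1.  ]
F along a -1.0 M about a 0.02
```

```bash
python3 -m jog '[0.1,-0.5,1,0,-0.2,0,-0.1,0.6,0,-0.2]' 60
python3 - <<'E'
from h import *
o,p,T=capst()
E
```

```text
time_s: 18.1
ee_pos: [690.1, -35.3, 214.6]
orientation: [0.162, 0.559, 0.798, 0.153]
force: [-8.0, -8.3, -0.6]
width: 61.6
t 18.1 p [690.1 -35.3 214.6] q [-0.236  0.144  1.564  0.19   1.021 -2.221] w 61.6 F [-8.  -8.3 -0.6] M [-1.56  1.23 -0.37]
x [-0.321  0.943 -0.088] y [0.844 0.327 0.425] z [ 0.4299  0.0624 -0.9007] head 1.899
cap height above mouth 0.7  above home 10.7 lateral [ 0.4 -1.1  0.1] tilt err deg 1.08
lat corr tool cm [ 0.12 -0.    0.  ]  -a in tool [-0.02  0.    1.  ]
F along a 3.3 M about a 0.29
```

```bash
python3 -m jog '[0,0,0,0,-0.2]' 60
python3 - <<'E'
from h import *
o,p,T=capst(); print('F tool',(o['force']@T).round(1),'M tool',(o['torque']@T).round(2))
E
```

```text
time_s: 18.2
ee_pos: [690.1, -35.3, 213.5]
orientation: [0.162, 0.559, 0.798, 0.152]
force: [3.6, -1.5, -12.2]
width: 61.2
t 18.2 p [690.1 -35.3 213.5] q [-0.236  0.145  1.565  0.19   1.019 -2.221] w 61.2 F [  3.6  -1.5 -12.2] M [-0.67  0.13 -0.16]
x [-0.321  0.943 -0.088] y [0.844 0.327 0.425] z [ 0.4295  0.0621 -0.9009] head 1.899
cap height above mouth -0.3  above home 9.7 lateral [-0.  -1.2 -0.1] tilt err deg 1.08
lat corr tool cm [0.11 0.05 0.  ]  -a in tool [-0.02  0.    1.  ]
F along a -12.5 M about a 0.14
F tool [-1.5 -2.6 12.4] M tool [ 0.36 -0.59 -0.14]
```

```bash
python3 -m jog '[0,0,0.1,0,-0.2,0,0,0,0,-0.2]' 60
python3 - <<'E'
from h import *
o,p,T=capst(); print('F tool',(o['force']@T).round(1),'M tool',(o['torque']@T).round(2))
E
```

```text
time_s: 18.4
ee_pos: [690.2, -35.4, 213.3]
orientation: [0.162, 0.559, 0.798, 0.152]
force: [-1.0, -0.3, -0.7]
width: 61.0
t 18.4 p [690.2 -35.4 213.3] q [-0.236  0.145  1.566  0.189  1.018 -2.221] w 61.0 F [-1.  -0.3 -0.7] M [-0.48 -0.06 -0.15]
x [-0.321  0.943 -0.089] y [0.844 0.328 0.425] z [ 0.4299  0.0615 -0.9008] head 1.899
cap height above mouth -0.5  above home 9.5 lateral [-0.1 -1.3 -0.1] tilt err deg 1.04
lat corr tool cm [0.12 0.05 0.  ]  -a in tool [-0.02  0.    1.  ]
F along a -0.2 M about a 0.08
F tool [ 0.1 -1.2  0.2] M tool [ 0.11 -0.49 -0.08]
```

```bash
python3 -m jog '[0.05,0,0.5,0,-0.2,0,0,0,0,-0.2]' 60
python3 - <<'E'
from h import *
o,p,T=capst(); print('F tool',(o['force']@T).round(1),'M tool',(o['torque']@T).round(2))
E
```

```text
time_s: 18.6
ee_pos: [691.4, -34.8, 212.2]
orientation: [0.164, 0.559, 0.799, 0.152]
force: [11.4, -0.0, -18.7]
width: 61.3
t 18.6 p [691.4 -34.8 212.2] q [-0.234  0.146  1.566  0.188  1.013 -2.22 ] w 61.3 F [ 11.4  -0.  -18.7] M [-0.47 -0.33 -0.19]
x [-0.322  0.942 -0.092] y [0.843 0.329 0.426] z [ 0.4317  0.0602 -0.9   ] head 1.9
cap height above mouth -2.0  above home 8.0 lateral [ 0.5 -0.8  0.2] tilt err deg 0.92
lat corr tool cm [ 0.09 -0.02  0.  ]  -a in tool [-0.02 -0.    1.  ]
F along a -21.8 M about a 0.05
F tool [-2.   1.6 21.8] M tool [-0.14 -0.58 -0.05]
```

```bash
python3 -m jog '[0,0,0.1,0.1,-0.2]' 60
python3 - <<'E'
from h import *
o,p,T=capst(); print('F tool',(o['force']@T).round(1),'M tool',(o['torque']@T).round(2))
E
python3 -m jog '[0,0,0.15,0.1,-0.2]' 60
python3 - <<'E'
from h import *
o,p,T=capst(); print('F tool',(o['force']@T).round(1),'M tool',(o['torque']@T).round(2))
E
```

```text
time_s: 18.7
ee_pos: [691.5, -34.8, 212.1]
orientation: [0.156, 0.598, 0.77, 0.16]
force: [-14.4, -0.8, 14.9]
width: 61.3
t 18.7 p [691.5 -34.8 212.1] q [-0.233  0.147  1.567  0.187  1.012 -2.121] w 61.3 F [-14.4  -0.8  14.9] M [-0.68  1.1   1.17]
x [-0.237  0.97  -0.049] y [0.87  0.235 0.433] z [ 0.4321  0.0597 -0.8999] head 1.81
cap height above mouth -2.2  above home 7.8 lateral [ 0.5 -0.7  0.2] tilt err deg 0.89
lat corr tool cm [ 0.08 -0.04  0.  ]  -a in tool [-0.02  0.    1.  ]
F along a 19.7 M about a 1.3
F tool [  1.8  -6.2 -19.7] M tool [ 1.17  0.18 -1.28]
time_s: 18.8
ee_pos: [691.7, -34.7, 212.0]
orientation: [0.148, 0.636, 0.738, 0.168]
force: [-25.8, -1.0, 23.2]
width: 61.2
t 18.8 p [691.7 -34.7 212. ] q [-0.233  0.147  1.567  0.187  1.011 -2.018] w 61.2 F [-25.8  -1.   23.2] M [-0.69  2.21  1.15]
x [-0.147  0.989 -0.005] y [0.89  0.134 0.436] z [ 0.4325  0.0592 -0.8997] head 1.718
cap height above mouth -2.3  above home 7.7 lateral [ 0.7 -0.5  0.3] tilt err deg 0.85
lat corr tool cm [ 0.06 -0.06  0.  ]  -a in tool [-0.02  0.    1.  ]
F along a 32.2 M about a 1.24
F tool [  2.7 -13.  -32.1] M tool [ 2.28  0.18 -1.2 ]
```

```bash
python3 -m jog '[0,0,0,0,-0.2]' 60
python3 - <<'E'
from h import *
o,p,T=capst(); print('F tool',(o['force']@T).round(1),'M tool',(o['torque']@T).round(2))
c=viewer.camera('side'); crop(c,250,120,110,90,7,'s8.png')
o=env.observe();print('F tool',(o['force']@T).round(1),'M tool',(o['torque']@T).round(2))
E
```

```text
time_s: 18.9
ee_pos: [691.5, -34.6, 212.2]
orientation: [0.148, 0.637, 0.737, 0.168]
force: [4.8, -1.7, -7.1]
width: 61.2
t 18.9 p [691.5 -34.6 212.2] q [-0.233  0.146  1.567  0.186  1.011 -2.014] w 61.2 F [ 4.8 -1.7 -7.1] M [-0.39 -0.06 -0.24]
x [-0.144  0.99  -0.004] y [0.89  0.131 0.436] z [ 0.4324  0.059  -0.8998] head 1.715
cap height above mouth -2.1  above home 7.9 lateral [ 0.5 -0.4  0.2] tilt err deg 0.85
lat corr tool cm [ 0.05 -0.05  0.  ]  -a in tool [-0.02  0.    1.  ]
F along a -8.4 M about a -0.04
F tool [-2.4  0.9  8.4] M tool [-0.01 -0.46  0.04]
F tool [-0.2 -3.9 -8.4] M tool [ 0.84 -0.16  0.23]
```

```bash
cat > q.py <<'E'
from h import *
o,p,T=st(); c=p+T@CT; d=c-M; h=d@a; lat=d-h*a
print(round(o['time_s'],2),'home+',(h+10).round(2),'lat',(lat@T).round(1),'tilt',np.degrees(np.arccos(-T[:,2]@a)).round(2),'q6',o['qpos'][5].round(3),'Ft',(o['force']@T).round(1),'Mt',(o['torque']@T).round(2),'w',o['width'].round(1))
E
python3 -m jog '[0,0,0.05,0.06,-0.2]' 60 >/dev/null; python3 q.py
python3 -m jog '[0,0,0.05,0.06,-0.2]' 60 >/dev/null; python3 q.py
python3 -m jog '[0,0,0.05,0.06,-0.2]' 60 >/dev/null; python3 q.py
```

```text
Traceback (most recent call last):
  File "q.py", line 3, in <module>
    print(round(o['time_s'],2),'home+',(h+10).round(2),'lat',(lat@T).round(1),'tilt',np.degrees(np.arccos(-T[:,2]@a)).round(2),'q6',o['qpos'][5].round(3),'Ft',(o['force']@T).round(1),'Mt',(o['torque']@T).round(2),'w',o['width'].round(1))
                                                                                                                                                                                                                         ^^^^^^^^^^^^^^^^
AttributeError: 'float' object has no attribute 'round'
Traceback (most recent call last):
  File "q.py", line 3, in <module>
    print(round(o['time_s'],2),'home+',(h+10).round(2),'lat',(lat@T).round(1),'tilt',np.degrees(np.arccos(-T[:,2]@a)).round(2),'q6',o['qpos'][5].round(3),'Ft',(o['force']@T).round(1),'Mt',(o['torque']@T).round(2),'w',o['width'].round(1))
                                                                                                                                                                                                                         ^^^^^^^^^^^^^^^^
AttributeError: 'float' object has no attribute 'round'
Traceback (most recent call last):
  File "q.py", line 3, in <module>
    print(round(o['time_s'],2),'home+',(h+10).round(2),'lat',(lat@T).round(1),'tilt',np.degrees(np.arccos(-T[:,2]@a)).round(2),'q6',o['qpos'][5].round(3),'Ft',(o['force']@T).round(1),'Mt',(o['torque']@T).round(2),'w',o['width'].round(1))
                                                                                                                                                                                                                         ^^^^^^^^^^^^^^^^
AttributeError: 'float' object has no attribute 'round'
```

```bash
sed -i "s/o\['width'\].round(1)/round(o['width'],1)/" q.py; python3 q.py
```

```text
19.25 home+ 7.77 lat [-0.3  0.8 -0. ] tilt 0.77 q6 -1.836 Ft [ -1.7  -4.1 -10.8] Mt [ 0.91 -0.33 -1.19] w 61.6
```

```bash
python3 -m jog '[0,0,0,-0.1,-0.2]' 60 >/dev/null; python3 q.py
python3 -m jog '[0,0,0,-0.1,-0.2]' 60 >/dev/null; python3 q.py
python3 -m jog '[0,0,0,0.04,-0.2]' 60 >/dev/null; python3 q.py
python3 -m jog '[0,0,0,0.04,-0.2]' 60 >/dev/null; python3 q.py
python3 -m jog '[0,0,0,0.04,-0.2]' 60 >/dev/null; python3 q.py
```

```text
19.35 home+ 7.89 lat [-0.4  0.7 -0. ] tilt 0.78 q6 -1.934 Ft [-1.6 -1.8 -0.9] Mt [ 0.62 -0.57  1.24] w 61.8
19.45 home+ 7.87 lat [-0.6  0.5 -0. ] tilt 0.78 q6 -2.037 Ft [-1.4 -2.3 -3.9] Mt [ 0.5  -0.46  1.21] w 61.4
19.55 home+ 7.87 lat [-0.6  0.5 -0. ] tilt 0.78 q6 -2.002 Ft [ 1.3  0.8 -2.3] Mt [ 0.08  0.14 -1.19] w 61.6
19.65 home+ 7.88 lat [-0.5  0.6 -0. ] tilt 0.77 q6 -1.962 Ft [-0.2  0.  -3.5] Mt [ 0.21  0.01 -1.24] w 61.2
19.75 home+ 7.88 lat [-0.4  0.7 -0. ] tilt 0.76 q6 -1.923 Ft [-1.2 -1.1 -3.6] Mt [ 0.28 -0.29 -1.2 ] w 61.3
```

```bash
python3 -m jog '[0,0,-0.1,-0.1,-0.2]' 60 >/dev/null; python3 q.py
python3 -m jog '[0,0,-0.2,-0.1,-0.2]' 60 >/dev/null; python3 q.py
python3 -m jog '[0,0,-0.2,-0.1,-0.2]' 60 >/dev/null; python3 q.py
```

```text
19.85 home+ 8.06 lat [-0.5  0.4 -0. ] tilt 0.77 q6 -2.021 Ft [-4.4  5.9 20.8] Mt [-0.92 -0.84  1.21] w 61.3
19.95 home+ 8.64 lat [-0.6  0.1 -0. ] tilt 0.8 q6 -2.125 Ft [-4.9  8.  16.6] Mt [-1.23 -0.83  1.  ] w 61.3
20.05 home+ 9.65 lat [-0.9 -0.  -0. ] tilt 0.8 q6 -2.229 Ft [-3.7  6.5  7.9] Mt [-0.77 -0.74  0.45] w 61.4
```

```bash
python3 -m jog '[0,0,-0.2,0,-0.2]' 60 >/dev/null; python3 q.py
python3 -m jog '[0,0,-0.2,0,-0.2]' 60 >/dev/null; python3 q.py
python3 - <<'E'
from h import *
c=cam('wrist','w9.png'); s=viewer.camera('side'); crop(s,250,120,110,90,7,'s9.png')
E
python3 q.py
```

```text
20.15 home+ 10.65 lat [-1.   0.1 -0. ] tilt 0.82 q6 -2.234 Ft [-3.   8.5 15.7] Mt [-1.17 -0.45 -0.26] w 61.6
20.25 home+ 11.54 lat [-0.9  0.  -0. ] tilt 0.84 q6 -2.235 Ft [-3.2  6.3 13. ] Mt [-0.8  -0.43 -0.02] w 60.9
20.35 home+ 11.95 lat [-1.   0.2 -0. ] tilt 0.84 q6 -2.235 Ft [-1.9  3.8  6.5] Mt [-0.52 -0.29  0.03] w 61.2
```

View pics/w9.png

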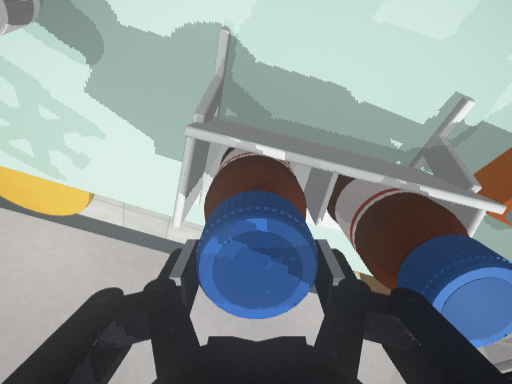

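View pics/s9.png

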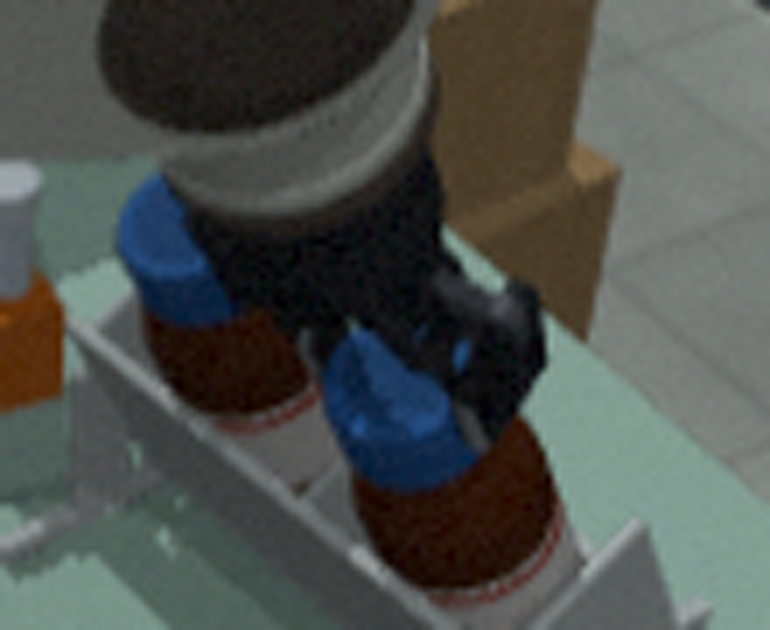

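```bash
python3 -m jog '[0,0,0,0,0.75,0,0,0,0,0.75]' 20 >/dev/null; python3 q.py
python3 - <<'E'
from h import *
c=cam('wrist','w10.png'); s=viewer.camera('side'); crop(s,250,120,110,90,7,'s10.png'); dump((c,s)+st()[1:],'c10.pkl')
E
python3 q.py
```

```text
20.55 home+ 11.26 lat [-0.6 -0.  -0. ] tilt 0.88 q6 -2.236 Ft [ 0.3 -0.6 -1. ] Mt [ 0.17  0.1  -0.03] w 74.5
20.65 home+ 11.37 lat [-0.6  0.  -0. ] tilt 0.88 q6 -2.236 Ft [-0.2  0.3 -1. ] Mt [ 0.21  0.04 -0.05] w 74.7
```

View pics/w10.png

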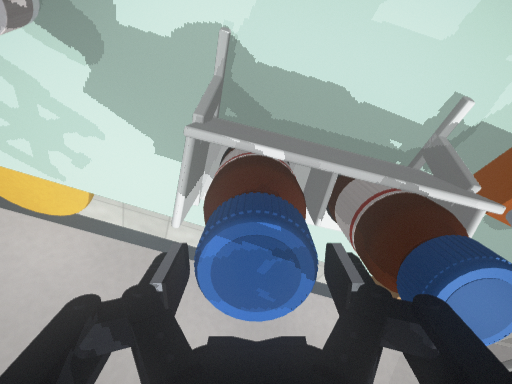

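View pics/s10.png

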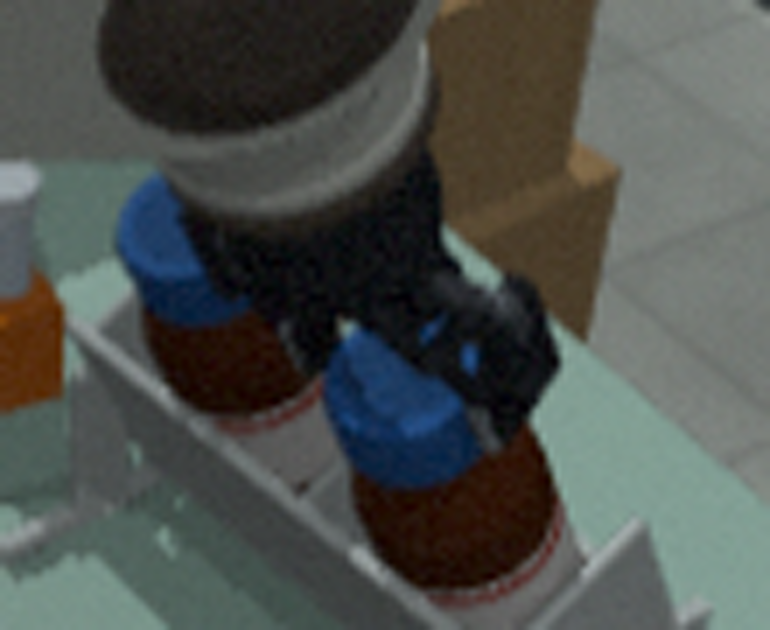

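```bash
cat > f4.py <<'E'
from f3 import *
import sys
def capfit(c,p,T,tilt=True,verbose=True,win=(180,175,155,155)):
    o=[(c,masks(c,*B,win),win)]
    def m(q):
        z=np.array([q[3],q[4],-1.]) if tilt else np.array([0,0,-1.])
        return cyl2(p+T@np.array(q[:3]),T@z)
    x,e=fit2(m,[0,-1,5,0,0] if tilt else [0,-1,5],o,[3,3,3,.06,.06][:5 if tilt else 3])
    return x,e
if __name__=='__main__':
    import h
    for f in sys.argv[1:]:
        d=load(f); c,p,T=d[0],d[-2],d[-1]
        x,e=capfit(c,p,T); P=p+T@x[:3]; dd=P-h.M; hh=dd@h.a
        print(f,'tool',x.round(2),e,'home+',(hh+10).round(2),'lat tool',((dd-hh*h.a)@T).round(2))
        x,e=capfit(c,p,T,False); P=p+T@x[:3]; dd=P-h.M; hh=dd@h.a
        print(f,'notilt',x.round(2),e,'home+',(hh+10).round(2),'lat tool',((dd-hh*h.a)@T).round(2))
E
python3 f4.py c6.pkl c10.pkl
```

```text
c6.pkl tool [-0.04 -1.1   6.9   0.02 -0.05] [0.015] home+ 108.46 lat tool [8.64 9.29 0.12]
c6.pkl notilt [-0.14 -0.65  6.95] [0.017] home+ 108.4 lat tool [8.54 9.74 0.11]
c10.pkl tool [-0.54 -0.41  5.   -0.   -0.07] [0.014] home+ 11.86 lat tool [-1.19  0.19 -0.02]
c10.pkl notilt [-0.53  0.07  4.99] [0.018] home+ 11.87 lat tool [-1.18  0.67 -0.02]
```

```bash
sed -i 's/^CT=.*/CT=np.array([0,-.2,5.0])/' h.py
python3 -m jog '[-0.05,0,0,0,0.3,0,0,0,0,0.1,0,0,0,0,0.1]' 20 >/dev/null; python3 q.py
python3 -m jog '[0,0,0.05,0.06,0.1]' 20 >/dev/null; python3 q.py
python3 -m jog '[0,0,0.05,0.06,0.1]' 20 >/dev/null; python3 q.py
python3 -m jog '[0,0,0.05,0.06,0.1]' 20 >/dev/null; python3 q.py
```

```text
20.95 home+ 12.01 lat [-1.1  0.4 -0. ] tilt 0.88 q6 -2.237 Ft [-0.2  0.1 -0.1] Mt [ 0.29  0.08 -0.  ] w 62.3
21.05 home+ 11.67 lat [-1.2  0.6 -0. ] tilt 0.87 q6 -2.177 Ft [-1.5 -0.1 -2.6] Mt [ 0.32 -0.07 -0.06] w 62.1
21.15 home+ 11.36 lat [-1.3  0.7 -0. ] tilt 0.84 q6 -2.115 Ft [-2.8 -0.3 -3.5] Mt [ 0.45 -0.21 -0.01] w 62.3
21.25 home+ 11.14 lat [-1.5  0.9 -0. ] tilt 0.81 q6 -2.052 Ft [-0.2 -1.1 -3.7] Mt [ 0.48 -0.22 -0.02] w 62.4
```

```bash
for i in 1; do python3 -m jog '[0,0,0.08,0.1,0.1]' 20 >/dev/null; python3 q.py
python3 -m jog '[0,0,0.08,0.1,0.1]' 20 >/dev/null; python3 q.py
python3 -m jog '[0,0,0.08,0.1,0.1]' 20 >/dev/null; python3 q.py
python3 -m jog '[0,0,0.08,0.1,0.1]' 20 >/dev/null; python3 q.py; done
```

```text
21.35 home+ 10.66 lat [-1.7  1.3 -0. ] tilt 0.78 q6 -1.95 Ft [-2.8 -0.9 -5.5] Mt [ 0.56 -0.36 -0.04] w 62.5
21.45 home+ 10.25 lat [-1.8  1.6 -0. ] tilt 0.73 q6 -1.846 Ft [-2.9 -1.5 -5.9] Mt [ 0.64 -0.48 -0.08] w 62.2
21.55 home+ 9.85 lat [-2.  2. -0.] tilt 0.69 q6 -1.742 Ft [-1.3 -2.  -6. ] Mt [ 0.63 -0.45 -0.08] w 62.1
21.65 home+ 9.51 lat [-2.   2.4 -0. ] tilt 0.64 q6 -1.637 Ft [-2.7 -2.  -6.4] Mt [ 0.62 -0.55 -0.11] w 62.6
```

```bash
python3 -m jog '[0.03,-0.05,0.08,0.1,0.1]' 20 >/dev/null; python3 q.py
python3 -m jog '[0.03,-0.05,0.08,0.1,0.1]' 20 >/dev/null; python3 q.py
python3 -m jog '[0.03,-0.05,0.08,0.1,0.1]' 20 >/dev/null; python3 q.py
python3 -m jog '[0.03,-0.05,0.08,0.1,0.1]' 20 >/dev/null; python3 q.py
python3 -m jog '[0.03,-0.05,0.08,0.1,0.1]' 20 >/dev/null; python3 q.py
python3 -m jog '[0.03,-0.05,0.08,0.1,0.1]' 20 >/dev/null; python3 q.py
```

```text
21.75 home+ 9.17 lat [-1.9  2.4 -0. ] tilt 0.59 q6 -1.533 Ft [-2.8 -0.4 -6.8] Mt [ 0.47 -0.59 -0.07] w 62.4
21.85 home+ 8.85 lat [-1.5  2.3 -0. ] tilt 0.55 q6 -1.428 Ft [-4.5  0.1 -6.6] Mt [ 0.49 -0.55 -0.07] w 62.6
21.95 home+ 8.52 lat [-0.9  2.1 -0. ] tilt 0.55 q6 -1.323 Ft [ 8.  -8.1 -7.4] Mt [ 1.57  1.39 -0.36] w 61.9
22.05 home+ 8.23 lat [ 0.5  1.2 -0. ] tilt 0.66 q6 -1.218 Ft [ 7.3 -5.7 -6.3] Mt [ 0.7   1.12 -0.74] w 62.6
22.15 home+ 8.07 lat [1.3 0.9 0. ] tilt 0.64 q6 -1.114 Ft [-7.5  6.9 -6.9] Mt [-1.02 -1.34 -1.27] w 62.4
22.25 home+ 8.03 lat [1.6 1.1 0. ] tilt 0.54 q6 -1.009 Ft [ -9.8   6.  -10.5] Mt [-0.73 -1.68 -1.17] w 62.5
```

```bash
python3 -m jog '[0,0,0,-0.08,0.1]' 20 >/dev/null; python3 q.py
python3 -m jog '[0,0,-0.05,-0.1,0.1]' 20 >/dev/null; python3 q.py
python3 -m jog '[0,0,-0.05,-0.14,0.1,0,0,-0.05,-0.14,0.1,0,0,-0.05,-0.14,0.1]' 20 >/dev/null; python3 q.py
python3 -m jog '[0,0,-0.05,-0.14,0.1,0,0,-0.05,-0.14,0.1,0,0,-0.05,-0.14,0.1]' 20 >/dev/null; python3 q.py
```

```text
22.35 home+ 8.29 lat [1.1 1.5 0. ] tilt 0.48 q6 -1.084 Ft [-0.9  0.2 -2.2] Mt [ 0.28 -0.36  0.12] w 62.1
22.45 home+ 8.98 lat [0.9 1.7 0. ] tilt 0.47 q6 -1.187 Ft [ 0.3 -0.  -1. ] Mt [ 0.17 -0.06  0.03] w 62.3
22.75 home+ 10.61 lat [-0.1  1.8  0. ] tilt 0.46 q6 -1.622 Ft [-0.2 -0.6 -0.3] Mt [ 0.26 -0.   -0.  ] w 62.5
23.05 home+ 12.0 lat [-0.9  1.3 -0. ] tilt 0.46 q6 -2.06 Ft [0.2 0.5 0.7] Mt [ 0.24  0.11 -0.05] w 62.4
```

```bash
python3 -m jog '[0,0,-1,0,0.1,0,0,-2,0,0.1,0,0,-3,0,0.1,0,0,-3,0,0.1]' 40 >/dev/null; python3 q.py
python3 - <<'E'
from h import *
c=cam('wrist','w11.png'); s=viewer.camera('side'); t=viewer.camera('top'); dump((c,s,t)+st()[1:],'c11.pkl')
crop(c,170,90,160,120,5,'w11c.png',[circ(M,a,20.5),circ(M-4.5*a,a,27.2)])
rep()
E
python3 f4.py c11.pkl
```

```text
23.45 home+ 102.1 lat [-1.  -1.7 -0. ] tilt 0.59 q6 -2.048 Ft [-1.   0.3  0.2] Mt [ 0.26  0.02 -0.01] w 62.0
t 23.6 p [649.2 -39.8 297.1] q [-0.259  0.021  1.531  0.178  1.169 -2.049] w 61.7 F [ 0.7  0.3 -1.3] M [-0.02  0.29 -0.01]
x [-0.177  0.984 -0.027] y [0.882 0.171 0.438] z [ 0.436   0.0535 -0.8983] head 1.749
c11.pkl tool [ 0.33 -0.71  6.88  0.01 -0.06] [0.014] home+ 101.57 lat tool [-1.07 -0.74 -0.01]
c11.pkl notilt [ 0.42 -0.39  6.66] [0.017] home+ 101.79 lat tool [-0.98 -0.41 -0.01]
```

View pics/w11c.png

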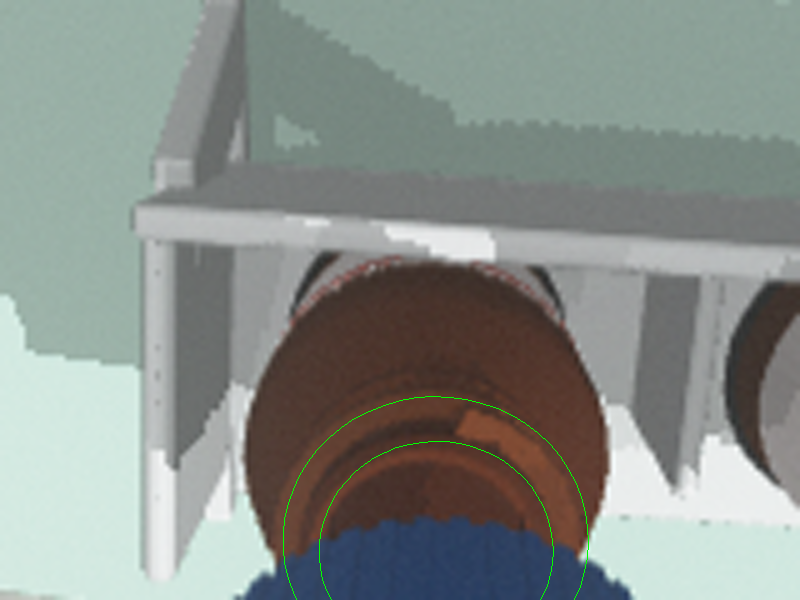

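```bash
sed -i 's/^M=np.array(\[691.9,-34,208.6\])/M=np.array([692.1,-35,208.6])/' h.py
python3 - <<'E'
from h import *
c6=load('c6.pkl')[0];c11=load('c11.pkl')[0];c4=load('c4.pkl')['wrist']
u=np.cross([0,1,0],a);u/=np.linalg.norm(u);v=np.cross(a,u)
def ang(c,uv,dep=4.5):
    r=ray(c,uv)[0];O=M-dep*a;k=((O-c['position'])@a)/(r@a);d=c['position']+k*r-O
    return np.degrees(np.arctan2(d@v,d@u)).round(1),np.hypot(d@u,d@v).round(1)
for n,c,uv in[('c4',c4,[343,108]),('c6',c6,[248.2,159.2]),('c11',c11,[263,173])]:print(n,ang(c,uv))
crop(c4,265,70,100,95,8,'z4.png'); 
# unwrapped neck ring maps
rows=[]
for c in(c4,c6,c11):
    im=[]
    for r in np.linspace(18,30,25):
        th=np.radians(np.arange(-90,90,1)); P=M-4.5*a+r*(np.cos(th)[:,None]*u+np.sin(th)[:,None]*v)
        q=proj(c,P).astype(np.float32); im.append(cv2.remap(c['image'],q[:,0][None],q[:,1][None],cv2.INTER_LINEAR)[0])
    rows.append(np.array(im)); rows.append(np.zeros((3,180,3),np.uint8))
I=np.vstack(rows); cv2.imwrite('pics/unw.png',cv2.cvtColor(cv2.resize(I,None,fx=4,fy=6,interpolation=0),cv2.COLOR_RGB2BGR))
E
```

```text
c4 (np.float64(-176.3), np.float64(28.2))
c6 (np.float64(-172.7), np.float64(23.7))
c11 (np.float64(174.3), np.float64(24.3))
```

View pics/unw.png

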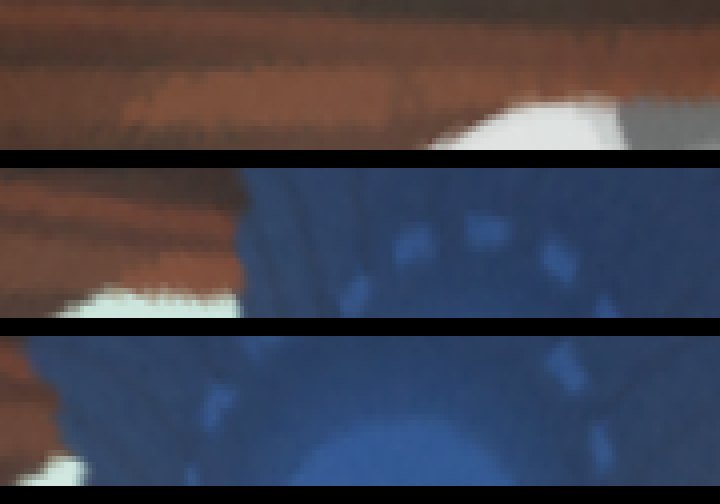

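Run:
```python
from f3 import *
pts={'UL':([357,285.6],[362.5,177.5]),'UR':([392.4,349],[408.7,186.7]),'UM':([373.6,317],[385.5,182.2]),'LL':([269,328],[347.2,239.5])}
P={}
for k,(x,y) in pts.items():
    X,e=tri([s,t],[x,y]); P[k]=X; print(k,X.round(1),np.round(e,1))
# red cap
Rd=((0,120,60),(8,255,255))
def ms(c,w):
    x0,y0,ww,h=w; im=cv2.resize(c['image'][y0:y0+h,x0:x0+ww],None,fx=6,fy=6,interpolation=cv2.INTER_CUBIC); hsv=cv2.cvtColor(im,cv2.COLOR_RGB2HSV)
    m=cv2.inRange(hsv,(0,130,50),(8,255,255))|cv2.inRange(hsv,(172,130,50),(180,255,255)); 
    n,l,st_,_=cv2.connectedComponentsWithStats(m); return (l==1+np.argmax(st_[1:,4])).astype(np.uint8)
ws=(280,348,45,36); wt=(368,222,30,30)
ob=[(c,ms(c,w),w) for c,w in((s,ws),(t,wt))]
ax25=lambda y:np.array([-np.sin(np.radians(25))*np.cos(y),-np.sin(np.radians(25))*np.sin(y),np.cos(np.radians(25))])
X,e=tri([s,t],[[302,370],[383.5,237.5]]); print(X,e)
for y in(-.1,-.2,-.3):
    x,e=fit2(lambda p:cyl2(p[:3],ax25(y)),list(X),ob,[8,8,8]); print(y,x.round(1),e)
```

```text
UL [ 632.8 -320.1  110.6] [1.1 0.8]
UR [ 594.  -478.6  111.2] [0.3 0.2]
UM [ 614.1 -400.4  105. ] [0.5 0.3]
LL [ 424.7 -270.    29.1] [0.3 0.2]
[ 426.66880114 -396.40059902   47.36149606] [np.float64(0.37054714369717867), np.float64(0.2260898091366607)]
-0.1 [ 429.6 -395.2   36.5] [0.046, 0.123]
-0.2 [ 429.1 -395.5   37. ] [0.05, 0.114]
-0.3 [ 429.  -395.5   36.7] [0.051, 0.112]
```

```bash
cat >> h.py <<'E'
LS=np.array([448,-317.8,37.]);lx=np.array([.880,-.2157,.4226]);ly=np.array([.238,.971,0]);ln=np.array([-.41,.1,.906])
E
python3 - <<'E'
from h import *
o,p,T=rep()
D=LS+70*lx+6*ln
T2=T@R.from_euler('z',.42).as_matrix()
G=D-T2@np.array([.4,-.5,6.8]); print('G',G.round(1))
plan(G+90*ln,9,.047)
E
```

```text
t 23.6 p [649.2 -39.8 297.1] q [-0.259  0.021  1.531  0.178  1.169 -2.049] w 61.7 F [ 0.7  0.3 -1.3] M [-0.02  0.29 -0.01]
x [-0.177  0.984 -0.027] y [0.882 0.171 0.438] z [ 0.436   0.0535 -0.8983] head 1.749
G [ 504.5 -333.2   78.3]
[-2.7, -3.0, 0.3] 0.05
[-2.8, -2.9, 0.3] 0.05
[-3.0, -2.7, 0.3] 0.05
[-3.1, -2.6, 0.3] 0.05
[-3.2, -2.4, 0.3] 0.05
[-3.3, -2.3, 0.3] 0.05
[-3.4, -2.1, 0.3] 0.05
[-3.5, -2.0, 0.3] 0.05
[-3.6, -1.8, 0.3] 0.05
```

```bash
python3 -m jog '[-2.7,-3,0,0.05,0.1,-2.8,-2.9,0,0.05,0.1,-3,-2.7,0.3,0.05,0.1,-3.1,-2.6,0.3,0.05,0.1,-3.2,-2.4,0.5,0.05,0.1,-3.3,-2.3,0.5,0.05,0.1,-3.4,-2.1,0.5,0.05,0.1,-3.5,-2,0.5,0.05,0.1,-3,-1.5,0.5,0.05,0.1]' 40 >/dev/null
python3 - <<'E'
from h import *
o,p,T=rep()
D=LS+70*lx+6*ln
G=D-T@np.array([.4,-.5,6.8]); print('G',G.round(1)); print(((G-p)@T/10).round(2)); print('ang to lane y',(T[:,0]@ly).round(3),'n',(T[:,2]@ln).round(3))
c=cam('wrist','w12.png'); s=cam('side','s12.png'); t=cam('top','t12.png'); dump((c,s,t,p,T),'c12.pkl')
crop(s,290,150,60,60,8,'s12n.png'); crop(t,250,125,60,50,8,'t12n.png')
cs=load('c0.pkl'); crop(cs['side'],290,150,60,60,8,'s0n.png'); crop(cs['top'],250,125,60,50,8,'t0n.png')
A=np.hstack([cv2.imread('pics/s0n.png'),cv2.imread('pics/s12n.png')]); cv2.imwrite('pics/cmp_s.png',cv2.resize(A,(780,390)))
A=np.hstack([cv2.imread('pics/t0n.png'),cv2.imread('pics/t12n.png')]); cv2.imwrite('pics/cmp_t.png',cv2.resize(A,(780,325)))
E
```

```text
t 24.5 p [ 457.6 -314.8  148.6] q [-0.969 -0.004  1.864  0.454  1.108 -2.402] w 62.0 F [ 1.  -0.7 -0.3] M [-0.06  0.23  0.02]
x [0.26  0.947 0.187] y [ 0.862 -0.315  0.398] z [ 0.436   0.0578 -0.8981] head 1.303
G [ 504.5 -333.2   78.2]
[-1.84  1.82  8.25]
ang to lane y 0.982 n -0.987
```

View pics/w12.png

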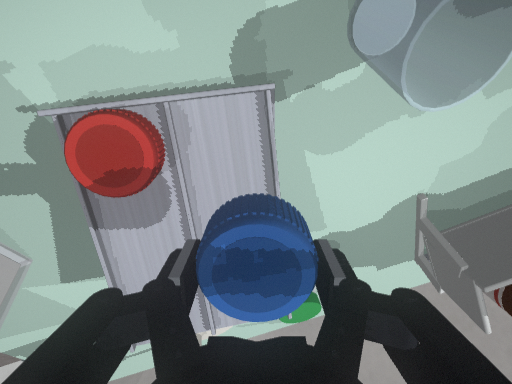

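View pics/cmp_s.png

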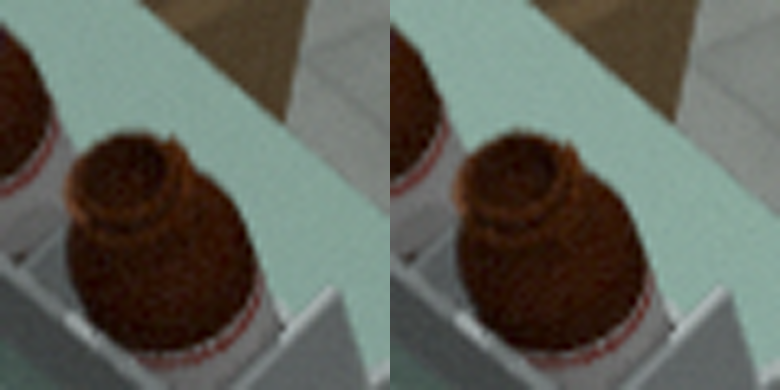

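View pics/cmp_t.png

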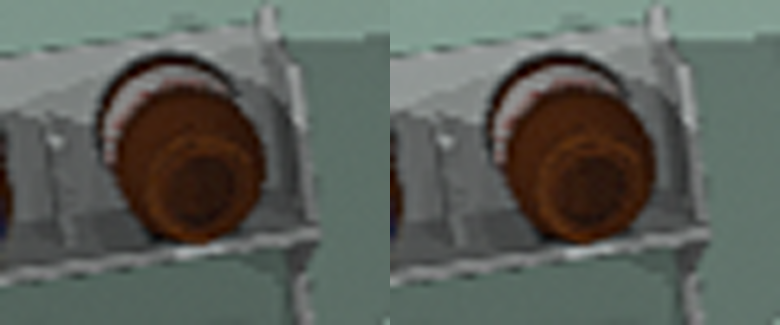

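```bash
python3 -m jog '[-1,1,2.7,0,0.1,-0.8,0.7,2.7,0,0.1,-0.1,0,1.6,0,0.1,0,0,0.4,0,0.1]' 40 >/dev/null
python3 - <<'E'
from h import *
o,p,T=rep()
D=LS+70*lx+6*ln
G=D-T@np.array([.4,-.5,6.8]); print('togo',((G-p)@T/10).round(2)); cc=p+T@np.array([.4,-.5,6.8])-LS; print('lane coords',cc@lx,cc@ly,cc@ln)
c=viewer.camera('side'); crop(c,260,270,150,114,5,'s13.png')
E
```

```text
t 25.05 p [ 503.1 -332.9   85. ] q [-0.914  0.156  1.834  0.481  0.967 -2.413] w 62.0 F [-0.3  0.  -0.7] M [0.03 0.27 0.01]
x [0.264 0.946 0.188] y [ 0.86  -0.319  0.398] z [ 0.4369  0.0569 -0.8977] head 1.299
togo [-0.12 -0.14  0.67]
lane coords 71.57683835810909 0.006176011398360766 12.772369131360799
```

View pics/s13.png

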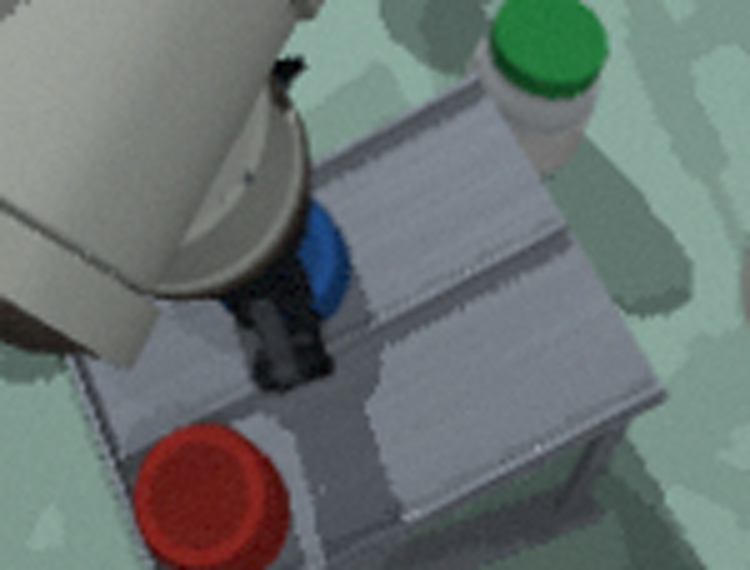

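```bash
python3 -m jog '[0,0,0.5,0,0.1,0,0,0.3,0,0.1]' 40 >/dev/null
python3 - <<'E'
from h import *
o,p,T=rep();cc=p+T@np.array([.4,-.5,6.8])-LS; print('lane coords',cc@lx,cc@ly,cc@ln)
E
python3 -m jog '[0,0,0,0,0.6,0,0,0,0,1,0,0,0,0,1]' 40 >/dev/null
python3 - <<'E'
from h import *
rep(); c=cam('wrist','w14.png')
E
```

```text
t 25.3 p [ 507.3 -332.    80.1] q [-0.907  0.166  1.834  0.484  0.953 -2.414] w 61.9 F [-21.    6.6  27.7] M [0.47 1.22 0.15]
x [0.263 0.947 0.187] y [ 0.86  -0.318  0.4  ] z [ 0.4382  0.0557 -0.8972] head 1.3
lane coords 72.95499461575949 1.8167033410062192 6.644933439360398
t 25.6 p [ 507.8 -332.1   82.3] q [-0.906  0.163  1.834  0.484  0.954 -2.412] w 85.3 F [ 0.3  0.  -0.6] M [-0.04  0.17 -0.  ]
x [0.263 0.947 0.186] y [ 0.859 -0.317  0.403] z [ 0.4402  0.0536 -0.8963] head 1.3
```

View pics/w14.png

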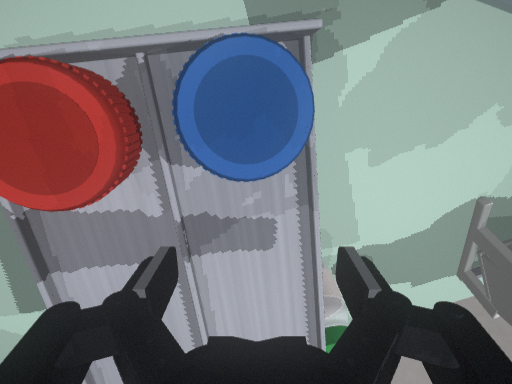

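Run:
```python
from h import *
c0=load('c0.pkl')['side'];c12=load('c12.pkl')[1]
cr=[]
for c in(c0,c12):
    im=cv2.cvtColor(c['image'],cv2.COLOR_RGB2BGR)[158:192,296:324]; cr.append(cv2.resize(im,None,fx=14,fy=14,interpolation=cv2.INTER_CUBIC))
cv2.imwrite('pics/tooth.png',cv2.convertScaleAbs(np.hstack(cr),alpha=1.8))
u=np.cross([0,1,0],a);u/=np.linalg.norm(u);v=np.cross(a,u)
th=np.radians(np.arange(0,360,1))
for dep in(4.5,8):
  P=M-dep*a+27.2*(np.cos(th)[:,None]*u+np.sin(th)[:,None]*v)
  q=proj(c0,P)
  for uv in([316,170.7],[316.9,171.8]):
    d=np.linalg.norm(q-uv,axis=1); i=d.argmin(); print(dep,uv,i,d[i].round(2))
```

```text
4.5 [316, 170.7] 4 0.91
4.5 [316.9, 171.8] 356 0.72
8 [316, 170.7] 8 1.3
8 [316.9, 171.8] 0 1.0
```

View pics/tooth.png

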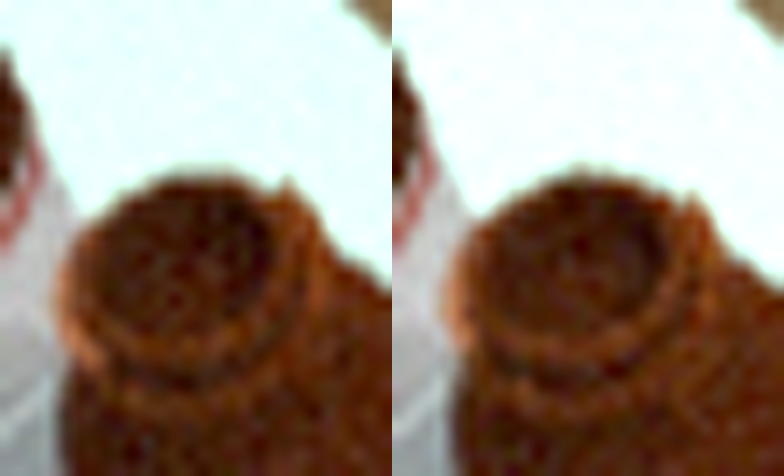

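Run:
```python
from h import *
o,p,T=rep(); G=M+75*a
up=-4*T[:,2]*10*2
print((up@T/10).round(2))
d=G-(p+up); print((d@T/10).round(2))
```

```text
t 25.65 p [ 507.8 -332.1   82.3] q [-0.906  0.163  1.833  0.484  0.954 -2.412] w 85.2 F [-0.1 -0.9 -0.1] M [-0.    0.22 -0.  ]
x [0.263 0.947 0.186] y [ 0.859 -0.317  0.403] z [ 0.4401  0.0535 -0.8963] head 1.3
[ 0. -0. -8.]
[35.4  11.5  -1.12]
```

```bash
python3 -m jog '[0,0,-4,0,1,0,0,-4,0,1,4.2,1.4,-0.2,0,1,4.2,1.4,-0.2,0,1,4.2,1.4,-0.2,0,1,4.2,1.4,-0.2,0,1,4.2,1.4,-0.2,0,1,4.2,1.4,-0.2,0,1,4.2,1.4,0,0,1,3.5,1,0,0,1,2,0.5,0,0,1]' 40 >/dev/null
python3 - <<'E'
from h import *
o,p,T=rep(M+40*a); print('tilt',np.degrees(np.arccos(-T[:,2]@a)))
c=cam('wrist','w15.png')
crop(c,150,90,220,180,3,'w15c.png',[circ(M,a,20.5),circ(M-4.5*a,a,27.2)]); dump((c,p,T),'c15.pkl')
E
```

```text
t 26.75 p [659.8 -36.1 285.6] q [-0.246  0.04   1.538  0.173  1.131 -1.533] w 85.4 F [ 1.1 -1.  -0.4] M [-0.02  0.23 -0.04]
x [0.273 0.943 0.188] y [ 0.853 -0.328  0.407] z [ 0.4453  0.0494 -0.894 ] head 1.289
to go tool cm [-0.43 -0.38  4.33]
tilt 0.5882538004325534
```

View pics/w15.png

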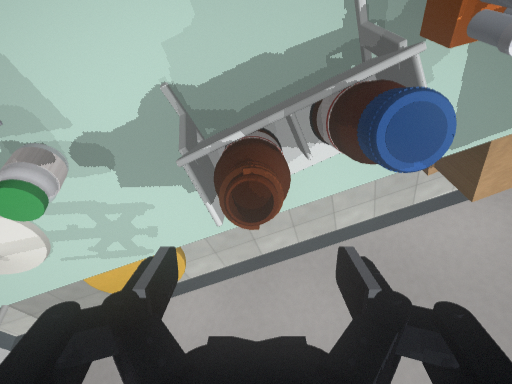

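View pics/w15c.png

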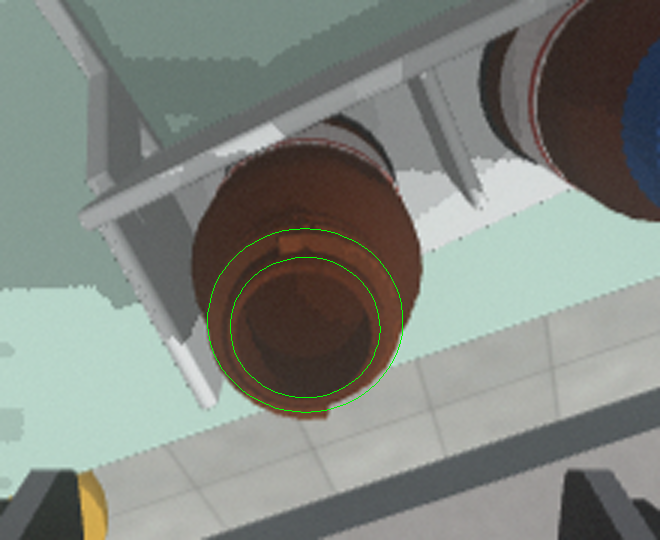

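```bash
sed -i 's/^M=np.array(\[692.1,-35,208.6\])/M=np.array([692.6,-35.3,208.9])/' h.py
python3 - <<'E'
from h import *
rep(M-14*a)
E
```

```text
t 26.8 p [660.6 -34.4 286.4] q [-0.243  0.04   1.536  0.173  1.131 -1.531] w 85.1 F [-1.2  2.7 -0.3] M [ 0.06  0.22 -0.03]
x [0.272 0.944 0.189] y [ 0.853 -0.327  0.407] z [ 0.4463  0.0503 -0.8935] head 1.29
to go tool cm [-0.69 -0.42  9.75]
```

```bash
python3 -m jog '[-0.4,-0.4,2.5,0,1,0,-0.1,2.5,0,1,0,-0.1,2.5,0,1,0,-0.1,1.5,0,1,0,0,0,0,1]' 40 >/dev/null
python3 - <<'E'
from h import *
rep(M-14*a); c=cam('wrist','w16.png')
E
```

```text
t 27.3 p [695.6 -29.  202. ] q [-0.219  0.15   1.588  0.18   0.964 -1.541] w 85.6 F [-0.3  0.3 -0.4] M [-0.03  0.21 -0.02]
x [0.269 0.944 0.189] y [ 0.852 -0.325  0.41 ] z [ 0.4491  0.0511 -0.892 ] head 1.294
to go tool cm [-0.56  0.22  0.61]
```

View pics/w16.png

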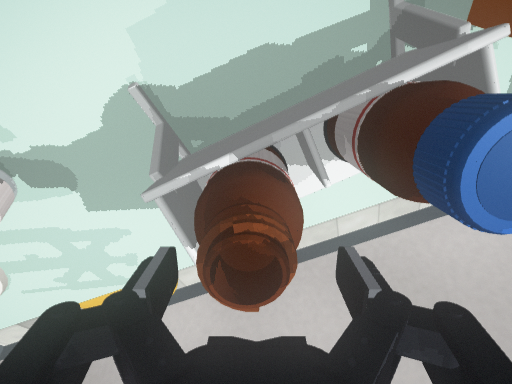

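```bash
python3 -m jog '[-0.5,0.2,0.5,0,1,-0.1,0,0,0,0.4,0,0,0,0,0,0,0,0,0,-0.1,0,0,0,0,-0.2]' 70 >/dev/null
cat > qq.py <<'E'
from h import *
o,p,T=st(); d=(p-M)
print(round(o['time_s'],2),'tcp h',(d@a).round(1),'lat',((d-(d@a)*a)@T).round(1),'tilt',np.degrees(np.arccos(-T[:,2]@a)).round(2),'q6',o['qpos'][5].round(3),'Ft',(o['force']@T).round(1),'Mt',(o['torque']@T).round(2),'w',round(o['width'],1))
E
python3 qq.py
```

```text
27.85 tcp h -7.7 lat [0.1 2.4 0. ] tilt 1.19 q6 -1.555 Ft [-2.1  4.1 17.3] Mt [-0.44 -0.05 -0.08] w 50.9
```

```bash
python3 -m jog '[0,0,0,-0.1,-0.2]' 70 >/dev/null; python3 qq.py
python3 -m jog '[0,0,0,-0.1,-0.2]' 70 >/dev/null; python3 qq.py
python3 -m jog '[0,0,0,-0.02,-0.2]' 70 >/dev/null; python3 qq.py
python3 - <<'E'
from h import *
c=cam('wrist','w17.png')
E
```

```text
27.95 tcp h -7.8 lat [-0.   2.4  0. ] tilt 1.22 q6 -1.655 Ft [ 2.6  2.7 11.6] Mt [-0.41  0.82  1.24] w 50.9
28.05 tcp h -7.8 lat [0.  2.4 0. ] tilt 1.26 q6 -1.758 Ft [1.5 1.9 7.7] Mt [-0.11  0.98  1.29] w 50.8
28.15 tcp h -7.8 lat [0.  2.4 0. ] tilt 1.28 q6 -1.781 Ft [-0.3  1.9  6.5] Mt [-0.03  0.48  1.2 ] w 50.7
```

View pics/w17.png

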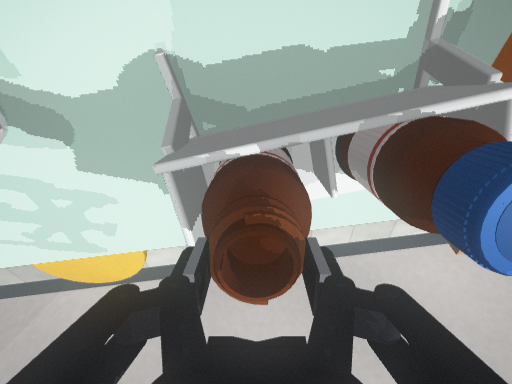

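```bash
python3 -m jog '[0,0,0,0,0.6,0,0,0,0,1,0,0,-1,0,1,0,0,-3,0,1,0,0,-4,0,1]' 40 >/dev/null; python3 qq.py
python3 - <<'E'
from h import *
o,p,T=rep()
C2=np.array([440.5,378.5,17])
G=C2-T@np.array([0,0,-3]) 
plan(C2+[0,0,130],12,0)
E
```

```text
28.7 tcp h 71.7 lat [-1.4 -1.5 -0. ] tilt 0.94 q6 -1.772 Ft [ 0.7  0.1 -0.7] Mt [ 0.19 -0.03 -0.05] w 85.5
t 28.7 p [659.9 -39.6 272.6] q [-0.255  0.043  1.561  0.186  1.103 -1.772] w 85.5 F [-0.1  0.7  0.8] M [-0.03  0.19  0.05]
x [0.078 0.992 0.099] y [ 0.89  -0.113  0.441] z [ 0.4489  0.0535 -0.892 ] head 1.493
[3.2, -2.5, 0.3] 0
[3.2, -2.5, 0.3] 0
[3.2, -2.5, 0.3] 0
[3.2, -2.5, 0.3] 0
[3.2, -2.5, 0.3] 0
[3.2, -2.5, 0.3] 0
[3.2, -2.5, 0.3] 0
[3.2, -2.5, 0.3] 0
[3.2, -2.5, 0.3] 0
[3.2, -2.5, 0.3] 0
[3.2, -2.5, 0.3] 0
[3.2, -2.5, 0.3] 0
```

```bash
python3 -m jog '[3,-3,-0.5,0,1,3.2,-2.7,0.1,0,1,3.2,-2.5,0.3,0,1,3.2,-2.5,0.3,0,1,3.2,-2.5,0.3,0,1,3.2,-2.5,0.3,0,1,3.2,-2.5,0.3,0,1,3.2,-2.5,0.3,0,1,3.2,-2.5,0.3,0,1,3.2,-2.5,0.3,0,1,3.2,-2,0.3,-0.1,1,3.2,-2,0.3,-0.1,1]' 40 >/dev/null
python3 - <<'E'
from h import *
o,p,T=rep([440.5,378.5,21]); c=cam('wrist','w18.png'); s=viewer.camera('side'); dump((c,s,p,T),'c18.pkl')
c0=load('c0.pkl')['side'];c12=load('c12.pkl')[1]
cr=[]
for c in(c0,c12,s):
    im=cv2.cvtColor(c['image'],cv2.COLOR_RGB2BGR)[158:192,296:324]; cr.append(cv2.resize(im,None,fx=9,fy=9,interpolation=cv2.INTER_CUBIC))
cv2.imwrite('pics/tooth2.png',cv2.convertScaleAbs(np.hstack(cr),alpha=1.8))
E
```

```text
t 29.9 p [430.9 381.8 170.8] q [ 0.748 -0.021  1.847 -0.367  0.935 -0.746] w 85.3 F [1.1 0.4 0.1] M [-0.07  0.21 -0.01]
x [-0.088  0.996  0.01 ] y [0.874 0.072 0.481] z [ 0.4787  0.0506 -0.8765] head 1.658
to go tool cm [-0.56 -6.39 13.57]
```

View pics/w18.png

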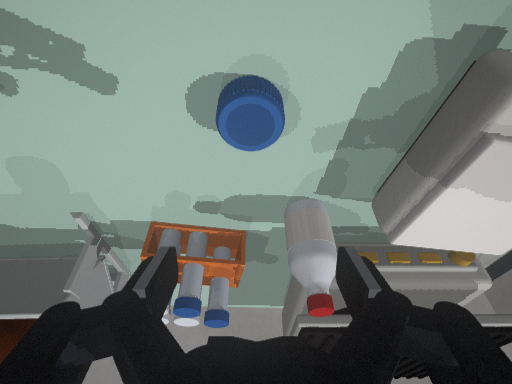

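View pics/tooth2.png

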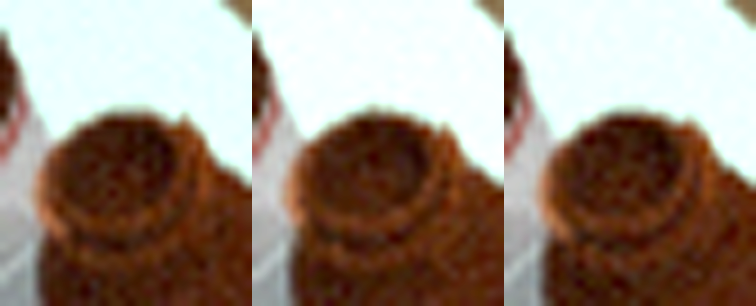

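Run:
```python
from f3 import *
import h
c,s_,p,T=load('c18.pkl')
w=(205,65,95,95); o=[(c,masks(c,*B,w),w)]
x,e=fit2(lambda q:cyl2([q[0],q[1],17],[0,0,1]),[440,378],o,[6,6]); print(x,e)
ws=(155,160,30,28); o=[(s_,masks(s_,*B,ws),ws)]
x2,e=fit2(lambda q:cyl2([q[0],q[1],17],[0,0,1]),[440,378],o,[6,6]); print(x2,e)
G=np.array([x[0],x[1],21]); print('go',((G-p)@T/10).round(2), 'above 70', ((G+[0,0,75]-p)@T/10).round(2))
```

```text
[439.35952281 377.60654498] [0.059]
[440.94773316 378.71682179] [0.084]
go [-0.64 -6.5  13.51] above 70 [-0.57 -2.89  6.94]
```

```bash
python3 -m jog '[-0.3,-1.7,3.3,0,1,-0.3,-1.6,3.3,0,1,0,-1.6,2.6,0,1,0,-1.4,2.5,0,1,0,-0.6,1,0,1]' 40 >/dev/null
python3 - <<'E'
from h import *
rep([438,378,20.5])
E
```

```text
t 30.5 p [432.7 380.2  28.2] q [ 0.742  0.154  1.996 -0.506  0.627 -0.553] w 85.7 F [-0. -1.  1.] M [-0.09  0.2  -0.02]
x [-0.087  0.996  0.017] y [0.87  0.068 0.487] z [ 0.4844  0.0577 -0.873 ] head 1.658
to go tool cm [-0.28  0.07  0.92]
```

```bash
python3 -m jog '[-0.3,0.1,0.9,0,1,0,0,0.2,0,0.6]' 40 >/dev/null
python3 - <<'E'
from h import *
rep([438,378,20.5])
c=cam('wrist','w19.png')
E
python3 -m jog '[0,0,0,0,0.2,0,0,0,0,0,0,0,0,0,0]' 40 >/dev/null
python3 - <<'E'
from h import *
rep([438,378,20.5])
c=cam('wrist','w20.png')
E
```

```text
t 30.7 p [440.3 377.4  19.5] q [ 0.726  0.173  1.996 -0.514  0.605 -0.553] w 73.1 F [-0.9 -1.1  0.8] M [-0.02  0.24  0.04]
x [-0.086  0.996  0.018] y [0.87  0.066 0.488] z [ 0.4851  0.0572 -0.8726] head 1.657
to go tool cm [ 0.08 -0.15 -0.19]
t 31.05 p [442.  378.4  23.3] q [ 0.726  0.169  1.993 -0.513  0.607 -0.555] w 62.0 F [ 0.3  1.  -0.3] M [-0.03  0.29 -0.  ]
x [-0.085  0.996  0.021] y [0.868 0.064 0.492] z [ 0.4886  0.0596 -0.8705] head 1.656
to go tool cm [-0.02 -0.49  0.05]
```

View pics/w20.png

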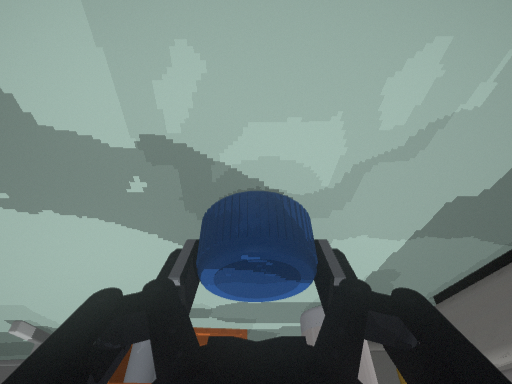

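Run:
```python
from h import *
o,p,T=rep()
plan([300,60,430],12,0)
```

```text
t 31.1 p [442.  378.5  23.3] q [ 0.726  0.169  1.993 -0.513  0.607 -0.554] w 62.3 F [0.3 1.1 0. ] M [-0.06  0.27  0.01]
x [-0.085  0.996  0.021] y [0.868 0.064 0.492] z [ 0.4887  0.0597 -0.8704] head 1.656
[-2.5, 0.5, -3.7] 0
[-2.5, 0.5, -3.7] 0
[-2.5, 0.5, -3.7] 0
[-2.5, 0.5, -3.7] 0
[-2.5, 0.5, -3.7] 0
[-2.5, 0.5, -3.7] 0
[-2.5, 0.5, -3.7] 0
[-2.5, 0.5, -3.7] 0
[-2.5, 0.5, -3.7] 0
[-2.5, 0.5, -3.7] 0
[-2.5, 0.5, -3.7] 0
[-2.5, 0.5, -3.7] 0
```

```bash
python3 -m jog '[0,1.6,-3,0,0,-2.5,1,-3.7,0,0,-2.7,0.4,-3.8,0,0,-2.7,0.4,-3.8,0,0,-2.7,0.4,-3.8,0,0,-2.7,0.4,-3.8,0,0,-2.7,0.4,-3.8,0,0,-2.7,0.4,-3.8,0,0,-2.7,0.4,-3.8,0,0,-2.7,0.4,-3.8,0,0,-2.7,0.4,-3.8,0,0,-2.7,0.4,-3.8,0,0,-2.5,-1,-3,0,0,-1,-3,-2,0,0]' 50 >/dev/null
python3 - <<'E'
from h import *
o,p,T=rep()
print((np.array([-45,0,-5])@T/10).round(2))
E
```

```text
t 32.5 p [300.8  36.4 489.7] q [-0.367 -0.683  1.624  0.216  1.778 -1.943] w 61.5 F [-0.5 -0.6 -0.9] M [-0.01  0.25  0.  ]
x [-0.097  0.995  0.011] y [0.89  0.082 0.448] z [ 0.4451  0.0531 -0.8939] head 1.668
[ 0.43 -4.23 -1.56]
```

```bash
python3 -m jog '[0.4,-4,-1.5,0,0,0.4,-4,-1.5,0,0]' 50 >/dev/null
python3 - <<'E'
from h import *
o,p,T=rep()
D=LS+100*lx+40*ln
plan(D+60*ln,10,0.038)
E
```

```text
t 32.7 p [268.9  44.6 512.3] q [-0.325 -0.682  1.556  0.174  1.885 -1.896] w 61.5 F [-0.5  0.6 -0.8] M [0.01 0.21 0.02]
x [-0.088  0.996  0.005] y [0.913 0.078 0.399] z [ 0.3975  0.0399 -0.9167] head 1.658
[-3.9, 0.4, 3.9] 0.04
[-3.9, 0.6, 3.9] 0.04
[-3.9, 0.7, 3.9] 0.04
[-3.9, 0.9, 3.9] 0.04
[-3.8, 1.0, 3.9] 0.04
[-3.8, 1.1, 3.9] 0.04
[-3.7, 1.3, 3.9] 0.04
[-3.7, 1.4, 3.9] 0.04
[-3.6, 1.6, 3.9] 0.04
[-3.6, 1.7, 3.9] 0.04
```

```bash
python3 -m jog '[-3.5,0.4,3.5,0.03,0,-3.5,0.5,3.5,0.03,0,-3.5,0.6,3.5,0.03,0,-3.5,0.8,3.5,0.03,0,-3.5,0.9,3.5,0.03,0,-3.4,1,3.5,0.03,0,-3.4,1.1,3.5,0.03,0,-3.4,1.2,3.5,0.03,0,-3.3,1.4,3.5,0.03,0,-3.3,1.5,3.5,0.03,0,-3.3,1.5,3.5,0.03,0]' 50 >/dev/null
python3 - <<'E'
from h import *
o,p,T=rep()
c=cam('wrist','w21.png')
D=LS+100*lx+60*ln
print(((D-p)@T/10).round(2),(T[:,0]@ly).round(3), 'down lane-normal in tool',(-ln@T).round(3))
E
```

```text
t 33.8 p [ 505.4 -314.9  195.1] q [-0.867  0.028  1.724  0.376  1.157 -2.319] w 61.8 F [ 0.7 -0.9  0.6] M [ 0.01  0.17 -0.02]
x [0.201 0.971 0.127] y [ 0.888 -0.236  0.394] z [ 0.413   0.0336 -0.9101] head 1.366
[-2.46 -1.46  5.78] 0.991 down lane-normal in tool [-0.13   0.03   0.991]
```

View pics/w21.png

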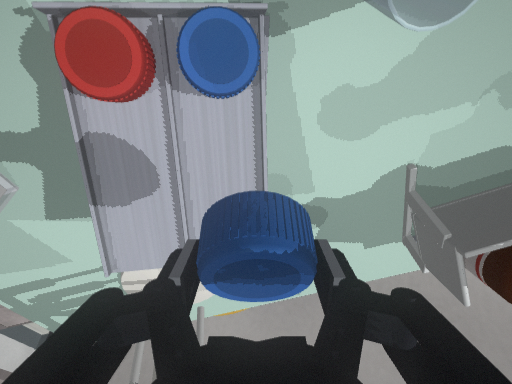

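```bash
cat > ql.py <<'E'
from h import *
import sys
CL=np.array([0,-4.9,4.5]) if len(sys.argv)<2 else np.array(eval(sys.argv[1]))
o,p,T=rep(); c=p+T@CL-LS; print('lane s,y,n',(c@lx).round(1),(c@ly).round(1),(c@ln).round(1))
g=np.array([float(v) for v in sys.argv[2].split(',')]) if len(sys.argv)>2 else np.array([105,0,16])
print('togo',((LS+g[0]*lx+g[1]*ly+g[2]*ln-p-T@CL)@T/10).round(2),'Ft',(o['force']@T).round(1))
E
python3 ql.py
```

```text
t 33.85 p [ 506.3 -318.   187.7] q [-0.869  0.043  1.723  0.377  1.152 -2.319] w 61.8 F [-3.8 -0.2 -7.6] M [-0.07  0.46 -0.03]
x [0.206 0.97  0.132] y [ 0.889 -0.242  0.388] z [ 0.408   0.0376 -0.9122] head 1.362
lane s,y,n 110.0 14.4 108.4
togo [-2.67 -0.12  8.97] Ft [-2.  -6.3  5.3]
```

```bash
python3 -m jog '[-1.2,0,3,0,0,-1,0,3,0,0,-0.3,0,2.4,0,0,0,0,0.4,0,0]' 30 >/dev/null; python3 ql.py
python3 - <<'E'
from h import *
c=viewer.camera('side'); crop(c,260,270,150,114,5,'s22.png')
E
```

```text
t 34.25 p [ 538.4 -341.5   99.3] q [-0.851  0.203  1.734  0.408  0.989 -2.374] w 61.8 F [-16.8   6.   27. ] M [0.77 0.71 0.4 ]
x [0.207 0.969 0.133] y [ 0.89  -0.243  0.386] z [ 0.4063  0.039  -0.9129] head 1.361
lane s,y,n 105.9 -0.7 12.7
togo [ 0.11 -0.11 -0.31] Ft [  5.9  -6.  -31.2]
```

View pics/s22.png

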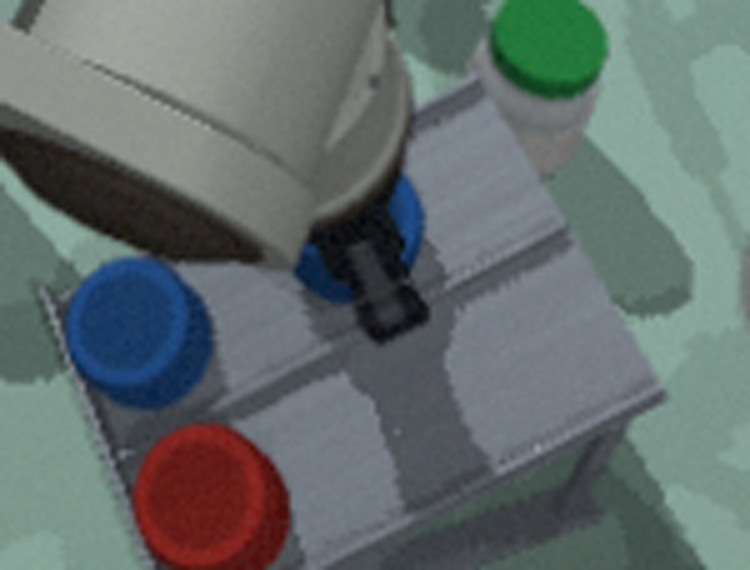

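```bash
python3 -m jog '[0,0,0.25,0,0,0,0,0.25,0,0]' 20 >/dev/null; python3 ql.py|tail -2; python3 -m jog '[0,0,0.3,0,0,0,0,0.3,0,0]' 20 >/dev/null; python3 ql.py|tail -2
python3 - <<'E'
from h import *
c=cam('wrist','w23.png')
E
```

```text
lane s,y,n 107.7 -0.6 10.5
togo [ 0.13 -0.3  -0.53] Ft [  3.5  -7.7 -29.8]
lane s,y,n 110.0 -0.6 8.1
togo [ 0.15 -0.53 -0.76] Ft [  7.2  -7.2 -28. ]
```

View pics/w23.png

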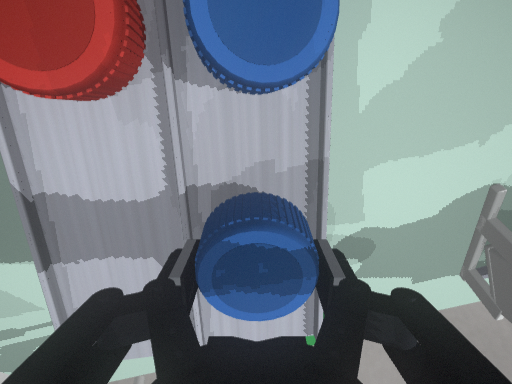

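```bash
python3 - <<'E'
from h import *
c=viewer.camera('wrist'); o,p,T=st(); dump((c,p,T),'c23.pkl')
E
python3 f4.py c23.pkl
```

```text
c23.pkl tool [-0.36 -0.61  3.31  0.01  0.03] [0.02] home+ -15.66 lat tool [-343.83 -103.32    8.18]
c23.pkl notilt [-0.35 -0.96  3.26] [0.02] home+ -15.6 lat tool [-343.82 -103.67    8.19]
```

```bash
python3 ql.py '[-.4,-.8,3.3]'|tail -2; python3 -m jog '[0,0,0.35,0,0,0,0,0.3,0,0]' 20 >/dev/null; python3 ql.py '[-.4,-.8,3.3]'|tail -2
python3 - <<'E'
from h import *
c=viewer.camera('wrist'); o,p,T=st(); dump((c,p,T),'c24.pkl')
E
python3 f4.py c24.pkl
```

```text
lane s,y,n 114.8 -1.3 9.1
togo [ 0.2  -1.01 -0.64] Ft [  3.8   0.7 -19.8]
lane s,y,n 117.9 -1.7 6.9
togo [ 0.25 -1.32 -0.86] Ft [  6.7  -4.2 -31.9]
c24.pkl tool [-0.37 -0.37  2.33  0.04  0.  ] [0.018] home+ -16.82 lat tool [-344.09 -100.66    8.71]
c24.pkl notilt [-0.39 -0.49  2.3 ] [0.018] home+ -16.8 lat tool [-344.1  -100.77    8.71]
```

```bash
python3 -m jog '[0,0,0,0,0.6,0,0,0,0,1,0,0,0,0,1]' 30 >/dev/null; python3 ql.py '[0,-.5,5]' 63,0,0|tail -2
python3 - <<'E'
from h import *
c=cam('wrist','w25.png'); o,p,T=st(); dump((c,p,T),'c25.pkl')
E
```

```text
lane s,y,n 119.7 -1.1 6.7
togo [-0.08 -5.66  0.79] Ft [ 0.  -0.2  0.3]
```

View pics/w25.png

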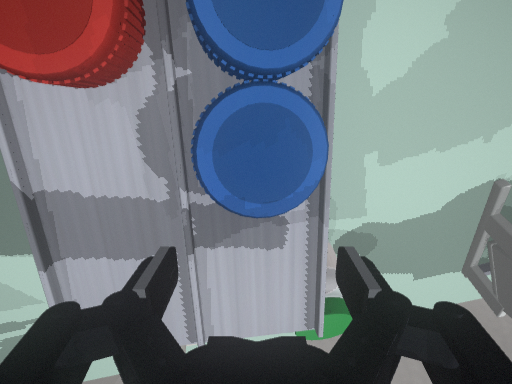

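Run:
```python
from f3 import *
import h
c,p,T=load('c25.pkl')
w=(180,75,160,150); o=[(c,masks(c,*B,w),w)]
from h import LS,lx,ly,ln
# separate component might join; check
m=o[0][1]; print(m.sum()/36)
x,e=fit2(lambda q:cyl2(LS+q[0]*lx+q[1]*ly,ln),[63,0],o,[5,5]); print(x,e)
G=LS+x[0]*lx+x[1]*ly-T@np.array([0,-.3,5]); print(((G-p)@T/10).round(2))
```

```text
15126.722222222223
[61.84442658  0.92621265] [0.067]
[ 0.01 -5.79  0.8 ]
```

```bash
python3 -m jog '[0,-2.9,0.2,0,1,0,-2.7,0.3,0,1,0,0,0,0,1]' 40 >/dev/null; python3 ql.py '[0,-.3,5]' 61.8,0.9,0|tail -2
python3 - <<'E'
from h import *
c=cam('wrist','w26.png')
E
```

```text
lane s,y,n 62.0 1.1 2.3
togo [-0.05 -0.02  0.22] Ft [-0.   1.1 -0.2]
```

View pics/w26.png

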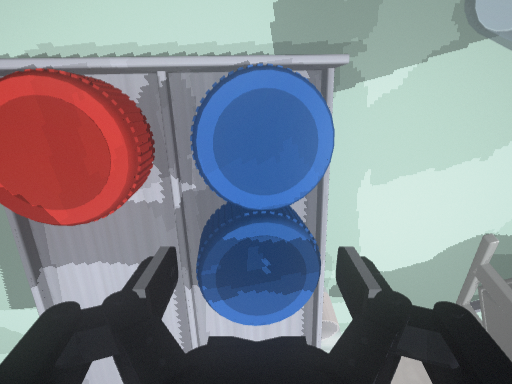

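```bash
python3 -m jog '[0,0.1,0.2,0,0.5,0,0,0,0,0.2,0,0,0,0,0,0,0,0,0,0]' 40 >/dev/null; python3 ql.py '[0,-.3,5]' 61.8,0.9,0
python3 -m jog '[0,0,-1.5,0,0,0,0,-2,0,0]' 40 >/dev/null
python3 - <<'E'
from h import *
c=cam('wrist','w27.png'); o,p,T=st(); dump((c,p,T),'c27.pkl')
rep()
E
python3 f4.py c27.pkl
```

```text
t 36.15 p [ 504.1 -335.7   74.6] q [-0.894  0.161  1.846  0.443  0.915 -2.469] w 62.8 F [-0.1  0.2  0.3] M [0.06 0.22 0.03]
x [0.202 0.973 0.113] y [ 0.884 -0.231  0.406] z [ 0.4213  0.0177 -0.9068] head 1.366
lane s,y,n 68.7 -3.5 4.3
togo [ 0.37 -0.69  0.49] Ft [ 0.2  0.  -0.3]
t 36.4 p [ 489.4 -336.5  109.5] q [-0.918  0.1    1.835  0.427  0.99  -2.459] w 62.6 F [ 2.3 -3.4  4.9] M [-0.14  0.13 -0.07]
x [0.201 0.973 0.113] y [ 0.884 -0.23   0.407] z [ 0.4215  0.018  -0.9066] head 1.367
c27.pkl tool [-0.33 -6.14  6.53  0.07 -0.11] [0.013] home+ 16.0 lat tool [-345.34 -156.91   11.61]
c27.pkl notilt [-0.35 -4.75  7.21] [0.031] home+ 15.31 lat tool [-345.38 -155.53   11.6 ]
```

View pics/w27.png

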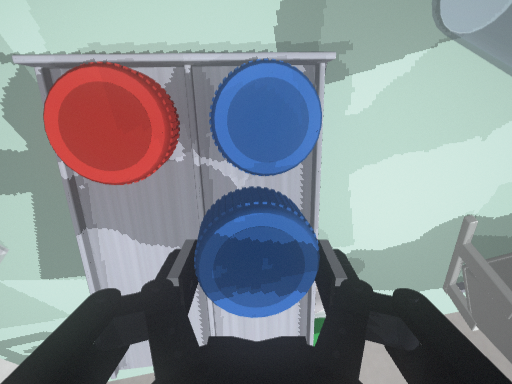

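Run:
```python
from h import *
o,p,T=rep()
G=M+70*a; mid=np.array([500,-310,230])
print(((mid-p)@T/10).round(2))
d=(G-mid)/7
print('leg2 per row /7')
for i in range(7):
    print((d@T/10).round(1).tolist()); 
    if i>=1: T=T@R.from_euler('z',-.1).as_matrix()
```

```text
t 36.4 p [ 489.4 -336.5  109.5] q [-0.918  0.1    1.835  0.427  0.99  -2.459] w 62.6 F [ 2.3 -3.4  4.9] M [-0.14  0.13 -0.07]
x [0.201 0.973 0.113] y [ 0.884 -0.23   0.407] z [ 0.4215  0.018  -0.9066] head 1.367
[  4.15   5.22 -10.43]
leg2 per row /7
[4.3, 1.4, 0.5]
[4.3, 1.4, 0.5]
[4.1, 1.8, 0.5]
[3.9, 2.2, 0.5]
[3.7, 2.6, 0.5]
[3.4, 3.0, 0.5]
[3.1, 3.3, 0.5]
```

```bash
python3 -m jog '[0.5,1,-4,0,0,1.5,2,-4,0,0,2.2,2.2,-2,0,0,4.3,1.4,0.5,0,0,4.3,1.4,0.5,-0.1,0,4.1,1.8,0.5,-0.1,0,3.9,2.2,0.5,-0.1,0,3.7,2.6,0.5,-0.1,0,3.4,3,0.5,-0.1,0,2,2.2,0.3,-0.1,0]' 50 >/dev/null
sed -i 's/^CT=.*/CT=np.array([-.3,-6,6.5])/' h.py
python3 - <<'E'
from h import *
o,p,T=capst(); c=cam('wrist','w28.png'); dump((c,p,T),'c28.pkl'); print('togo',((M+22*a-T@CT-p)@T/10).round(2))
E
python3 f4.py c28.pkl
```

```text
t 37.4 p [659.4 -44.4 281.8] q [-0.237  0.049  1.53   0.124  1.135 -2.221] w 62.3 F [-0.3 -1.4 -0.9] M [-0.04  0.23  0.05]
x [-0.342  0.927 -0.151] y [0.836 0.374 0.402] z [ 0.4297  0.0112 -0.9029] head 1.924
cap height above mouth 74.0  above home 84.0 lateral [-3.  -8.4 -1.9] tilt err deg 1.89
lat corr tool cm [ 0.64  0.64 -0.03]  -a in tool [0.03 0.02 1.  ]
F along a -0.6 M about a 0.05
togo [0.79 0.74 5.17]
c28.pkl tool [-0.66 -3.43  4.09  0.12 -0.02] [0.019] home+ 86.39 lat tool [-6.74 -3.76  0.26]
c28.pkl notilt [-0.75 -3.05  4.37] [0.03] home+ 86.11 lat tool [-6.83 -3.39  0.25]
```

View pics/w28.png

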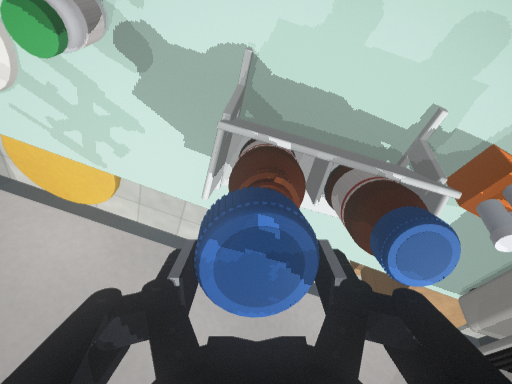

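```bash
python3 -m jog '[0.6,0.5,0,0,-0.1,0,0,0,0,-0.1]' 110 >/dev/null
sed -i 's/^CT=.*/CT=np.array([-.6,-3.2,4.5])/' h.py
python3 - <<'E'
from h import *
o,p,T=capst(); c=viewer.camera('wrist'); dump((c,p,T),'c29.pkl'); print('togo',((M+22*a-T@CT-p)@T/10).round(2))
E
python3 f4.py c29.pkl
```

```text
t 37.65 p [663.4 -31.9 284.5] q [-0.214  0.053  1.52   0.116  1.136 -2.207] w 60.7 F [-0.1 -0.1 -1.3] M [-0.    0.25  0.04]
x [-0.351  0.924 -0.154] y [0.831 0.383 0.403] z [ 0.4311  0.0139 -0.9022] head 1.934
cap height above mouth 76.1  above home 86.1 lateral [3.5 5.  2. ] tilt err deg 1.72
lat corr tool cm [-0.31 -0.56  0.02]  -a in tool [0.03 0.02 1.  ]
F along a -1.1 M about a 0.03
togo [-0.17 -0.47  5.43]
c29.pkl tool [-0.86 -4.33  4.43  0.08 -0.1 ] [0.013] home+ 86.24 lat tool [ 2.81  4.51 -0.15]
c29.pkl notilt [-0.86 -3.17  5.01] [0.03] home+ 85.64 lat tool [ 2.79  5.66 -0.17]
```

```bash
python3 -m jog '[-0.2,-0.5,2,0,0,0,-0.1,2,0,0,0,-0.1,1.4,0,0]' 40 >/dev/null
python3 - <<'E'
from h import *
o,p,T=capst()
E
```

```text
t 38.0 p [681.2 -39.8 234.8] q [-0.22   0.109  1.561  0.123  1.036 -2.219] w 60.9 F [ 0.2  0.3 -0.5] M [-0.02  0.25  0.03]
x [-0.344  0.926 -0.155] y [0.832 0.378 0.406] z [ 0.4346  0.0108 -0.9006] head 1.927
cap height above mouth 24.0  above home 34.0 lateral [-1.4 -5.2 -0.9] tilt err deg 1.87
lat corr tool cm [ 0.42  0.35 -0.02]  -a in tool [0.03 0.01 1.  ]
F along a -0.5 M about a 0.03
```

```bash
python3 -m jog '[0.3,0.25,0.6,0,0,0,0,0.6,0,0]' 40 >/dev/null; python3 q.py
python3 -m jog '[0,0,0.4,0,0]' 40 >/dev/null; python3 q.py
```

```text
38.2 home+ 21.16 lat [-2.5 -2.2  0.1] tilt 1.9 q6 -2.21 Ft [ 10.9  -2.7 -66.6] Mt [0.86 3.82 0.06] w 60.9
38.3 home+ 17.81 lat [-3.  -1.8  0.1] tilt 1.91 q6 -2.21 Ft [  3.8 -10.2 -31.2] Mt [ 1.65  0.97 -0.14] w 60.3
```

```bash
python3 -m jog '[0.25,0.15,-0.2,0,0]' 20 >/dev/null; python3 q.py
python3 -m jog '[0.1,0.05,0,0,0,0,0,0,0,0]' 20 >/dev/null; python3 q.py
python3 - <<'E'
from h import *
c=cam('wrist','w30.png'); s=viewer.camera('side'); crop(s,250,120,110,90,7,'s30.png'); o,p,T=st(); dump((c,p,T),'c30.pkl')
E
python3 f4.py c30.pkl
```

```text
38.4 home+ 19.89 lat [-0.9 -0.2  0. ] tilt 1.93 q6 -2.203 Ft [ 0.7  0.1 -0.4] Mt [0.22 0.07 0.05] w 60.6
38.6 home+ 20.83 lat [ 0.1  1.  -0. ] tilt 1.94 q6 -2.2 Ft [-0.  -0.6  0.5] Mt [ 0.23  0.06 -0.03] w 60.5
c30.pkl tool [-0.35 -4.59  2.2   0.04 -0.09] [0.014] home+ 23.06 lat tool [ 0.33 -0.43 -0.  ]
c30.pkl notilt [-0.38 -3.85  2.15] [0.02] home+ 23.1 lat tool [ 0.31  0.31 -0.01]
```

View pics/w30.png

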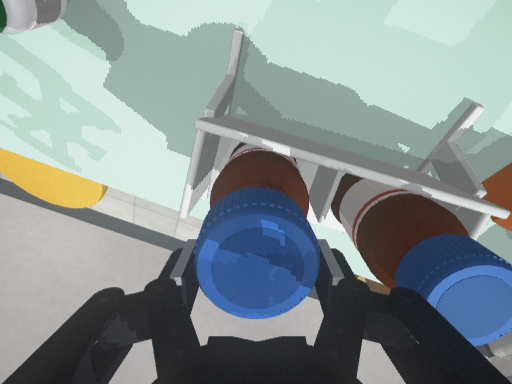

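View pics/s30.png

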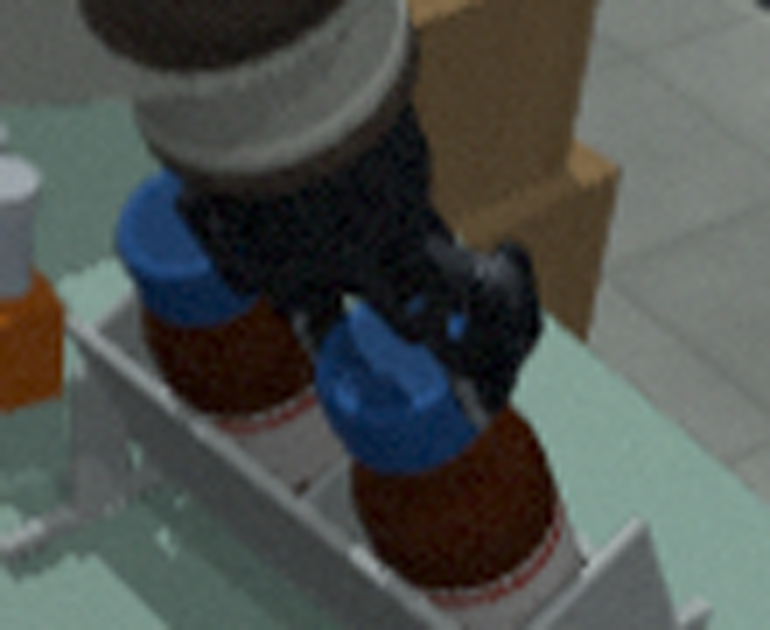

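```bash
sed -i 's/^CT=.*/CT=np.array([-.4,-4.2,2.2])/' h.py
python3 -m jog '[0,0,0.4,0,0]' 20 >/dev/null; python3 q.py
python3 -m jog '[0,-0.05,0.3,0,0]' 20 >/dev/null; python3 q.py
python3 -m jog '[0,-0.05,0.3,0,0]' 20 >/dev/null; python3 q.py
```

```text
38.8 home+ 19.41 lat [ 0.   0.2 -0. ] tilt 1.95 q6 -2.201 Ft [-0.3 -0.3  0.3] Mt [0.21 0.08 0.01] w 60.9
38.9 home+ 16.01 lat [-0.  -0.5  0. ] tilt 1.94 q6 -2.201 Ft [ 1.2 -0.1 -0.3] Mt [-0.02  0.41 -0.01] w 60.4
39.0 home+ 12.97 lat [-0.1 -0.5  0. ] tilt 1.92 q6 -2.202 Ft [ 3.3  5.6 -4.4] Mt [-0.96  0.74  0.01] w 60.5
```

```bash
python3 -m jog '[0,0,0.1,0,0,0,0,0,0,0.75,0,0,0,0,0.75]' 20 >/dev/null; python3 q.py
python3 - <<'E'
from h import *
c=cam('wrist','w31.png'); s=viewer.camera('side'); crop(s,250,120,110,90,7,'s31.png'); o,p,T=st(); dump((c,p,T),'c31.pkl')
E
python3 f4.py c31.pkl
```

```text
39.3 home+ 11.21 lat [ 0.  -0.7  0. ] tilt 1.91 q6 -2.202 Ft [-0.6  0.4 -0.1] Mt [0.16 0.05 0.05] w 74.8
c31.pkl tool [-0.13 -4.39  4.61 -0.07 -0.16] [0.013] home+ 8.83 lat tool [ 0.21 -1.    0.01]
c31.pkl notilt [-0.07 -2.56  5.36] [0.032] home+ 8.06 lat tool [ 0.24  0.82 -0.02]
```

View pics/w31.png

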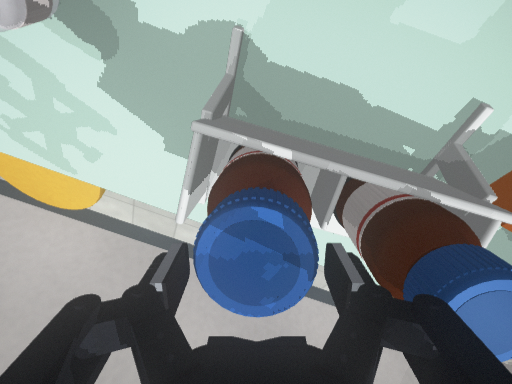

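View pics/s31.png

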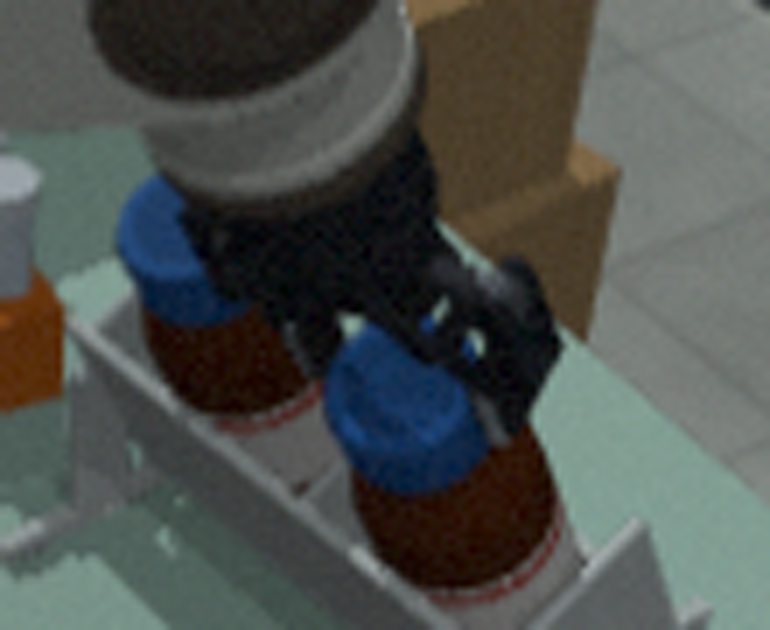

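```bash
sed -i 's/^CT=.*/CT=np.array([0,-.5,5.0])/' h.py
python3 -m jog '[0,-0.4,0,0,0.75,0,0,0,0,0.4,0,0,0,0,0.1,0,0,0,0,0.1]' 20 >/dev/null; python3 q.py
python3 - <<'E'
from h import *
c=cam('wrist','w32.png'); o,p,T=st(); dump((c,p,T),'c32.pkl')
E
python3 f4.py c32.pkl
```

```text
39.8 home+ 8.62 lat [ 0.1 -1.7  0. ] tilt 1.93 q6 -2.208 Ft [0.8 0.6 0.4] Mt [ 0.12  0.05 -0.  ] w 63.4
c32.pkl tool [ 0.36  0.25  4.74 -0.05 -0.18] [0.012] home+ 8.85 lat tool [ 0.45 -0.92 -0.  ]
c32.pkl notilt [0.45 2.09 5.29] [0.031] home+ 8.28 lat tool [ 0.52  0.92 -0.03]
```

```bash
python3 -m jog '[0,0,0.08,0.08,0.1]' 20 >/dev/null; python3 q.py
python3 -m jog '[0,0,0.08,0.08,0.1]' 20 >/dev/null; python3 q.py
python3 -m jog '[0,0,0.08,0.08,0.1]' 20 >/dev/null; python3 q.py
python3 -m jog '[0,0,0.08,0.08,0.1]' 20 >/dev/null; python3 q.py
```

```text
39.95 home+ 7.99 lat [-0.1 -1.6  0. ] tilt 1.95 q6 -2.128 Ft [-1.5 -0.8 -2.7] Mt [ 0.32 -0.09 -0.03] w 63.0
40.05 home+ 7.47 lat [-0.5 -1.4  0. ] tilt 1.98 q6 -2.045 Ft [-2.2 -1.9 -4.1] Mt [ 0.46 -0.27 -0.07] w 63.3
40.15 home+ 7.06 lat [-0.9 -1.1  0. ] tilt 2.01 q6 -1.961 Ft [-3.5 -0.4 -6. ] Mt [ 0.58 -0.38 -0.08] w 63.3
40.25 home+ 6.7 lat [-1.3 -0.7  0. ] tilt 2.06 q6 -1.878 Ft [-3.4 -1.2 -5.4] Mt [ 0.52 -0.39 -0.08] w 63.3
```

```bash
python3 -m jog '[0.03,0,0.08,0.1,0.1]' 20 >/dev/null; python3 q.py
python3 -m jog '[0.03,0,0.08,0.1,0.1]' 20 >/dev/null; python3 q.py
python3 -m jog '[0.03,0,0.08,0.1,0.1]' 20 >/dev/null; python3 q.py
python3 -m jog '[0.03,0,0.08,0.1,0.1]' 20 >/dev/null; python3 q.py
```

```text
40.35 home+ 6.42 lat [-1.5 -0.1  0.1] tilt 2.11 q6 -1.774 Ft [-2.9 -0.2 -6.1] Mt [ 0.5  -0.52 -0.13] w 63.2
40.45 home+ 6.03 lat [-1.4  0.3  0.1] tilt 2.15 q6 -1.669 Ft [-3.9 -0.2 -5.9] Mt [ 0.39 -0.46 -0.09] w 63.0
40.55 home+ 5.66 lat [-1.3  0.8  0.1] tilt 2.19 q6 -1.564 Ft [-2.8 -0.2 -5.4] Mt [ 0.38 -0.45 -0.08] w 63.0
40.65 home+ 5.25 lat [-1.1  1.2  0.1] tilt 2.23 q6 -1.459 Ft [-2.1 -0.1 -7.3] Mt [ 0.34 -0.62 -0.09] w 63.6
```

```bash
python3 -m jog '[0.03,-0.03,0.08,0.1,0.1]' 20 >/dev/null; python3 q.py
python3 -m jog '[0.03,-0.03,0.08,0.1,0.1]' 20 >/dev/null; python3 q.py
python3 -m jog '[0.03,-0.03,0.08,0.1,0.1]' 20 >/dev/null; python3 q.py
```

```text
40.75 home+ 4.99 lat [-0.9  1.5  0.1] tilt 2.29 q6 -1.354 Ft [-3.1  0.3 -5.5] Mt [ 0.23 -0.58 -0.11] w 63.4
40.85 home+ 4.75 lat [-0.5  1.9  0.1] tilt 2.34 q6 -1.249 Ft [-3.4 -0.1 -7.4] Mt [ 0.21 -0.74 -0.14] w 62.8
40.95 home+ 4.4 lat [-0.2  2.   0.1] tilt 2.39 q6 -1.144 Ft [-5.5  0.5 -8.2] Mt [ 0.31 -1.11 -0.21] w 62.8
```

```bash
python3 -m jog '[0.02,-0.03,0.08,0.1,0.1]' 20 >/dev/null; python3 q.py
python3 -m jog '[0.02,-0.03,0.08,0.1,0.1]' 20 >/dev/null; python3 q.py
```

```text
41.05 home+ 4.03 lat [-0.1  2.1  0.1] tilt 2.44 q6 -1.039 Ft [-5.5  0.  -8.7] Mt [ 0.21 -1.17 -0.2 ] w 62.8
41.15 home+ 3.63 lat [0.2 1.9 0.1] tilt 2.47 q6 -0.935 Ft [ 0.8 -5.3 -9.6] Mt [ 1.21 -0.19 -0.33] w 62.7
```

```bash
python3 -m jog '[0,0,0,0,0.75,0,0,0,0,0.75]' 20 >/dev/null; python3 q.py
python3 - <<'E'
from h import *
c=cam('wrist','w33.png'); o,p,T=st(); dump((c,p,T),'c33.pkl')
E
python3 f4.py c33.pkl
```

```text
41.35 home+ 3.64 lat [0.2 1.8 0.1] tilt 2.46 q6 -0.935 Ft [-0.1  0.4 -0.2] Mt [ 0.09 -0.2  -0.01] w 74.8
c33.pkl tool [-1.24 -0.74  6.17 -0.01  0.05] [0.019] home+ 2.48 lat tool [-1.1   1.6   0.08]
c33.pkl notilt [-1.33 -1.18  6.23] [0.018] home+ 2.41 lat tool [-1.19  1.17  0.07]
```

View pics/w33.png

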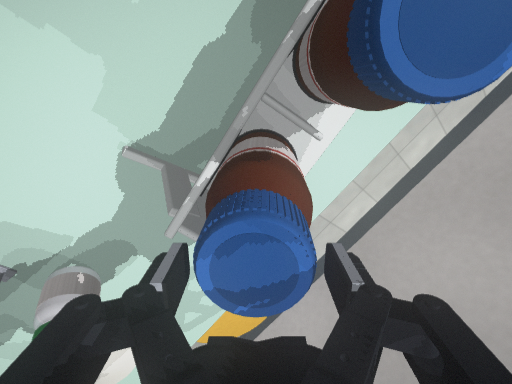

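```bash
sed -i 's/^CT=.*/CT=np.array([0,-.7,6.2])/' h.py
python3 -m jog '[-0.12,-0.05,0,0,0.4,0,0,0,0,0.1,0,0,0,0,0.1]' 20 >/dev/null; python3 q.py
python3 -m jog '[0,0,0.08,0.08,0.1]' 20 >/dev/null; python3 q.py
python3 -m jog '[0,0,0.08,0.1,0.1]' 20 >/dev/null; python3 q.py
python3 -m jog '[0,0,0.08,0.1,0.1]' 20 >/dev/null; python3 q.py
```

```text
41.7 home+ 2.72 lat [-0.9  1.3  0.1] tilt 2.47 q6 -0.94 Ft [ 0.5  0.5 -0.8] Mt [ 0.11 -0.15  0.04] w 62.7
41.8 home+ 2.32 lat [-0.6  1.7  0.1] tilt 2.5 q6 -0.861 Ft [ -2.5   1.7 -11.2] Mt [-0.13 -0.79 -0.15] w 62.3
41.9 home+ 2.17 lat [-0.2  2.4  0.1] tilt 2.57 q6 -0.759 Ft [ -4.5   3.4 -10.4] Mt [-0.44 -1.   -0.15] w 62.5
42.0 home+ 1.99 lat [0.2 3.1 0.1] tilt 2.64 q6 -0.655 Ft [ -4.9   4.8 -10. ] Mt [-0.51 -1.19 -0.1 ] w 62.4
```

```bash
python3 -m jog '[-0.05,-0.1,0.08,0.1,0.1]' 20 >/dev/null; python3 q.py
python3 -m jog '[-0.05,-0.1,0.08,0.1,0.1]' 20 >/dev/null; python3 q.py
python3 -m jog '[-0.05,-0.1,0.08,0.1,0.1]' 20 >/dev/null; python3 q.py
```

```text
42.1 home+ 1.9 lat [0.3 3.1 0.1] tilt 2.74 q6 -0.551 Ft [-0.9  5.4 -9.2] Mt [-0.64 -0.73 -0.11] w 62.8
42.2 home+ 1.72 lat [0.5 2.9 0.1] tilt 2.82 q6 -0.446 Ft [-0.5  2.  -6.8] Mt [-0.34 -0.59 -0.19] w 62.5
42.3 home+ 1.4 lat [0.5 2.4 0.1] tilt 2.88 q6 -0.341 Ft [-0.7  3.2 -6.8] Mt [-0.31 -0.6  -0.23] w 62.5
```

```bash
python3 -m jog '[-0.03,-0.08,0.08,0.1,0.1]' 20 >/dev/null; python3 q.py
python3 -m jog '[-0.03,-0.08,0.08,0.1,0.1]' 20 >/dev/null; python3 q.py
```

```text
42.4 home+ 1.03 lat [0.7 2.  0.1] tilt 2.93 q6 -0.236 Ft [-0.1  1.3 -6. ] Mt [-0.19 -0.58 -0.27] w 62.7
42.5 home+ 0.65 lat [0.9 1.4 0.1] tilt 2.97 q6 -0.131 Ft [ 1.2  0.2 -3.5] Mt [ 0.06 -0.39 -0.3 ] w 62.4
```

```bash
python3 -m jog '[-0.03,-0.06,0.08,0.08,0.1]' 20 >/dev/null; python3 q.py
python3 -m jog '[-0.03,-0.06,0.08,0.08,0.1]' 20 >/dev/null; python3 q.py
```

```text
42.6 home+ 0.27 lat [1.  1.  0.1] tilt 3.01 q6 -0.046 Ft [-0.7  1.8 -8.5] Mt [-0.23 -0.69 -0.35] w 62.5
42.7 home+ -0.1 lat [1.1 0.5 0.1] tilt 3.05 q6 0.038 Ft [-0.6  3.3 -8. ] Mt [-0.52 -0.71 -0.31] w 62.5
```

```bash
python3 -m jog '[-0.03,-0.04,0.08,0.08,0.1]' 20 >/dev/null; python3 q.py
python3 -m jog '[-0.03,-0.04,0.08,0.08,0.1]' 20 >/dev/null; python3 q.py
```

```text
42.8 home+ -0.51 lat [1.2 0.3 0. ] tilt 3.09 q6 0.121 Ft [ 0.   5.3 -9. ] Mt [-0.69 -0.83 -0.37] w 62.3
42.9 home+ -0.83 lat [1.3 0.1 0.1] tilt 3.15 q6 0.205 Ft [ 1.   4.  -9.2] Mt [-0.57 -0.61 -0.37] w 62.2
```

```bash
python3 -m jog '[-0.03,-0.02,0.08,0.06,0.1]' 20 >/dev/null; python3 q.py
python3 - <<'E'
from h import *
c=cam('wrist','w34.png'); o,p,T=st(); dump((c,p,T),'c34.pkl');s=viewer.camera('side'); crop(s,250,120,110,90,7,'s34.png')
E
python3 f4.py c34.pkl
```

```text
43.0 home+ -1.12 lat [ 1.4 -0.1  0.1] tilt 3.19 q6 0.268 Ft [ -0.3   2.9 -11.7] Mt [-0.48 -0.87 -0.48] w 62.8
c34.pkl tool [-0.19 -0.42  4.76 -0.01 -0.03] [0.016] home+ 0.33 lat tool [1.18 0.22 0.06]
c34.pkl notilt [-0.21  0.06  5.09] [0.018] home+ 0.02 lat tool [1.17 0.72 0.07]
```

View pics/s34.png

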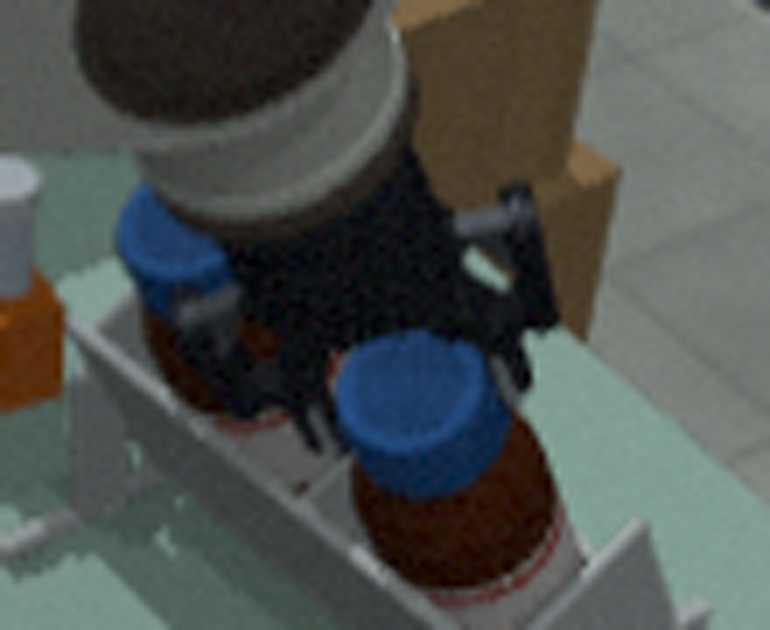

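```bash
python3 -m jog '[-0.04,0,0.05,0.05,0.1]' 20 >/dev/null; python3 q.py
python3 -m jog '[-0.04,0,0.05,0.05,0.1]' 20 >/dev/null; python3 q.py
```

```text
43.2 home+ -1.08 lat [ 1.4 -0.1  0.1] tilt 3.22 q6 0.317 Ft [ 2.4  1.3 -6.5] Mt [-0.33 -0.68 -0.64] w 62.4
43.3 home+ -1.18 lat [ 1.5 -0.2  0.1] tilt 3.25 q6 0.368 Ft [ 2.8  1.4 -5.1] Mt [-0.19 -0.72 -0.69] w 62.7
```

```bash
python3 -m jog '[0,0,0,0,0.75,0,0,0,0,0.75]' 20 >/dev/null; python3 q.py
python3 - <<'E'
from h import *
c=cam('wrist','w35.png'); o,p,T=st(); dump((c,p,T),'c35.pkl')
E
python3 f4.py c35.pkl
```

```text
43.5 home+ -1.31 lat [ 1.4 -0.1  0.1] tilt 3.25 q6 0.367 Ft [-0.5  0.1  0.7] Mt [-0.09 -0.15 -0.01] w 74.7
c35.pkl tool [-0.85  0.3   5.07  0.03 -0.01] [0.018] home+ -0.26 lat tool [0.4  0.93 0.05]
c35.pkl notilt [-0.87  0.72  5.54] [0.02] home+ -0.72 lat tool [0.39 1.36 0.07]
```

View pics/w35.png

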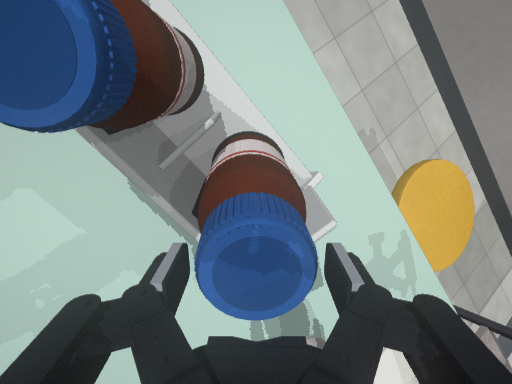

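```bash
sed -i 's/^CT=.*/CT=np.array([0,0.3,5.2])/' h.py
python3 -m jog '[-0.08,0.03,0,0,0.4,0,0,0,0,0.1,0,0,0,0,0.1]' 20 >/dev/null; python3 q.py
python3 -m jog '[0,0,0.05,0.05,0.1]' 20 >/dev/null; python3 q.py
python3 -m jog '[0,0,0.05,0.05,0.1]' 20 >/dev/null; python3 q.py
```

```text
43.85 home+ -0.28 lat [0.6 1.2 0.1] tilt 3.25 q6 0.365 Ft [ 0.2  0.1 -0.8] Mt [-0.08 -0.11 -0.02] w 63.0
43.95 home+ -0.37 lat [0.8 1.2 0.1] tilt 3.27 q6 0.414 Ft [ -0.2   3.1 -13.1] Mt [-0.61 -0.49 -0.12] w 62.6
44.05 home+ -0.33 lat [1.1 1.1 0.1] tilt 3.3 q6 0.466 Ft [ -0.8   3.2 -10.4] Mt [-0.62 -0.46 -0.06] w 62.7
```

```bash
python3 -m jog '[-0.03,0,0.06,0.07,0.1]' 20 >/dev/null; python3 q.py
python3 -m jog '[-0.03,0,0.06,0.07,0.1]' 20 >/dev/null; python3 q.py
python3 -m jog '[-0.03,0,0.06,0.07,0.1]' 20 >/dev/null; python3 q.py
```

```text
44.15 home+ -0.29 lat [1.4 1.1 0.1] tilt 3.35 q6 0.538 Ft [  0.5   3.6 -11.2] Mt [-0.76 -0.26 -0.1 ] w 62.8
44.25 home+ -0.23 lat [1.6 0.9 0.1] tilt 3.39 q6 0.611 Ft [ 2.4  1.3 -7.7] Mt [-0.44 -0.37 -0.42] w 62.9
44.35 home+ -0.28 lat [1.6 0.7 0.1] tilt 3.43 q6 0.683 Ft [ 0.7  2.2 -8.2] Mt [-0.68 -0.8  -0.91] w 62.8
```

```bash
python3 -m jog '[0,0,0,0,0.6,0,0,0,0,1,0,0,-1,0,1,0,0,-3,0,1,0,0,-4,0,1,0,0,-4,0,1]' 20 >/dev/null; python3 q.py
python3 - <<'E'
from h import *
o,p,T=rep()
c=cam('wrist','w36.png'); dump((c,p,T),'c36.pkl')
E
```

```text
44.95 home+ 118.27 lat [-7.8  1.1 -0.3] tilt 3.14 q6 0.678 Ft [ 0.3 -1.4 -0.8] Mt [-0.2  -0.13  0.01] w 85.7
t 44.95 p [638.1 -34.3 308.7] q [-0.216 -0.015  1.545  0.092  1.16   0.678] w 85.7 F [0.8 0.7 1.3] M [-0.02  0.24 -0.02]
x [ 0.547 -0.789  0.281] y [-0.71  -0.615 -0.344] z [ 0.444  -0.0107 -0.896 ] head -0.964
```

View pics/w36.png

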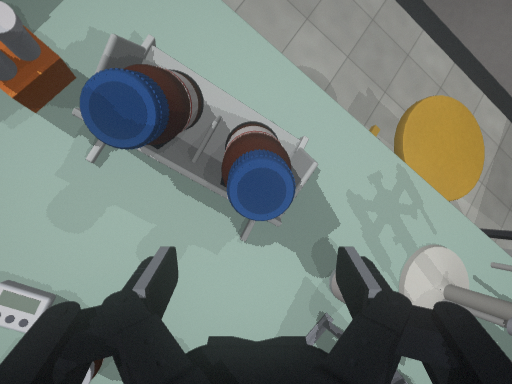

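Both caps show together; move off further and compare their fitted centres and axes in all views.

```bash
python3 -m jog '[0,2,-3,0,1,0,3,-3,0,1,0,3.5,-2,0,1,0,3.5,-2,0,1,0,3.5,-1,0,1,0,3.5,0,0,1]' 20 >/dev/null
cat > f5.py <<'E'
from f3 import *
import h
def go(views):
    res={}
    for nm in('closed','open'):
        o=[(c,masks(c,*B,w),w) for c,w in views[nm]]
        P0=(h.M-10*h.a+(132*np.array([-.1,.995,0]) if nm=='closed' else 0))
        def m(q):
            z=h.a+np.array([q[3],q[4],0]); return cyl2(q[:3],z)
        x,e=fit2(m,[*P0,0,0],o,[4,4,4,.06,.06]); res[nm]=x; print(nm,x.round(2),e)
    d=res['open'][:3]-res['closed'][:3]; y=np.array([-.1,.995,0]); print('open-closed: along a',(d@h.a).round(2),'along y',(d@y).round(2),'x',(d@np.cross(y,h.a)).round(2),'axis diff',(res['open'][3:]-res['closed'][3:]).round(3))
if __name__=='__main__':
    c=load('c36.pkl')[0]
    s=viewer.camera('side');t=viewer.camera('top'); dump((s,t),'c37.pkl')
    crop(s,240,130,120,120,6,'s37.png'); crop(t,210,115,220,140,3,'t37.png')
    W={'closed':[(c,(72,60,105,95)),],'open':[(c,(218,142,85,85))]}
    go(W)
    W={'closed':[(s,(262,138,32,34)),(t,(226,145,30,30))],'open':[(s,(290,155,40,40)),(t,(262,138,34,34))]}
    go(W)
E
python3 f5.py
```

```text
closed [ 6.8202e+02  9.6810e+01  1.9785e+02  9.0000e-02 -5.0000e-02] [0.013]
open [ 6.9862e+02 -3.5810e+01  1.9795e+02  6.0000e-02  5.0000e-02] [0.012]
open-closed: along a -1.34 along y -133.62 x 2.97 axis diff [-0.035  0.1  ]
closed [6.8295e+02 9.6780e+01 2.0240e+02 1.2000e-01 3.0000e-02] [0.043, 0.032]
open [ 6.9979e+02 -3.4610e+01  2.0220e+02  1.2000e-01  8.0000e-02] [0.057, 0.022]
open-closed: along a -1.77 along y -132.42 x 3.16 axis diff [0.007 0.044]
```

View pics/s37.png

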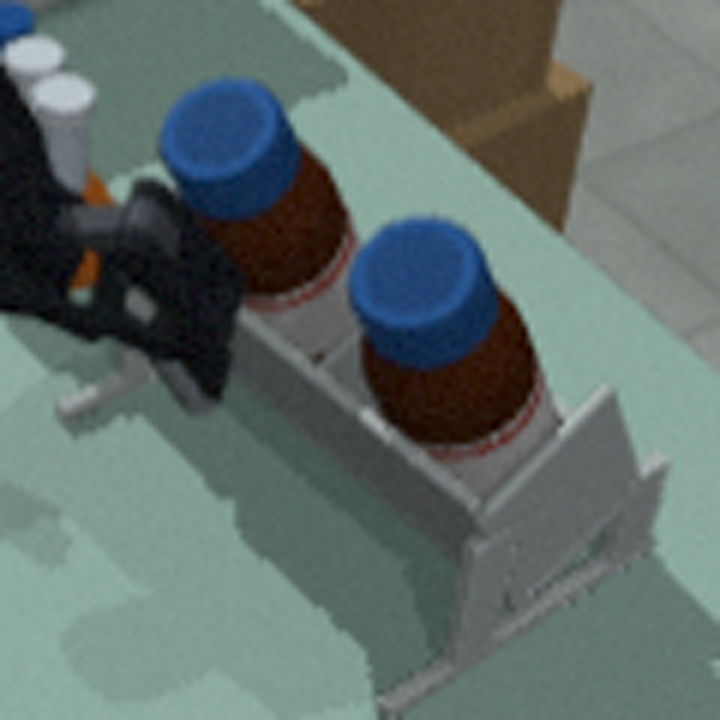

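View pics/t37.png

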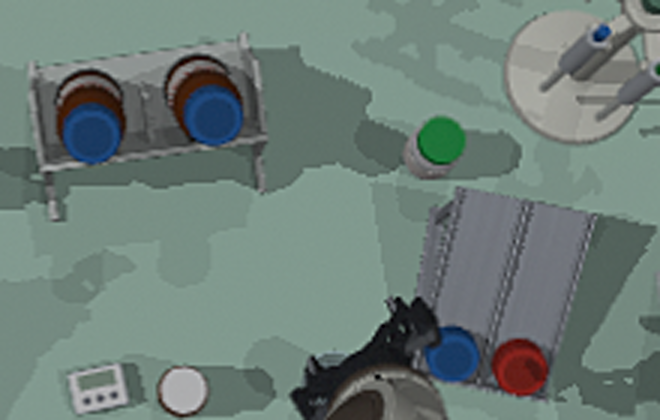

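Run:
```python
from f3 import *
import h
from h import LS,lx,ly,ln
s,t=load('c37.pkl')
crop(s,180,180,230,204,3,'s38.png')
h.rep()
for c,w in((s,(262,315,50,45)),(t,(345,218,30,30))):
    o=[(c,masks(c,*B,w),w)]
    print(fit2(lambda q:cyl2(LS+q[0]*lx+q[1]*ly,ln),[0,0],o,[5,5]))
```

```text
t 45.7 p [ 447.1 -151.6  355. ] q [-0.679 -0.374  1.751  0.284  1.382  0.221] w 85.2 F [-0.1 -1.   0.7] M [ 0.    0.17 -0.  ]
x [ 0.551 -0.78   0.297] y [-0.698 -0.625 -0.349] z [ 0.4576 -0.0149 -0.889 ] head -0.956
(array([-1.46263123,  5.22293091]), [0.036])
(array([-2.18459256,  1.53726239]), [0.145])
```

View pics/s38.png

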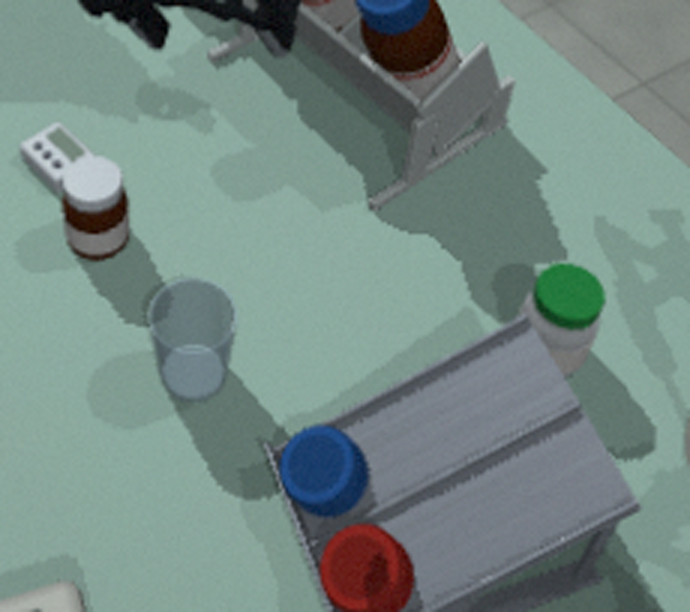

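```bash
python3 -c "
from rig import hand_in
print(hand_in())"
```

```text
the job is handed in; nothing more can be done
None
```

The open bottle is closed with the cap that fits and the other cap is in the empty lane. However, I twisted the open bottle in its seat during the first trial. I handed the job in at about 46 s.

**Wrong cap.** I tried the nearer cap first. My first set-down pressed too hard and jammed it on the neck, so I freed it, let it settle and started again gently. It ran down about 4 mm, then went stiff after roughly 60 degrees, about 8 mm above home, so I backed it off. It now lies closed top up against the stop, within about 2 mm of the stop position in both camera views.

**Bottle twist (not cleanly avoided).** Torque reached about 1.2–1.3 N m, both in that jam and when the cap bound. Before-and-after pictures show the bottle had turned about 12 degrees. I gripped the bare neck and turned it back, which also meant turning the bottle against its seat. The last clear picture of the neck shows about 4 degrees or less remaining.

**Right cap.**
- **How I squared it:** the arm cannot be told to tilt directly. I tilted the tool by pushing it against its reach limits, and seated the second cap on the tray slope to square it in the fingers.
- **How it went on:** it brushed the rim off-centre at about 66 N while I was setting it on. It then turned easily for about 165 degrees before stopping firmly at 0.91 N m with no further descent.

**Last checks.** Once corrected for the rack's measured yaw, the new cap sits within about 0.5 mm of the closed bottle's cap. Its squareness came out between about 1.5 and 6 degrees depending on the view; that disagreement is mostly fitting noise, and in the pictures it looks parallel to its neighbour. The gripper was open and clear of everything. The bystanders in the last pictures (amber jar, beaker, clear jar, timer) look undisturbed; I did not re-check the white bottle or the tube rack.

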